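Set up the bottle display in the donation store

TASK

Lay the loose wooden shelf board on the low display riser, between its end cheeks, and press both ends down until it sits fully home, level and flush with the cheeks. Then stand every toppled bottle upright on the board, caps up, with the whole foot on the board. Leave the mug and the teacup where they are.

Things in the scene. Friction and masses are not known exactly. Their poses are not given: they have to be found in the camera images.
- riser: fixed low display riser, 78 x 310 x 58 mm high, long along its y: white rail (34 mm wide, top at 40 mm) between wooden end cheeks 286 mm apart inside. At each end wooden returns run 30 mm inwards along both long sides, 62 mm apart inside; between them the long sides are open for fingers. Cheeks and returns are 58 mm high. Origin: centre of its underside, z up
- seat (a point): point in the middle of the top of the riser's white rail (40 mm above the table), where the centre of the board's underside belongs; axes as the riser
- clip_left (a joint): orange push-in clip 30 x 14 mm under the board's seat at riser y = +105 mm; reads how far it has been pushed down (m): at 0 it stands 8 mm above the rail, at 0.008 it is flush. It stays where it is pushed and needs about 8 N
- clip_right (a joint): the same clip at riser y = -105 mm
- board: loose plain wooden shelf board, 56 (its x) x 280 (its y) x 18 mm thick (z), 0.18 kg, lying flat on the table; origin: centre of its underside. Either way round fits the riser
- bottle_blue: closed blue plastic bottle, square section 38 x 38 mm, 122 mm long over all, white round cap (28 mm across, the last 20 mm), paper-white label; starts toppled, lying on one side; may be absent. Origin: on its axis, 61 mm from the foot (bottom face) and as much from the cap's top. Its x runs along the axis from foot to cap: up when it stands
- bottle_green: closed green plastic bottle, square section 38 x 38 mm, 114 mm long over all, yellow round cap (28 mm across, the last 20 mm), white label; starts toppled, lying on one side; may be absent. Origin: on its axis, 57 mm from the foot (bottom face) and as much from the cap's top. Its x runs along the axis from foot to cap: up when it stands
- bottle_red: closed red plastic bottle, square section 38 x 38 mm, 118 mm long over all, black round cap (28 mm across, the last 20 mm), paper-white label; starts toppled, lying on one side; may be absent. Origin: on its axis, 59 mm from the foot (bottom face) and as much from the cap's top. Its x runs along the axis from foot to cap: up when it stands
- bottle_yellow: closed yellow plastic bottle, square section 38 x 38 mm, 110 mm long over all, red round cap (28 mm across, the last 20 mm), blue label; starts toppled, lying on one side; may be absent. Origin: on its axis, 55 mm from the foot (bottom face) and as much from the cap's top. Its x runs along the axis from foot to cap: up when it stands
- mug: blue ceramic mug, 80 mm wide, 92 mm high, a bystander; origin: centre of its underside
- teacup: white ceramic cup without handle, 72 mm wide, 60 mm high, a bystander; origin: centre of its underside

How it is judged:
On the way, in this order (a step that is already met when the one before it is completed fails the run):
1. the board sits fully home on the riser: level and flush (z of board in the frame of seat between -0.002 and 0.0025 m and horizontal distance between board and seat below 0.008 m and angle between board's own z axis and vertical below 0.015 rad and angle between the y axis of board and the y axis of riser, either way round below 0.06 rad), for 0.3 s.
2. every bottle stands upright on the board (angle between each of bottle_blue, bottle_green, bottle_red, bottle_yellow's own x axis and vertical below 0.08 rad and z of bottle_blue in the frame of board between 0.076 and 0.083 m and x of bottle_blue in the frame of board between -0.012 and 0.012 m and y of bottle_blue in the frame of board between -0.124 and 0.124 m and z of bottle_green in the frame of board between 0.072 and 0.079 m and x of bottle_green in the frame of board between -0.012 and 0.012 m and y of bottle_green in the frame of board between -0.124 and 0.124 m and z of bottle_red in the frame of board between 0.074 and 0.081 m and x of bottle_red in the frame of board between -0.012 and 0.012 m and y of bottle_red in the frame of board between -0.124 and 0.124 m and z of bottle_yellow in the frame of board between 0.07 and 0.077 m and x of bottle_yellow in the frame of board between -0.012 and 0.012 m and y of bottle_yellow in the frame of board between -0.124 and 0.124 m), for 0.2 s.
At the end, for the whole second after the job is handed in: Board on the rail (within 2.5 mm), centred within 8 mm, level within 0.015 rad; every bottle present upright (0.08 rad), foot on the board (axis within 12 mm of the board's long centre line, 124 mm of its middle); board and bottles at rest (all of step 1 and all of step 2 and linear speed of each of bottle_blue, bottle_green, bottle_red, bottle_yellow, board below 0.02 m/s); the robot touches nothing.
It fails at once if the mug is moved more than 4 cm (distance of mug from where it was at the start of the episode above 0.04 m).
It fails at once if the teacup is moved more than 4 cm (distance of teacup from where it was at the start of the episode above 0.04 m).
Of bottle_blue, bottle_green, bottle_red, bottle_yellow only 3 to 4 are there at a start; the rules pass over those that are not, and their reading is None.
At some moment in a run one of bottle_blue, bottle_green, bottle_red, bottle_yellow may be knocked a few centimetres aside while the robot is not near it.
Once in a run the grip may slacken for a moment while it holds something.
It also fails if it takes over 210 s, if anything falls off the work surface, if the arm or the gripper's body presses on something with over 40 N, if the wrist force passes 120 N, or if a joint passes its speed limit or range.

ROBOT

A 6-joint arm with a two-finger parallel gripper is mounted at the origin on the work surface. World frame = base frame: x ahead of the robot, y to its left, z up, the work surface at z = 0. Lengths are in m, angles in rad, forces in N, time in s.
With the tool pointing down it reaches from about 0.325 to 0.75 m from the base axis. Payload 7.6 kg.
Tool frame: the origin (TCP) lies on the centre line of the jaws, within the pads' length; the fingertips stand 19 mm ahead of it and the grasp point (between the pads) is the TCP (ctrl.nose_length is the x of the fingertips in the tool frame, in m); x points along the fingers, y is the direction in which the jaws open and shut, and the axes are right-handed (so a half turn about x gives the same grasp; the last joint's range is limited). The gripper opens to 85 mm and grips with 20 to 120 N. Pads are 22 mm wide; open, the fingers measure 114 mm over their backs; the gripper's body (76 mm by 85 mm) begins 54 mm behind the grasp point. The pads swing forward as they close: fully open they stand 13 mm farther back than shut.
Start: joints at [1.146, 0.052, 1.401, -0, 1.689, -0.07], TCP at [0.182, 0.492, 0.25] pointing down, gripper open.
Joint ranges: [-2.9, 2.9], [-0.91, 2.17], [0.12, 2.37], [-1.06, 4.2], [0.26, 2.73], [-2.93, 2.93]. Speed limits (rad/s): [2.57, 2.57, 3.01, 3.14, 3.14, 3.14].

INTERFACE

Orientations are given as [roll, pitch, yaw] about the fixed x, y, z axes, in that order (R = Rz(yaw) Ry(pitch) Rx(roll)).
In Python, from station import ctrl gives the robot as it stands.
- The arm moves only by the tool carry_out, never from a script. Its arguments are lists of equal length, an entry for each row: "translation": the shift along the tool's x, y, z in cm, a list of three; "spin": the turn about the tool's x in rad. In form: {"translation": [[dx, dy, dz], ...], "spin": [spin, ...]}. A call has 1 to 20 rows; each row shifts and turns the commanded pose from where the row before left it, along the tool's axes as they then stand; what a row does not reach is not made up. A row lasts 1/8 s, in which the tool goes at most 62.5 mm and 10.7 degrees, less where a joint would pass 70% of its speed; a pose out of reach is approached as far as the arm can. A call with a gripper value outside its range is refused whole. "claw" is the closure, from -1 (fully open) to 1 (shut), set as the call begins (left out, the last holds). The fingers move at their own pace and stop on an object; "grip_force" is the grip in N (left out, the last holds). Time passes only in rows, so rows that do not move let the fingers close. It gives the time, the measured TCP pose, the force and the opening at its end, in the units of the state.
- ctrl.get_obs(): the state, without advancing time (a new reading comes with each control period).
- ctrl.read_camera(name): name is "scene" or "side" or "wrist"; returns the picture (420x560x3 uint8, red, green, blue); there is no depth.
- ctrl.camera_info(name): a dict with "fovy" (degrees; the focal length in pixels is half the picture's height over the tangent of half this angle, whatever the lens; pixels are square), "cx", "cy" (the principal point, pixels), "pose" (4x4, takes a point from camera to world coordinates). Camera axes: x right, y down, z forward; pixel columns grow to the right and rows downward; lengths in m; the calibration is good to about 2 mm. A picture is of the moment at which its call begins: read the wrist's pose just before it. camera_info takes no time and is no camera call; for the wrist camera it gives the pose at the moment of the call.
- ctrl.hand_in(): hands the job in, once; it reports no verdict.
The state is a dict: "time": time; "qpos": joint angles; "qd": joint speeds; "joint_torque": joint torques, N m; "tcp_pos": TCP position; "tool_rot": TCP orientation; "wrist_force": force on the tool from outside, world axes, zero at the start; "moment": the same for the moment, N m; "opening": opening from 0.0 (shut) to 1.0 (fully open).
Only numpy, scipy, OpenCV 4.12 (cv2) and the standard library are available. Lean on these libraries where they do the work, as an engineer would, in place of code of your own. Each camera call takes 0.05 s, during which the arm holds its last target.

## Working session

There is one attempt and no reset: what is moved stays moved. The work goes in short steps, Python scripts to look and compute and a tool call to move; the robot and the scene stay as the last step left them, time stands still between calls to the robot, and variables do not carry over. Pictures are saved under pics/ and viewed, and the job is handed in when it is done.

Besides the shell and the picture viewer there is one more tool, called as name(argument=value, ...), one argument or row to a line, values as JSON. carry_out: Moves the arm, as the interface text tells. Its arguments: {"type":"object","properties":{"translation":{"type":"array","items":{"type":"array","items":{"type":"number"}}},"spin":{"type":"array","items":{"type":"number"}},"claw":{"type":"number"},"grip_force":{"type":"number"}},"required":["translation","spin"]}

```bash
ls; mkdir -p pics; python3 - <<'E'
from station import ctrl
import cv2
print(ctrl.get_obs())
for n in ["scene","side","wrist"]:
    i=ctrl.camera_info(n); print(n,i)
    cv2.imwrite(f"pics/{n}0.png",cv2.cvtColor(ctrl.read_camera(n),cv2.COLOR_RGB2BGR))
E
```

```text
pics
{'time': 0.0, 'qpos': array([ 1.14568803e+00,  5.28640455e-02,  1.40171023e+00,  1.74195382e-05,
        1.68860931e+00, -7.02995323e-02]), 'qd': array([ 0.00073399,  0.00035542, -0.00066039, -0.00170835, -0.00063811,
        0.00056384]), 'joint_torque': array([ 1.57276798e-03, -3.81669545e+01, -3.60200894e+01,  7.18135720e-05,
        6.01719410e-03, -6.49996792e-06]), 'tcp_pos': array([0.18225442, 0.49206511, 0.24946545]), 'tool_rot': array([-1.65197084,  1.5692053 , -2.00677758]), 'wrist_force': array([-0.03981989,  0.12065683, -0.27904021]), 'moment': array([-0.00112108,  0.02351088, -0.04574931]), 'opening': 1.004233877313466}
scene {'fovy': 53.14639711233682, 'cx': 281.9301302918462, 'cy': 211.19906554030814, 'pose': array([[ 0.43367864,  0.49992708, -0.74966376,  1.32765935],
       [ 0.90097481, -0.22864729,  0.36873406, -0.34370521],
       [ 0.01293156, -0.83534025, -0.54958115,  0.65993747],
       [ 0.        ,  0.        ,  0.        ,  1.        ]])}
side {'fovy': 56.39220415076387, 'cx': 277.39290564004995, 'cy': 208.1198597127469, 'pose': array([[ 0.8094672 , -0.42601214,  0.40407487,  0.07088762],
       [-0.58715575, -0.58340857,  0.56114398, -0.5916277 ],
       [-0.00331341, -0.69148253, -0.72238558,  0.87974782],
       [ 0.        ,  0.        ,  0.        ,  1.        ]])}
wrist {'fovy': 67.6791118945281, 'cx': 282.65339024190314, 'cy': 211.15050206002664, 'pose': array([[ 0.34686392,  0.89966566,  0.2651172 ,  0.11531506],
       [ 0.93791053, -0.33179914, -0.10115914,  0.51681235],
       [-0.00304375,  0.28374467, -0.95889504,  0.37349018],
       [ 0.        ,  0.        ,  0.        ,  1.        ]])}
```

View pics/scene0.png

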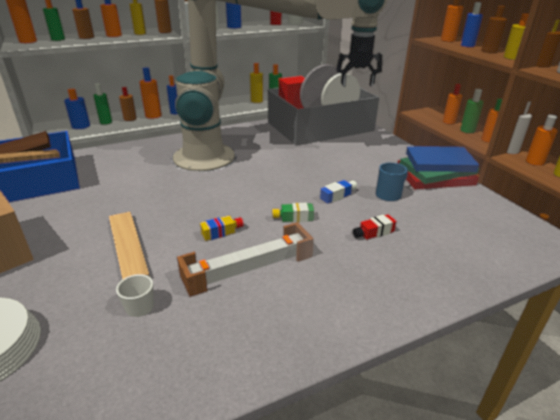

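View pics/side0.png

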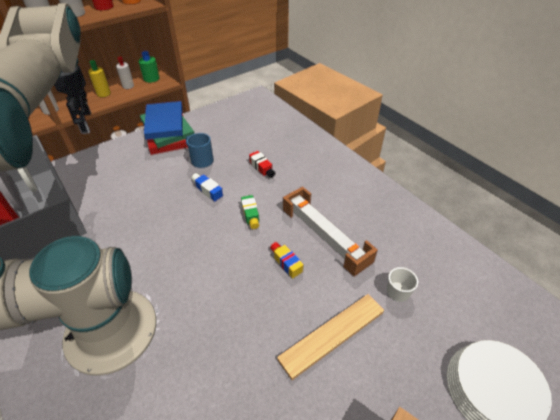

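View pics/wrist0.png

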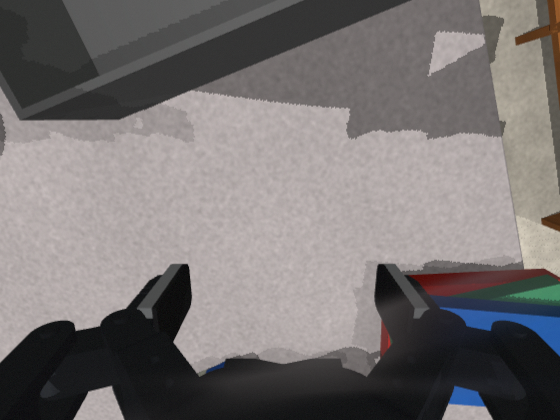

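```bash
cat > h.py <<'E'
import numpy as np, cv2
from station import ctrl
def K(i): 
    f=210/np.tan(np.radians(i["fovy"]/2)); return f,i["cx"],i["cy"]
def ray(i,px):
    f,cx,cy=K(i); d=np.array([(px[0]-cx)/f,(px[1]-cy)/f,1.]); P=i["pose"]
    return P[:3,3],P[:3,:3]@d
def onz(i,px,z):
    o,d=ray(i,px); return o+d*(z-o[2])/d[2]
def proj(i,p):
    f,cx,cy=K(i); P=i["pose"]; q=P[:3,:3].T@(np.array(p)-P[:3,3]); return np.array([cx+f*q[0]/q[2],cy+f*q[1]/q[2]])
def shot(n,name):
    i=ctrl.camera_info(n); im=ctrl.read_camera(n)
    cv2.imwrite(f"pics/{name}.png",cv2.cvtColor(im,cv2.COLOR_RGB2BGR)); return i,im
def tri(i1,p1,i2,p2):
    o1,d1=ray(i1,p1);o2,d2=ray(i2,p2)
    A=np.stack([d1,-d2],1); s=np.linalg.lstsq(A,o2-o1,rcond=None)[0]
    a=o1+s[0]*d1;b=o2+s[1]*d2; return (a+b)/2,np.linalg.norm(a-b)
E
python3 - <<'E'
from h import *
for n in ["scene","side"]:
    i=ctrl.camera_info(n); im=cv2.imread(f"pics/{n}0.png"); 
    big=cv2.resize(im[90:330] if n=="scene" else im[90:400],None,fx=2,fy=2,interpolation=cv2.INTER_CUBIC)
    cv2.imwrite(f"pics/{n}0big.png",big[:, 150:950] if n=="scene" else big[:600,280:1080])
    hsv=cv2.cvtColor(im,cv2.COLOR_BGR2HSV)
    m=cv2.inRange(hsv,(8,70,120),(22,200,255))
    cs,_=cv2.findContours(m,0,2)
    for c in cs:
        if cv2.contourArea(c)>300:
            r=cv2.minAreaRect(c); b=cv2.boxPoints(r)
            print(n,cv2.contourArea(c),r,[np.round(onz(i,p,0.018)[:2],3).tolist() for p in b])
E
```

```text
scene 1526.5 ((128.413330078125, 244.6752166748047), (65.66600036621094, 27.44478416442871), 77.6609115600586) [[0.275, -0.352], [0.275, -0.281], [0.559, -0.297], [0.553, -0.355]]
scene 906.5 ((530.145751953125, 165.44944763183594), (74.22103118896484, 20.804792404174805), 25.866355895996094) [[0.457, 0.899], [0.354, 1.062], [0.634, 1.047], [0.703, 0.905]]
scene 1051.0 ((447.475830078125, 124.90678405761719), (91.25684356689453, 19.308752059936523), 26.029592514038086) [[-0.026, 0.898], [-0.199, 1.09], [0.316, 1.061], [0.415, 0.905]]
scene 509.0 ((467.0848693847656, 48.45281982421875), (95.74030303955078, 10.439401626586914), 15.945395469665527) [[-1.207, 2.023], [-1.513, 2.32], [-0.568, 2.259], [-0.396, 2.025]]
side 2917.5 ((329.8687438964844, 334.34307861328125), (28.043781280517578, 115.59088134765625), 53.55556106567383) [[0.278, -0.292], [0.572, -0.288], [0.56, -0.357], [0.278, -0.353]]
side 355.5 ((40.55000686645508, 118.65000915527344), (21.819713592529297, 24.033309936523438), 71.56505584716797) [[0.053, 1.1], [0.141, 1.105], [0.124, 0.935], [0.042, 0.935]]
side 1295.5 ((131.96041870117188, 89.26286315917969), (21.065404891967773, 92.72582244873047), 71.99584197998047) [[0.287, 1.105], [0.703, 1.12], [0.644, 0.932], [0.261, 0.935]]
side 5141.5 ((345.0241394042969, 105.01860046386719), (139.44085693359375, 62.922149658203125), 37.5685920715332) [[0.953, 0.679], [1.409, 0.978], [1.261, 0.124], [0.929, 0.007]]
side 6091.5 ((223.0, 39.5), (79.0, 104.0), 90.0) [[1.07, 1.916], [1.589, 1.532], [1.011, 0.728], [0.638, 1.002]]
side 841.0 ((118.99893188476562, 7.187747955322266), (17.69029998779297, 84.76384735107422), 76.93067932128906) [[0.551, 2.13], [1.092, 2.154], [0.982, 1.851], [0.491, 1.853]]
```

```bash
python3 -c "
import cv2;a=cv2.imread('pics/scene0big.png');print(a.shape)"
```

```text
(480, 800, 3)
```

View pics/scene0big.png

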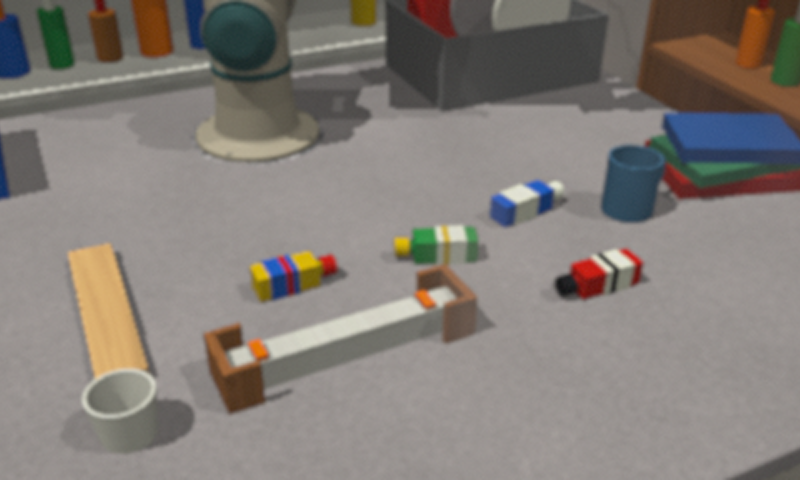

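View pics/side0big.png

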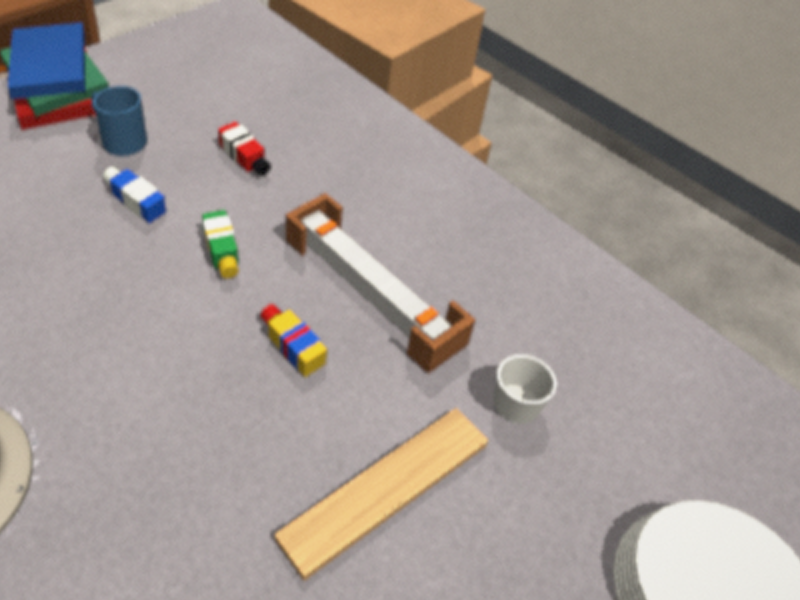

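```bash
python3 - <<'E'
from h import *
S=ctrl.camera_info("scene");D=ctrl.camera_info("side")
sc=lambda u,v:((u+150)/2-.25,v/2+90-.25)
sd=lambda u,v:((u+280)/2-.25,v/2+90-.25)
pts={"clipR":((258,349),(427,316)),"clipL":((426,298),(326,227)),
"yel_foot":((260,285),(313,362)),"yel_cap":((327,265),(270,313)),
"grn_foot":((473,243),(213,220)),"grn_cap":((402,247),(229,267)),
"blu_foot":((500,212),(156,210)),"blu_cap":((557,189),(111,175)),
"red_foot":((632,265),(229,131)),"red_cap":((566,285),(263,167)),
"mugtop":((634,160),(120,98)),"cuptop":((121,392),(525,376))}
for k,(a,b) in pts.items():
    p,e=tri(S,sc(*a),D,sd(*b)); print(k,p.round(3),round(e,4), onz(D,sd(*b),.019)[:2].round(3))
E
```

```text
clipR [ 0.614 -0.184  0.048] 0.0006 [ 0.633 -0.17 ]
clipL [0.609 0.026 0.048] 0.0009 [0.628 0.048]
yel_foot [ 0.459 -0.137  0.018] 0.0004 [ 0.458 -0.137]
yel_cap [ 0.458 -0.043  0.024] 0.0039 [ 0.46  -0.038]
grn_foot [0.493 0.158 0.024] 0.0018 [0.495 0.163]
grn_cap [0.46  0.064 0.022] 0.0004 [0.461 0.067]
blu_foot [0.434 0.234 0.021] 0.0018 [0.435 0.235]
blu_cap [0.415 0.347 0.023] 0.0015 [0.417 0.35 ]
red_foot [0.632 0.322 0.027] 0.0018 [0.637 0.332]
red_cap [0.629 0.218 0.022] 0.0024 [0.63  0.219]
mugtop [0.488 0.426 0.094] 0.0065 [0.529 0.53 ]
cuptop [ 0.637 -0.332  0.063] 0.0016 [ 0.667 -0.317]
```

```bash
cat >> h.py <<'E'
from scipy.spatial.transform import Rotation as Ro
def plan(x=None,y=None,z=None,ty=None):
    """target TCP; ty: world angle of tool y (mod pi). translation first in current axes, then spin"""
    o=ctrl.get_obs(); p=o["tcp_pos"]; R=Ro.from_euler("xyz",o["tool_rot"]).as_matrix()
    t=np.array([p[k] if v is None else v for k,v in enumerate((x,y,z))])
    d=R.T@(t-p)*100; n=int(np.ceil(np.linalg.norm(d)/5.5))
    a=np.arctan2(R[1,1],R[0,1])
    print("t",round(o["time"],2),"tcp",p.round(4),"toolx",R[:,0].round(3),"tooly ang",round(a,4),"F",o["wrist_force"].round(1),"open",round(o["opening"],3),"q6",o["qpos"][[0,5]].round(2))
    print("delta cm",d.round(2),"rows>=",n,"per row",(d/max(n,1)).round(2))
    if ty is not None:
        s=-(ty-a); s=(s+np.pi/2)%np.pi-np.pi/2   # tool x is down: spin + lowers world angle
        print("spin",round(s,3),"alt",round(s-np.sign(s)*np.pi,3),"rows",int(np.ceil(abs(s)/.18)))
E
python3 - <<'E'
from h import *
plan(0.42,-0.322,0.25,np.pi/2)
S=ctrl.camera_info("side");im=cv2.imread("pics/side0.png")
E
```

```text
t 0.15 tcp [0.1823 0.4921 0.2497] toolx [-0.001 -0.001 -1.   ] tooly ang 1.216 F [-0.   0.3 -0.7] open 0.994 q6 [ 1.15 -0.07]
delta cm [ 4.000e-02 -6.808e+01  5.057e+01] rows>= 16 per row [ 0.   -4.26  3.16]
spin -0.355 alt 2.787 rows 2
```

```bash
python3 - <<'E'
from h import *
o=ctrl.get_obs();R=Ro.from_euler("xyz",o["tool_rot"]).as_matrix()
w1=np.array([.46,.1,.25]);w2=np.array([.42,-.30,.22])
print((R.T@(w1-o["tcp_pos"])*100/9).round(2),(R.T@(w2-w1)*100/8).round(2))
E
```

```text
[-0.   -3.01  4.41] [ 0.38 -4.86  1.27]
```

carry_out(
  translation=[
    [0, -3.0, 4.4],
    [0, -3.0, 4.4],
    [0, -3.0, 4.4],
    [0, -3.0, 4.4],
    [0, -3.0, 4.4],
    [0, -3.0, 4.4],
    [0, -3.0, 4.4],
    [0, -3.0, 4.4],
    [0, -3.0, 4.4],
    [0.4, -4.9, 1.3],
    [0.4, -4.9, 1.3],
    [0.4, -4.9, 1.3],
    [0.4, -4.9, 1.3],
    [0.4, -4.9, 1.3],
    [0.4, -4.9, 1.3],
    [0.4, -4.9, 1.3],
    [0.4, -4.9, 1.3],
    [0, 0, 0],
  ],
  spin=[0, 0, 0, 0, 0, 0, 0, 0, 0, 0, 0, 0, 0, 0, 0, 0, 0, 0],
)

```text
time: 2.4
tcp_pos: [0.4201, -0.3045, 0.217]
tool_rot: [2.979, 1.569, 2.62]
wrist_force: [0.6, 0.4, -1.1]
opening: 1.003
```

carry_out(
  translation=[
    [0, 0, 0],
    [0, 0, 0],
    [0, 0, 0],
    [0, 0, 0],
    [0, 0, 0],
    [0, 0, 0],
    [0, 0, 0],
    [0, 0, 0],
    [0, 0, 0],
    [0, 0, 0],
    [0, 0, 0],
    [0, 0, 0],
    [0, 0, 0],
    [0, 0, 0],
    [0, 0, 0],
    [0, 0, 0],
    [0, 0, 0],
    [0, 0, 0],
  ],
  spin=[0.174, 0.174, 0.174, 0.174, 0.174, 0.174, 0.174, 0.174, 0.174, 0.174, 0.174, 0.174, 0.174, 0.174, 0.174, 0.174, 0, 0],
)

```text
time: 4.65
tcp_pos: [0.4214, -0.3016, 0.2183]
tool_rot: [-1.802, 1.571, 1.346]
wrist_force: [-0.1, -0.3, -0.7]
opening: 1.0
```

```bash
python3 - <<'E'
from h import *
plan(0.42,-0.322,0.25,np.pi/2)
i,im=shot("wrist","w1")
E
```

```text
t 4.65 tcp [ 0.4214 -0.3016  0.2183] toolx [ 0.  0. -1.] tooly ang -1.5641 F [-0.1 -0.3 -0.7] open 1.0 q6 [-0.69  0.87]
delta cm [-3.17  2.03  0.15] rows>= 1 per row [-3.17  2.03  0.15]
spin 0.007 alt -3.135 rows 1
```

View pics/w1.png

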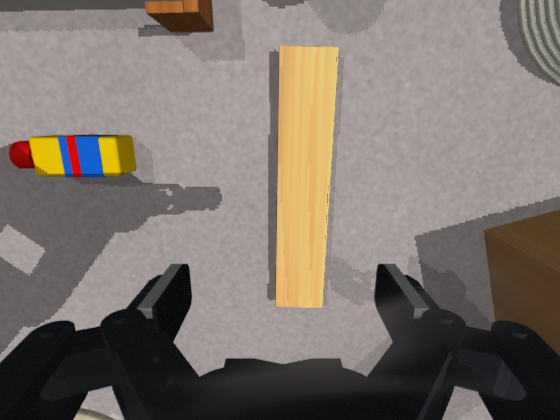

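```bash
python3 - <<'E'
from h import *
i=ctrl.camera_info("wrist"); im=cv2.imread("pics/w1.png");hsv=cv2.cvtColor(im,cv2.COLOR_BGR2HSV)
m=cv2.inRange(hsv,(8,70,150),(24,200,255)); cs,_=cv2.findContours(m[:, 240:360].copy(),0,2)
c=max(cs,key=cv2.contourArea)+[240,0]
q=cv2.approxPolyDP(c,5,True)[:,0]
P=np.array([onz(i,p,.018)[:2] for p in q]);print(q.tolist(),P.round(4).tolist(),P.mean(0))
W=np.array([onz(i,p,.018)[:2] for p in c[:,0]],np.float32);r=cv2.minAreaRect(W);print(r)
for n in [(10,155),(132,155)]: print(onz(i,n,.019).round(3))
E
```

```text
[[279, 46], [275, 305], [321, 307], [338, 47]] [[0.5589, -0.2985], [0.2822, -0.2947], [0.2798, -0.3492], [0.5585, -0.3537]] [ 0.4198624  -0.32401208]
((0.4194241762161255, -0.3245156407356262), (0.055995479226112366, 0.27999261021614075), 89.19189453125)
[ 0.457 -0.024  0.019]
[ 0.457 -0.149  0.019]
```

```bash
python3 - <<'E'
from h import *
print(ctrl.nose_length)
plan(0.4194,-0.3245,0.021,-1.585)
E
```

```text
0.019
t 4.7 tcp [ 0.4213 -0.3018  0.2183] toolx [ 0.  0. -1.] tooly ang -1.5649 F [ 0.5  0.1 -0.4] open 1.002 q6 [-0.69  0.87]
delta cm [19.73  2.28  0.21] rows>= 4 per row [4.93 0.57 0.05]
spin 0.02 alt -3.121 rows 1
```

carry_out(
  translation=[
    [0, 1.1, 0.1],
    [0, 1.2, 0.1],
    [4, 0, 0],
    [4, 0, 0],
    [4, 0, 0],
    [3, 0, 0],
    [2, 0, 0],
    [1, 0, 0],
    [1, 0, 0],
    [0.7, 0, 0],
    [0, 0, 0],
    [0, 0, 0],
  ],
  spin=[0.02, 0, 0, 0, 0, 0, 0, 0, 0, 0, 0, 0],
)

```text
time: 6.2
tcp_pos: [0.4194, -0.3253, 0.0218]
tool_rot: [2.519, 1.57, -0.64]
wrist_force: [-0.2, -1.2, -0.3]
opening: 0.999
```

carry_out(
  translation=[
    [0, 0, 0],
    [0, 0, 0],
    [0, 0, 0],
    [0, 0, 0],
    [0, 0, 0],
    [0, 0, 0],
    [0, 0, 0],
    [0, 0, 0],
  ],
  spin=[0, 0, 0, 0, 0, 0, 0, 0],
  claw=1,
  grip_force=60,
)

```text
time: 7.2
tcp_pos: [0.4195, -0.3254, 0.0221]
tool_rot: [2.556, 1.569, -0.603]
wrist_force: [-0.9, -0.5, 6.4]
opening: 0.636
```

carry_out(
  translation=[
    [-1, 0, 0],
    [-2, 0, 0],
    [-3, 0, 0],
    [-4, 0, 0],
    [-4, 0, 0],
    [-2, 0, 0],
    [0, 0, 0],
  ],
  spin=[0, 0, 0, 0, 0, 0, 0],
)

```text
time: 8.07
tcp_pos: [0.4195, -0.3255, 0.1828]
tool_rot: [2.449, 1.568, -0.71]
wrist_force: [-0.6, 0.6, -2.6]
opening: 0.637
```

```bash
python3 - <<'E'
from h import *
plan(0.55,-0.079,0.18,0.024)
shot("side","s2");shot("wrist","w2")
E
```

```text
t 8.07 tcp [ 0.4195 -0.3255  0.1828] toolx [ 0.002 -0.002 -1.   ] tooly ang -1.588 F [-0.6  0.6 -2.6] open 0.637 q6 [-0.73  0.86]
delta cm [  0.27 -24.87 -12.63] rows>= 6 per row [ 0.04 -4.14 -2.1 ]
spin 1.53 alt -1.612 rows 9
```

View pics/w2.png

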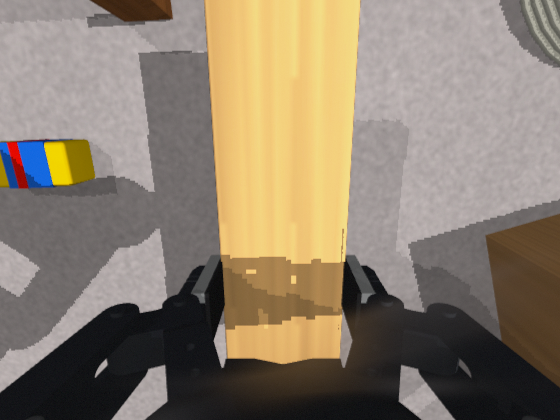

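View pics/s2.png

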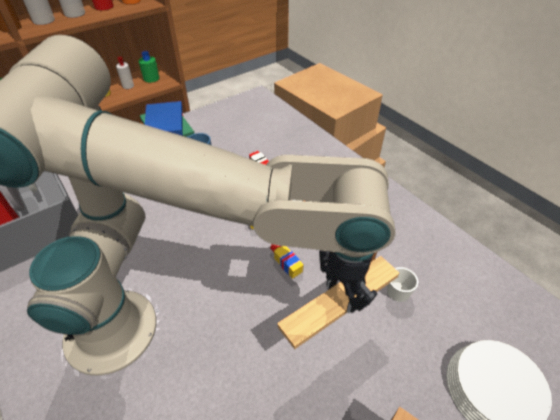

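carry_out(
  translation=[
    [-4, -1, -1],
    [-4, -1, -1],
    [-4, -0.5, -1],
    [0, 0, 0],
    [0, 0, 0],
    [0, 0, 0],
  ],
  spin=[0, 0, 0, 0, 0, 0],
)

```text
time: 8.93
tcp_pos: [0.4489, -0.3005, 0.2987]
tool_rot: [-0.65, 1.567, 2.474]
wrist_force: [0.1, 0.3, -2.2]
opening: 0.634
```

```bash
python3 - <<'E'
from h import *
import pickle
plan(0.55,-0.079,0.18,0.024)
i,im=shot("wrist","w3"); pickle.dump(i,open("w3.pkl","wb"))
cv2.imwrite("pics/w3b.png",cv2.resize(cv2.cvtColor(im[0:210,0:300],cv2.COLOR_RGB2BGR),None,fx=2.6,fy=2.6,interpolation=cv2.INTER_NEAREST))
E
```

```text
t 8.93 tcp [ 0.4489 -0.3005  0.2987] toolx [-0.003  0.003 -1.   ] tooly ang -1.5885 F [ 0.1  0.3 -2.2] open 0.634 q6 [-0.66  0.93]
delta cm [ 11.9  -22.3   -9.76] rows>= 5 per row [ 2.38 -4.46 -1.95]
spin 1.529 alt -1.612 rows 9
```

View pics/w3.png

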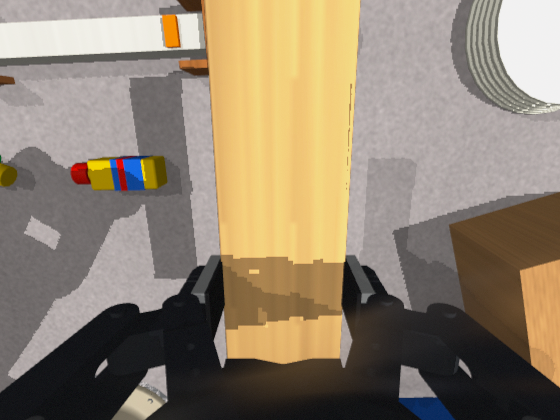

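View pics/w3b.png

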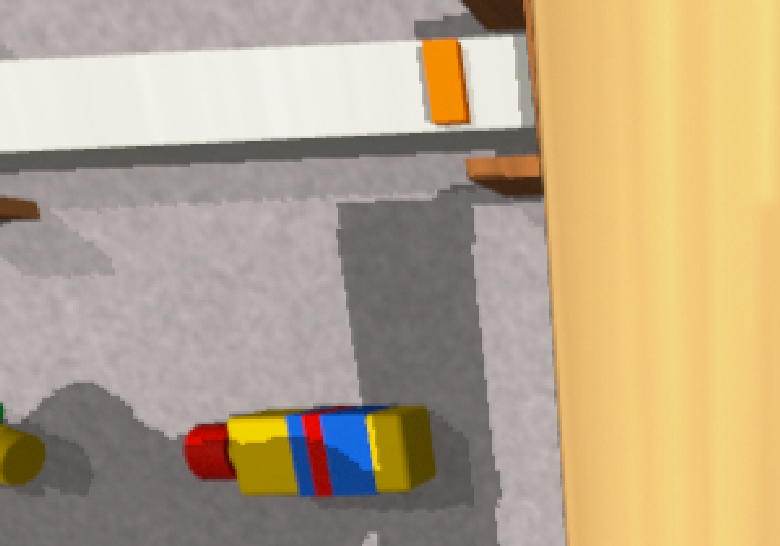

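```bash
python3 - <<'E'
from h import *
import pickle
i=pickle.load(open("w3.pkl","rb"));g=lambda u,v:(u/2.6-.3,v/2.6-.3)
for p in [(423,40),(459,40),(432,122),(467,122)]: print("clip",onz(i,g(*p),.048).round(4))
c=np.mean([onz(i,g(*p),.048) for p in [(423,40),(459,40),(432,122),(467,122)]],0);print(c)
for p in [(0,151),(535,128),(0,60),(525,35)]: print("rail",onz(i,g(*p),.04).round(4))
for p in [(467,158),(38,202)]: print("return inner end, outer x top",onz(i,g(*p),.058).round(4))
E
```

```text
clip [ 0.6271 -0.1776  0.048 ]
clip [ 0.6268 -0.1922  0.048 ]
clip [ 0.5972 -0.1776  0.048 ]
clip [ 0.5969 -0.1921  0.048 ]
[ 0.61200041 -0.18487371  0.048     ]
rail [0.5908 0.0113 0.04  ]
rail [ 0.5957 -0.2183  0.04  ]
rail [0.6251 0.0018 0.04  ]
rail [ 0.6304 -0.2173  0.04  ]
return inner end, outer x top [ 0.5817 -0.1936  0.058 ]
return inner end, outer x top [ 0.5681 -0.0139  0.058 ]
```

```bash
python3 - <<'E'
from h import *
plan(0.6097,-0.0799,0.17,0.023)
E
```

```text
t 8.97 tcp [ 0.4489 -0.3006  0.2992] toolx [-0.003  0.002 -1.   ] tooly ang -1.5885 F [-0.6  1.  -2.4] open 0.637 q6 [-0.66  0.93]
delta cm [ 12.92 -22.32 -15.72] rows>= 6 per row [ 2.15 -3.72 -2.62]
spin 1.53 alt -1.611 rows 9
```

carry_out(
  translation=[
    [1.5, -2.8, -1.97],
    [1.6, -2.8, -1.97],
    [1.6, -2.8, -1.97],
    [1.6, -2.8, -1.97],
    [1.6, -2.8, -1.97],
    [1.6, -2.8, -1.97],
    [1.6, -2.8, -1.97],
    [1.6, -2.8, -1.97],
    [0, 0, 0],
    [0, 0, 0],
    [0, 0, 0],
    [0, 0, 0],
    [0, 0, 0],
    [0, 0, 0],
    [0, 0, 0],
    [0, 0, 0],
    [0, 0, 0],
    [0, 0, 0],
    [0, 0, 0],
    [0, 0, 0],
  ],
  spin=[0, 0, 0, 0, 0, 0, 0, 0, -0.161, -0.161, -0.161, -0.161, -0.161, -0.161, -0.161, -0.161, -0.161, -0.162, 0, 0],
)

```text
time: 11.48
tcp_pos: [0.6107, -0.0795, 0.1737]
tool_rot: [-1.879, 1.57, 2.853]
wrist_force: [-0.4, -0.2, -1.6]
opening: 0.633
```

```bash
python3 - <<'E'
from h import *
plan(0.6097,-0.0799,0.09,0.023)
i,im=shot("wrist","w4")
E
```

```text
t 11.47 tcp [ 0.6107 -0.0795  0.1737] toolx [-0.001  0.    -1.   ] tooly ang 0.0197 F [-0.4 -0.2 -1.6] open 0.633 q6 [-0.19 -0.21]
delta cm [ 8.37 -0.09  0.04] rows>= 2 per row [ 4.19 -0.05  0.02]
spin -0.003 alt 3.138 rows 1
```

View pics/w4.png

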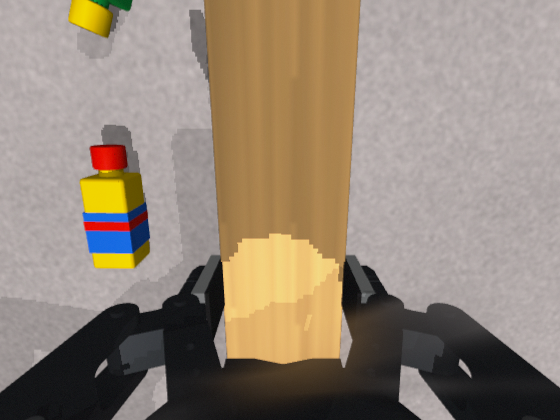

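carry_out(
  translation=[
    [3, -0.1, 0.04],
    [3, 0, 0],
    [2, 0, 0],
    [0.5, 0, 0],
    [0, 0, 0],
    [0, 0, 0],
  ],
  spin=[-0.003, 0, 0, 0, 0, 0],
)

```text
time: 12.28
tcp_pos: [0.6107, -0.0799, 0.0908]
tool_rot: [1.392, 1.568, -0.153]
wrist_force: [0.6, -0.1, -2.3]
opening: 0.637
```

```bash
python3 - <<'E'
from h import *
plan(0.6097,-0.0799,0.071,0.023)
for n in ["side","scene"]:
    i,im=shot(n,n+"5")
    c=proj(i,[.61,-.08,.06]).astype(int);print(c)
    im=im[c[1]-75:c[1]+75,c[0]-100:c[0]+100]
    cv2.imwrite(f"pics/{n}5b.png",cv2.resize(cv2.cvtColor(im,cv2.COLOR_RGB2BGR),None,fx=4,fy=4,interpolation=cv2.INTER_CUBIC))
E
```

```text
t 12.28 tcp [ 0.6107 -0.0799  0.0908] toolx [ 0.002 -0.    -1.   ] tooly ang 0.0258 F [ 0.6 -0.1 -2.3] open 0.637 q6 [-0.19 -0.22]
delta cm [ 1.98 -0.1  -0.01] rows>= 1 per row [ 1.98 -0.1  -0.01]
spin 0.003 alt -3.139 rows 1
[326 221]
[246 246]
```

View pics/side5b.png

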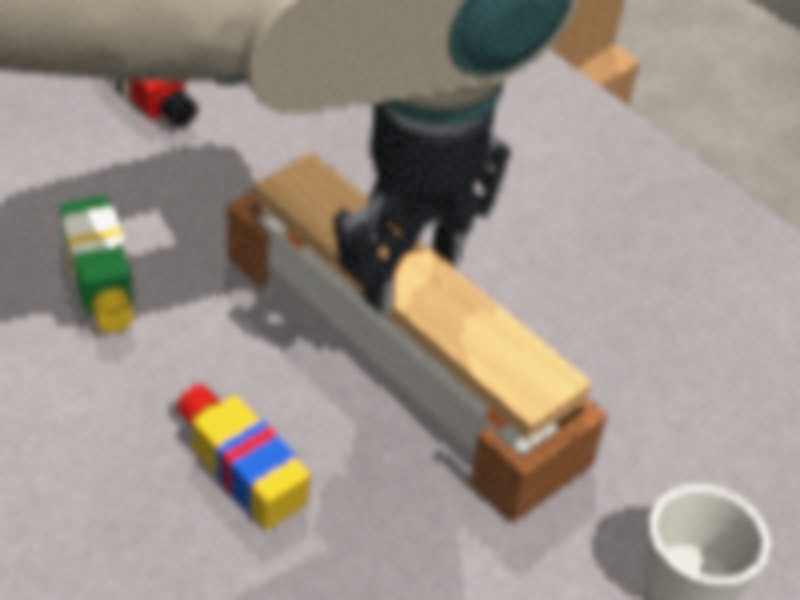

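View pics/scene5b.png

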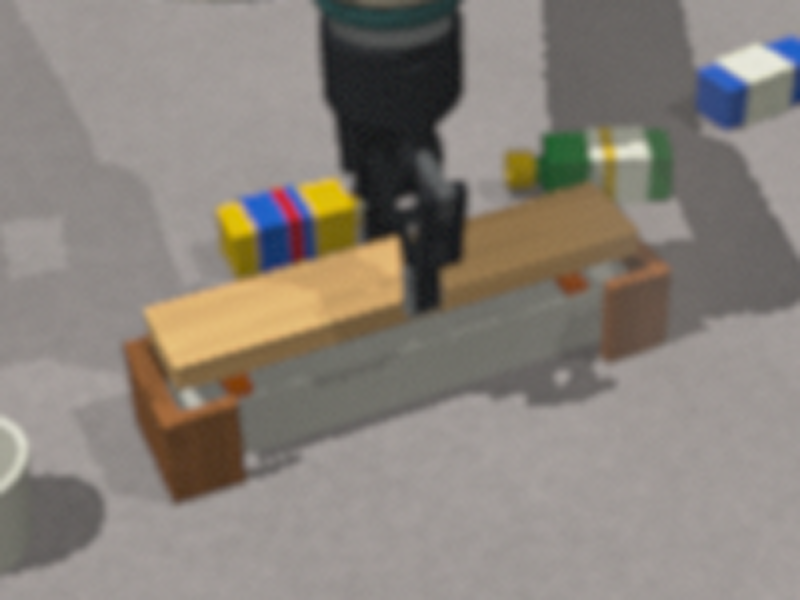

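carry_out(
  translation=[
    [0.4, -0.1, 0],
    [0.4, 0, 0],
    [0.4, 0, 0],
    [0.3, 0, 0],
    [0.2, 0, 0],
    [0.2, 0, 0],
    [0, 0, 0],
    [0, 0, 0],
  ],
  spin=[0.002, 0, 0, 0, 0, 0, 0, 0],
)

```text
time: 13.38
tcp_pos: [0.609, -0.0799, 0.0704]
tool_rot: [1.71, 1.571, 0.163]
wrist_force: [-0.3, -0.5, -1.6]
opening: 0.638
```

carry_out(
  translation=[
    [0.1, 0.05, 0],
    [0.1, 0, 0],
    [0.1, 0, 0],
    [0, 0, 0],
    [0, 0, 0],
  ],
  spin=[0, 0, 0, 0, 0],
)

```text
time: 14.0
tcp_pos: [0.6096, -0.0798, 0.0689]
tool_rot: [1.358, 1.57, -0.189]
wrist_force: [-5.1, 1.0, 8.1]
opening: 0.639
```

carry_out(
  translation=[
    [0.2, 0, 0],
    [0.2, 0, 0],
    [0.2, 0, 0],
    [0, 0, 0],
  ],
  spin=[0, 0, 0, 0],
)

```text
time: 14.5
tcp_pos: [0.6097, -0.0799, 0.0637]
tool_rot: [1.303, 1.57, -0.243]
wrist_force: [-7.7, 1.4, 11.6]
opening: 0.636
```

carry_out(
  translation=[
    [0.1, 0, 0],
    [0.1, 0, 0],
    [0, 0, 0],
    [0, 0, 0],
  ],
  spin=[0, 0, 0, 0],
)

```text
time: 15.0
tcp_pos: [0.6097, -0.0799, 0.062]
tool_rot: [1.316, 1.57, -0.23]
wrist_force: [-8.2, 2.1, 14.1]
opening: 0.637
```

```bash
python3 - <<'E'
from h import *
plan(0.6097,-0.0799,0.062,0.023)
for n in ["side","scene"]:
    i,im=shot(n,n+"6")
    c=[326,221] if n=="side" else [246,246]
    im=im[c[1]-75:c[1]+75,c[0]-100:c[0]+100]
    cv2.imwrite(f"pics/{n}6b.png",cv2.resize(cv2.cvtColor(im,cv2.COLOR_RGB2BGR),None,fx=4,fy=4,interpolation=cv2.INTER_CUBIC))
E
```

```text
t 15.0 tcp [ 0.6097 -0.0799  0.062 ] toolx [ 0.001 -0.    -1.   ] tooly ang 0.024 F [-8.2  2.1 14.1] open 0.637 q6 [-0.19 -0.21]
delta cm [0. 0. 0.] rows>= 1 per row [0. 0. 0.]
spin 0.001 alt -3.141 rows 1
```

View pics/side6b.png

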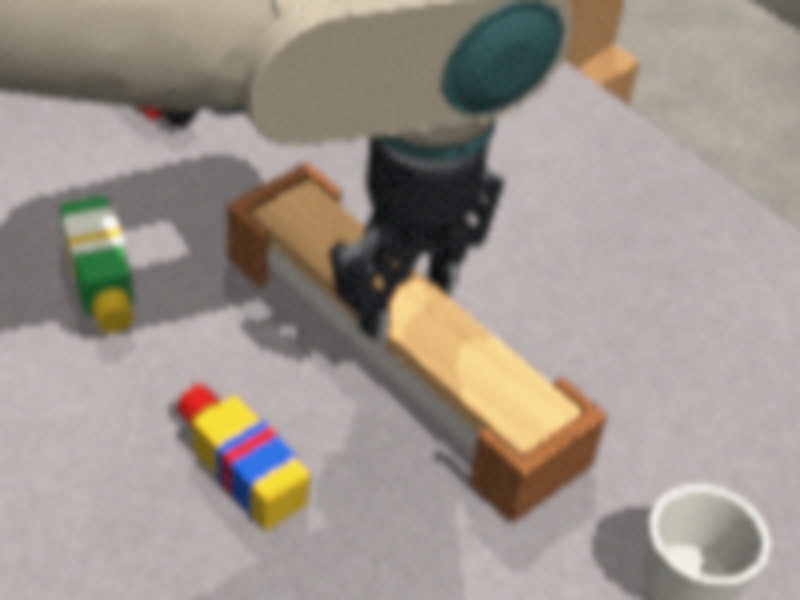

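View pics/scene6b.png

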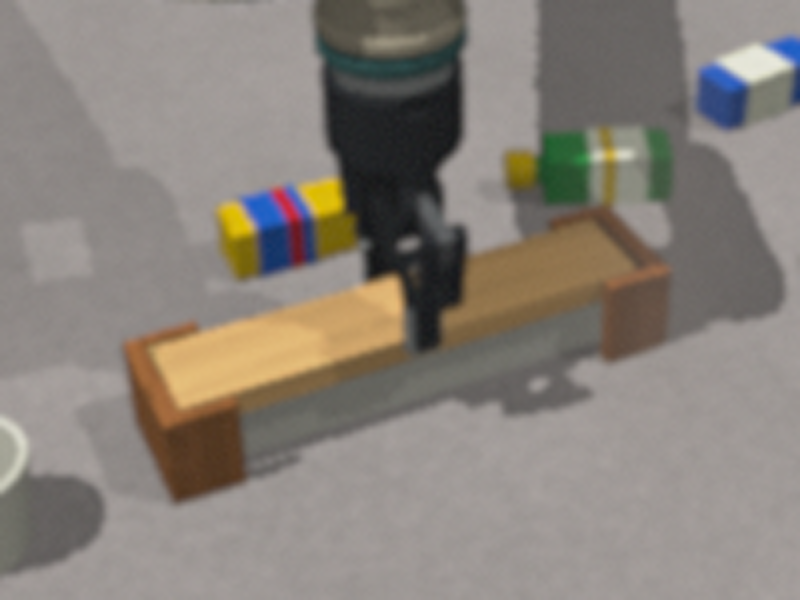

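carry_out(
  translation=[
    [0.1, 0, 0],
    [0.1, 0, 0],
    [0, 0, 0],
    [0, 0, 0],
  ],
  spin=[0, 0, 0, 0],
)

```text
time: 15.6
tcp_pos: [0.6097, -0.0799, 0.062]
tool_rot: [1.222, 1.57, -0.325]
wrist_force: [-14.7, 1.4, 25.3]
opening: 0.638
```

carry_out(
  translation=[
    [-0.15, 0, 0],
    [0, 0, 0],
    [0, 0, 0],
    [0, 0, 0],
    [0, 0, 0],
  ],
  spin=[0, 0, 0, 0, 0],
  claw=-1,
)

```text
time: 16.23
tcp_pos: [0.6094, -0.0798, 0.0585]
tool_rot: [-1.974, 1.57, 2.762]
wrist_force: [0.4, 0.1, 0.3]
opening: 0.998
```

carry_out(
  translation=[
    [-1, 0, 0],
    [-2, 0, 0],
    [-3, 0, 0],
    [-3, 0, 0],
    [-3, 0, 0],
    [-3, 0, 0],
    [0, 0, 0],
    [0, 0, 0],
  ],
  spin=[0, 0, 0, 0, 0, 0, 0, 0],
)

```text
time: 17.23
tcp_pos: [0.6092, -0.0798, 0.2086]
tool_rot: [-2.073, 1.571, 2.663]
wrist_force: [-0.2, 0.4, -0.7]
opening: 0.998
```

```bash
python3 - <<'E'
from h import *
plan(0.6097,-0.0799,0.062,0.023)
i,im=shot("wrist","w7")
i,im=shot("scene","scene7")
c=[246,246]
im=im[c[1]-75:c[1]+75,c[0]-100:c[0]+100]
cv2.imwrite(f"pics/scene7b.png",cv2.resize(cv2.cvtColor(im,cv2.COLOR_RGB2BGR),None,fx=4,fy=4,interpolation=cv2.INTER_CUBIC))
E
```

```text
t 17.23 tcp [ 0.6092 -0.0798  0.2086] toolx [-0.  0. -1.] tooly ang 0.024 F [-0.2  0.4 -0.7] open 0.998 q6 [-0.19 -0.21]
delta cm [1.466e+01 5.000e-02 1.000e-02] rows>= 3 per row [4.89 0.02 0.  ]
spin 0.001 alt -3.141 rows 1
```

View pics/w7.png

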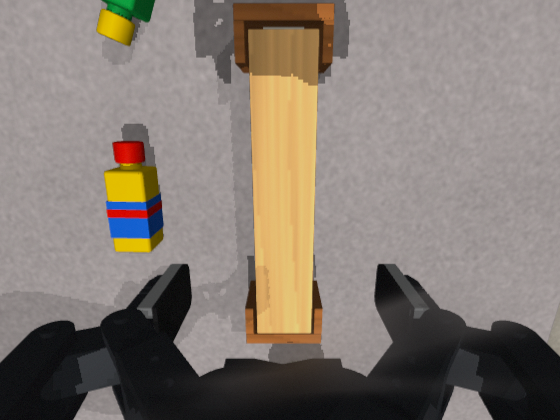

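View pics/scene7b.png

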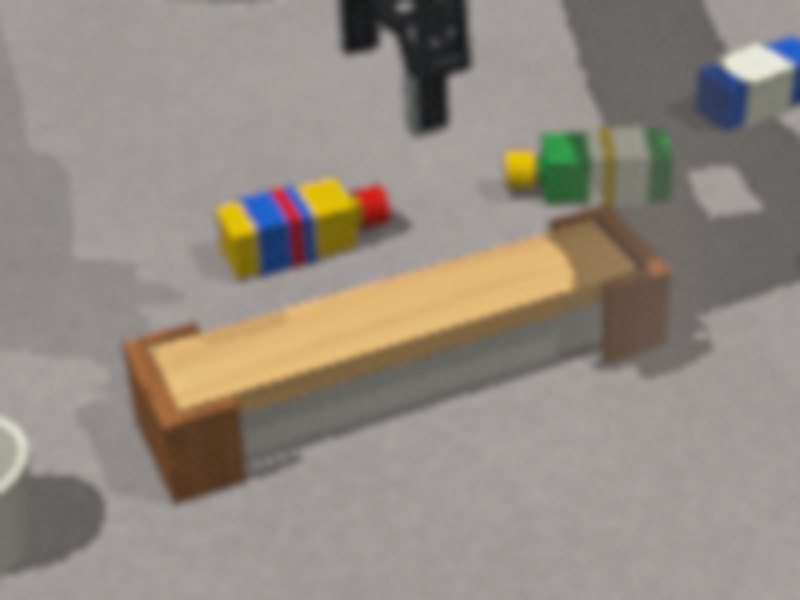

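carry_out(
  translation=[
    [3, 0, -5],
    [3, 0, -5.5],
    [3, 0, 0],
    [2, 0, 0],
    [1, 0, 0],
    [0.7, 0, 0],
    [0.2, 0, 0],
    [0.2, 0, 0],
    [0.2, 0, 0],
    [0, 0, 0],
  ],
  spin=[0, 0, 0, 0, 0, 0, 0, 0, 0, 0],
  claw=1,
)

```text
time: 18.58
tcp_pos: [0.6073, 0.0249, 0.0771]
tool_rot: [1.45, 1.569, -0.097]
wrist_force: [-2.6, -0.0, 5.5]
opening: -0.003
```

carry_out(
  translation=[
    [0.15, 0, 0],
    [0.1, 0, 0],
    [0, 0, 0],
    [-1, 0, 0],
    [-1, 0, 0],
    [0, 0, 5.5],
    [0, 0, 5.5],
    [0, 0, 5],
    [0, 0, 5],
    [1, 0, 0],
    [0.9, 0, 0],
    [0.1, 0, 0],
    [0.1, 0, 0],
    [0.1, 0, 0],
    [0, 0, 0],
  ],
  spin=[0, 0, 0, 0, 0, 0, 0, 0, 0, 0, 0, 0, 0, 0, 0],
)

```text
time: 20.45
tcp_pos: [0.6122, -0.1853, 0.0769]
tool_rot: [0.346, 1.567, -1.2]
wrist_force: [-17.1, -2.2, 28.4]
opening: -0.002
```

carry_out(
  translation=[
    [-2, 0, 0],
    [-4, 0, 0],
    [-4, -3, -2],
    [-2, -5, -3],
    [0, -5, -3],
    [0, -2.4, -1.2],
    [0, 0, 0],
    [0, 0, 0],
  ],
  spin=[0, 0, 0, 0, 0, 0, 0, 0],
  claw=-1,
  grip_force=20,
)

```text
time: 21.45
tcp_pos: [0.4564, -0.0963, 0.1915]
tool_rot: [1.673, 1.57, 0.128]
wrist_force: [-0.5, -0.7, -1.2]
opening: 1.001
```

```bash
cat >> h.py <<'E'
COL={"yellow":((22,120,60),(34,255,255)),"green":((45,80,30),(85,255,255)),"blue":((100,120,40),(130,255,255)),"red":((0,120,60),(8,255,255))}
E
python3 - <<'E'
from h import *
plan(0.46,-0.079,0.2,0.0)
i,im=shot("wrist","w8")
import pickle; pickle.dump(i,open("w8.pkl","wb"))
E
```

```text
t 21.45 tcp [ 0.4564 -0.0963  0.1915] toolx [ 0.001  0.    -1.   ] tooly ang 0.0249 F [-0.5 -0.7 -1.2] open 1.001 q6 [-0.29 -0.31]
delta cm [-0.85  0.4  -1.72] rows>= 1 per row [-0.85  0.4  -1.72]
spin 0.025 alt -3.117 rows 1
```

View pics/w8.png

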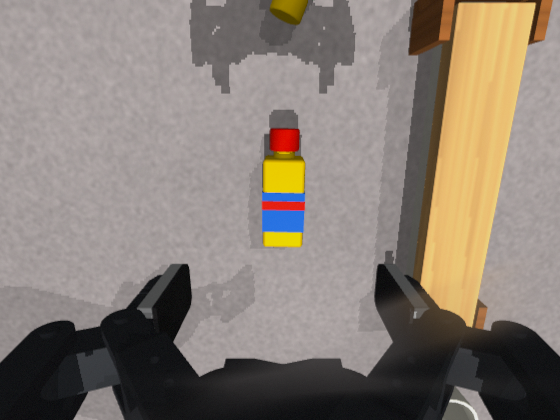

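```bash
python3 - <<'E'
from h import *
import pickle
i=pickle.load(open("w8.pkl","rb"))
for p in [(263,157),(304,157),(262,246),(302,246)]: print(onz(i,p,.038).round(4))
for p in [(284,128)]: print(onz(i,p,.033).round(4))
E
```

```text
[ 0.4388 -0.058   0.038 ]
[ 0.4748 -0.0571  0.038 ]
[ 0.4385 -0.1424  0.038 ]
[ 0.4767 -0.1414  0.038 ]
[ 0.4566 -0.033   0.033 ]
```

carry_out(
  translation=[
    [0, 0.1, -1.4],
    [0, 0, -1.3],
    [4, 0, 0],
    [4, 0, 0],
    [3, 0, 0],
    [3, 0, 0],
    [1.5, 0, 0],
    [1, 0, 0],
    [0.45, 0, 0],
    [0, 0, 0],
    [0, 0, 0],
  ],
  spin=[0.025, 0, 0, 0, 0, 0, 0, 0, 0, 0, 0],
)

```text
time: 22.88
tcp_pos: [0.457, -0.0697, 0.0226]
tool_rot: [1.41, 1.569, -0.162]
wrist_force: [0.1, -0.7, 0.5]
opening: 1.0
```

carry_out(
  translation=[
    [0, 0, 0],
    [0, 0, 0],
    [0, 0, 0],
    [0, 0, 0],
    [0, 0, 0],
    [0, 0, 0],
    [0, 0, 0],
  ],
  spin=[0, 0, 0, 0, 0, 0, 0],
  claw=1,
  grip_force=20,
)

```text
time: 23.75
tcp_pos: [0.4567, -0.0696, 0.0221]
tool_rot: [1.612, 1.57, 0.04]
wrist_force: [-0.3, 0.1, 3.5]
opening: 0.445
```

carry_out(
  translation=[
    [-1, 0, 0],
    [-2, 0, 0],
    [-3, 0, 0],
    [-3, 0, 0],
    [-2, 0, 0],
    [-1, 0, 0],
    [0, 0, 0],
  ],
  spin=[0, 0, 0, 0, 0, 0, 0],
)

```text
time: 24.62
tcp_pos: [0.4565, -0.0696, 0.1421]
tool_rot: [1.508, 1.57, -0.064]
wrist_force: [-0.6, 0.5, -1.1]
opening: 0.443
```

```bash
python3 - <<'E'
from h import *
plan(0.46,-0.079,0.2,0.0)
i,im=shot("wrist","w9")
i,im=shot("scene","scene9")
c=proj(i,ctrl.get_obs()["tcp_pos"]).astype(int)
im=im[max(c[1]-75,0):c[1]+75,c[0]-100:c[0]+100]
cv2.imwrite(f"pics/scene9b.png",cv2.resize(cv2.cvtColor(im,cv2.COLOR_RGB2BGR),None,fx=4,fy=4,interpolation=cv2.INTER_CUBIC))
E
```

```text
t 24.62 tcp [ 0.4565 -0.0696  0.1421] toolx [ 0. -0. -1.] tooly ang -0.001 F [-0.6  0.5 -1.1] open 0.443 q6 [-0.23 -0.23]
delta cm [-5.79  0.35  0.94] rows>= 2 per row [-2.9   0.18  0.47]
spin -0.001 alt 3.141 rows 1
```

View pics/w9.png

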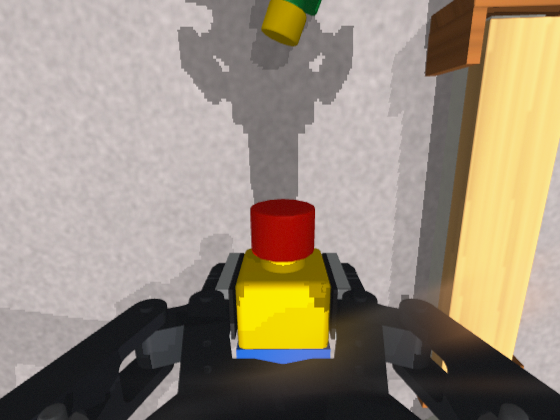

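View pics/scene9b.png

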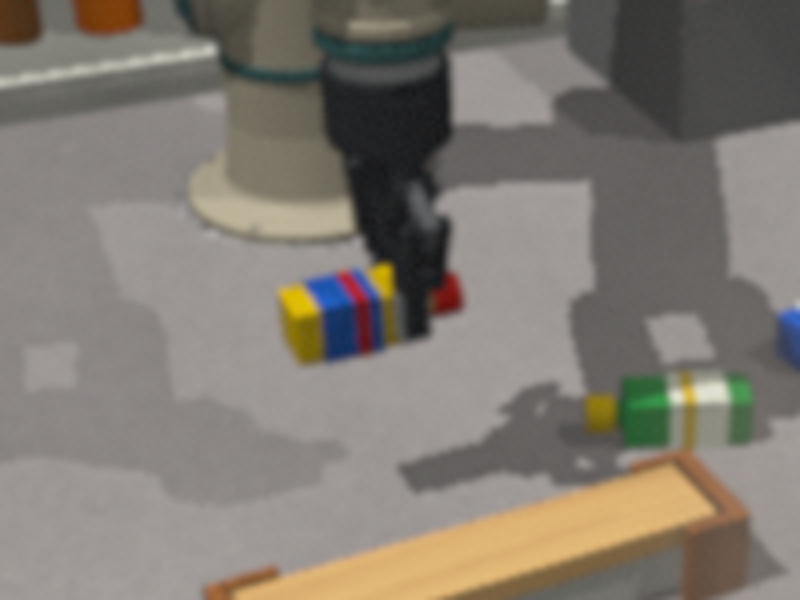

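carry_out(
  translation=[
    [2, 0, 0],
    [2, 0, 0],
    [0, 0, 0],
  ],
  spin=[0, 0, 0],
  claw=0.2,
)

```text
time: 25.1
tcp_pos: [0.4549, -0.0692, 0.0994]
tool_rot: [-1.821, 1.565, 2.891]
wrist_force: [-0.3, -0.2, -0.8]
opening: 0.441
```

carry_out(
  translation=[
    [0, 0, 0],
    [0, 0, 0],
  ],
  spin=[0, 0],
  claw=0.14,
)

```text
time: 25.35
tcp_pos: [0.4569, -0.0697, 0.1027]
tool_rot: [1.419, 1.569, -0.153]
wrist_force: [0.4, -0.4, -1.7]
opening: 0.443
```

```bash
cat >> h.py <<'E'
def look(n,name,p=None,w=(100,75),f=4):
    i,im=shot(n,name)
    c=proj(i,ctrl.get_obs()["tcp_pos"] if p is None else p).astype(int)
    im=im[max(c[1]-w[1],0):c[1]+w[1],max(c[0]-w[0],0):c[0]+w[0]]
    cv2.imwrite(f"pics/{name}b.png",cv2.resize(cv2.cvtColor(im,cv2.COLOR_RGB2BGR),None,fx=f,fy=f,interpolation=cv2.INTER_CUBIC))
E
python3 - <<'E'
from h import *
plan()
look("scene","scene10")
E
```

```text
t 25.35 tcp [ 0.4569 -0.0697  0.1027] toolx [ 0.001 -0.    -1.   ] tooly ang -0.0009 F [ 0.4 -0.4 -1.7] open 0.443 q6 [-0.23 -0.23]
delta cm [0. 0. 0.] rows>= 0 per row [0. 0. 0.]
```

View pics/scene10b.png

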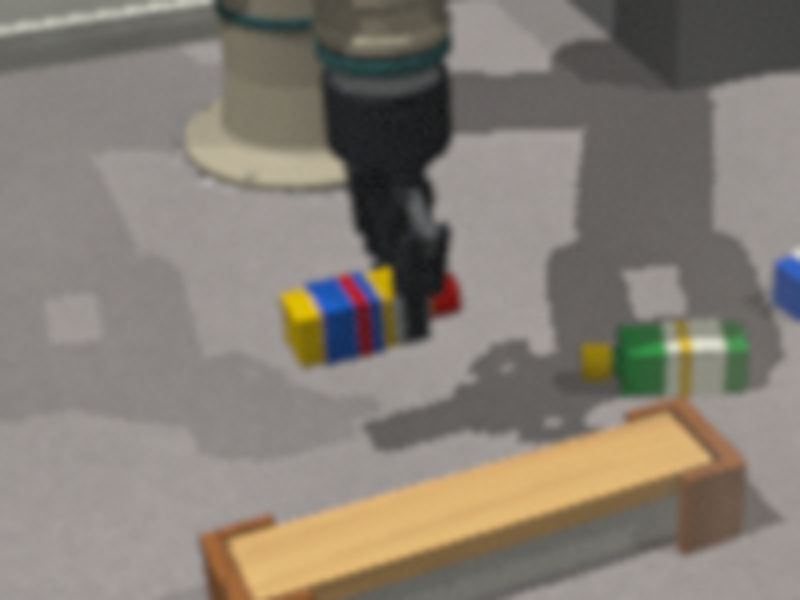

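Still level in the jaws. I loosen further in fine steps.

carry_out(
  translation=[
    [0, 0, 0],
    [0, 0, 0],
  ],
  spin=[0, 0],
  claw=0.125,
)

```text
time: 25.65
tcp_pos: [0.4566, -0.0697, 0.1021]
tool_rot: [1.573, 1.57, 0.001]
wrist_force: [1.1, 0.4, -1.6]
opening: 0.443
```

carry_out(
  translation=[
    [0, 0, 0],
    [0, 0, 0],
  ],
  spin=[0, 0],
  claw=0.118,
)

```text
time: 25.9
tcp_pos: [0.4565, -0.0696, 0.1018]
tool_rot: [2.969, 1.571, 1.397]
wrist_force: [-0.7, 0.2, -1.0]
opening: 0.44
```

```bash
python3 - <<'E'
from h import *
plan()
look("scene","scene11")
E
```

```text
t 25.9 tcp [ 0.4565 -0.0696  0.1018] toolx [ 0.  0. -1.] tooly ang -0.001 F [-0.7  0.2 -1. ] open 0.44 q6 [-0.23 -0.23]
delta cm [0. 0. 0.] rows>= 0 per row [0. 0. 0.]
```

View pics/scene11b.png

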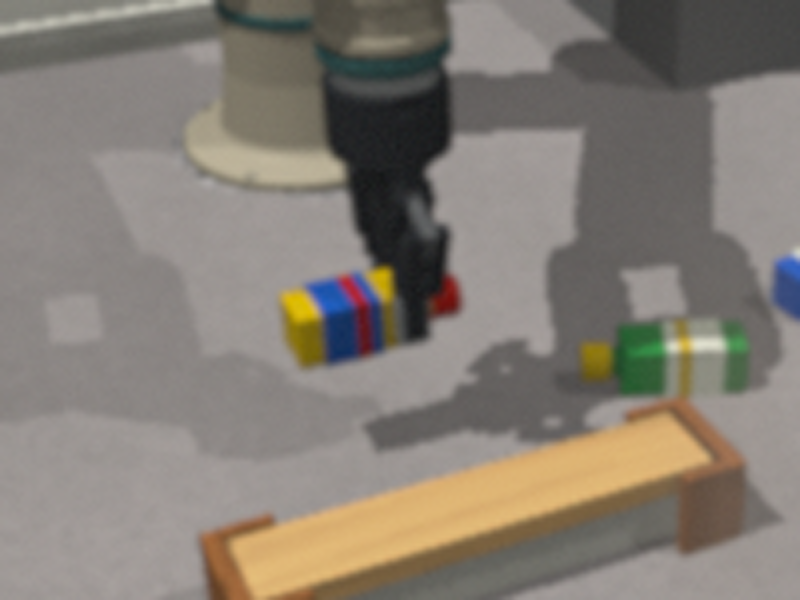

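carry_out(
  translation=[
    [0, 0, 0],
    [0, 0, 0],
  ],
  spin=[0, 0],
  claw=0.112,
)

```text
time: 26.2
tcp_pos: [0.4565, -0.0696, 0.1018]
tool_rot: [2.912, 1.571, 1.34]
wrist_force: [1.4, -0.7, -1.7]
opening: 0.445
```

carry_out(
  translation=[
    [0, 0, 0],
    [0, 0, 0],
  ],
  spin=[0, 0],
  claw=0.106,
)

```text
time: 26.45
tcp_pos: [0.4567, -0.0697, 0.1021]
tool_rot: [1.425, 1.57, -0.147]
wrist_force: [0.2, -0.7, 0.5]
opening: 0.445
```

```bash
python3 - <<'E'
from h import *
plan()
look("scene","scene12")
E
```

```text
t 26.45 tcp [ 0.4567 -0.0697  0.1021] toolx [ 0.001 -0.    -1.   ] tooly ang -0.001 F [ 0.2 -0.7  0.5] open 0.445 q6 [-0.23 -0.23]
delta cm [0. 0. 0.] rows>= 0 per row [0. 0. 0.]
```

View pics/scene12b.png

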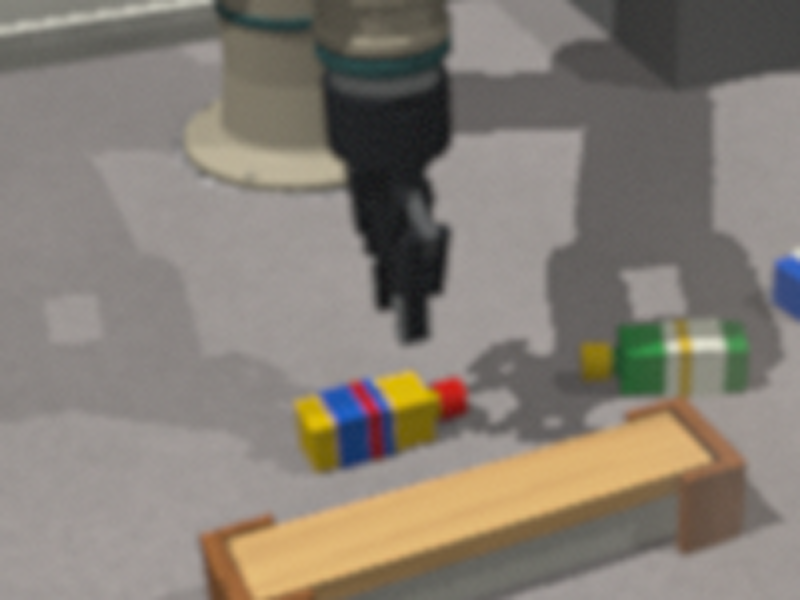

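carry_out(
  translation=[
    [-4, 0, 1],
    [-4, 0, 1.7],
    [-1, 0, 0],
    [0, 0, 0],
  ],
  spin=[0, 0, 0, 0],
  claw=-1,
)

```text
time: 27.0
tcp_pos: [0.4566, -0.0965, 0.1919]
tool_rot: [1.645, 1.57, 0.073]
wrist_force: [-0.8, -0.4, -0.2]
opening: 1.001
```

```bash
python3 - <<'E'
from h import *
plan(0.46,-0.079,0.2,0.0)
i,im=shot("wrist","w13")
import pickle; pickle.dump(i,open("w13.pkl","wb"))
E
```

```text
t 27.0 tcp [ 0.4566 -0.0965  0.1919] toolx [ 0.001  0.    -1.   ] tooly ang -0.0011 F [-0.8 -0.4 -0.2] open 1.001 q6 [-0.29 -0.29]
delta cm [-0.81  0.34 -1.75] rows>= 1 per row [-0.81  0.34 -1.75]
spin -0.001 alt 3.14 rows 1
```

View pics/w13.png

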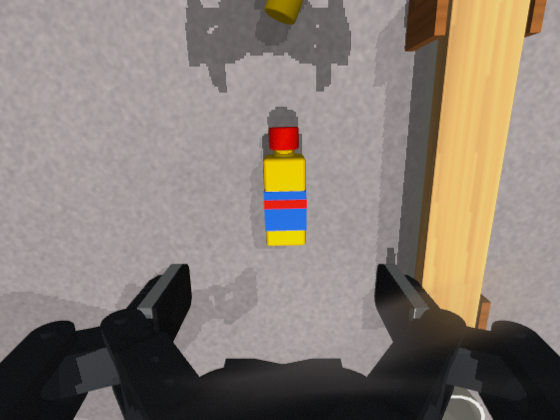

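carry_out(
  translation=[
    [0, 0.05, -3.7],
    [2, 0, -3.5],
    [4, 0, 0],
    [4, 0, 0],
    [3, 0, 0],
    [2, 0, 0],
    [1, 0, 0],
    [1, 0, 0],
    [0, 0, 0],
  ],
  spin=[0, 0, 0, 0, 0, 0, 0, 0, 0],
)

```text
time: 28.18
tcp_pos: [0.4567, -0.0245, 0.0213]
tool_rot: [-1.819, 1.57, 2.892]
wrist_force: [-0.2, 0.2, 0.2]
opening: 1.0
```

carry_out(
  translation=[
    [0, 0, 0],
    [0, 0, 0],
    [0, 0, 0],
    [0, 0, 0],
    [0, 0, 0],
    [0, 0, 0],
    [0, 0, 0],
  ],
  spin=[0, 0, 0, 0, 0, 0, 0],
  claw=1,
  grip_force=20,
)

```text
time: 29.05
tcp_pos: [0.4572, -0.0245, 0.0221]
tool_rot: [1.893, 1.57, 0.321]
wrist_force: [0.6, 0.7, 4.0]
opening: 0.307
```

carry_out(
  translation=[
    [-1, 0, 0],
    [-2, 0, 0],
    [-3, 0, 0],
    [-3, 0, 0],
    [-3, 0, 0],
    [-1, 0, 0],
    [0, 0, 0],
    [0, 0, 0],
  ],
  spin=[0, 0, 0, 0, 0, 0, 0, 0],
)

```text
time: 30.05
tcp_pos: [0.4563, -0.0246, 0.1503]
tool_rot: [-1.727, 1.568, 2.984]
wrist_force: [-0.3, 0.9, -2.5]
opening: 0.306
```

```bash
python3 - <<'E'
from h import *
plan()
look("scene","scene14")
E
```

```text
t 30.05 tcp [ 0.4563 -0.0246  0.1503] toolx [-0.003  0.    -1.   ] tooly ang -0.0011 F [-0.3  0.9 -2.5] open 0.306 q6 [-0.13 -0.13]
delta cm [0. 0. 0.] rows>= 0 per row [0. 0. 0.]
```

View pics/scene14b.png

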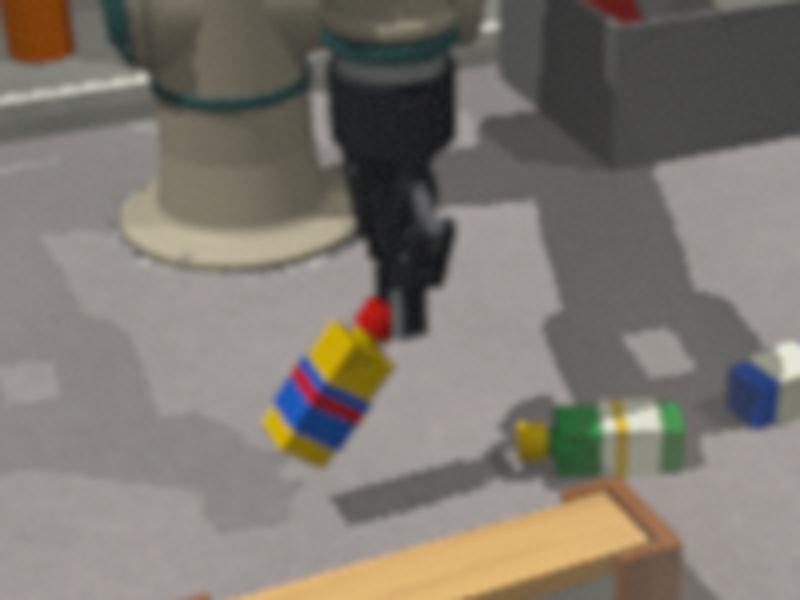

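carry_out(
  translation=[
    [0, 0, 0],
    [0, 0, 0],
  ],
  spin=[0, 0],
  claw=0.4,
)

```text
time: 30.35
tcp_pos: [0.4569, -0.0246, 0.1514]
tool_rot: [-1.823, 1.57, 2.889]
wrist_force: [0.5, 0.5, -2.4]
opening: 0.303
```

```bash
python3 - <<'E'
from h import *
plan()
look("scene","scene15")
look("side","side15")
E
```

```text
t 30.35 tcp [ 0.4569 -0.0246  0.1514] toolx [-0.001  0.    -1.   ] tooly ang -0.001 F [ 0.5  0.5 -2.4] open 0.303 q6 [-0.13 -0.13]
delta cm [0. 0. 0.] rows>= 0 per row [0. 0. 0.]
```

View pics/scene15b.png

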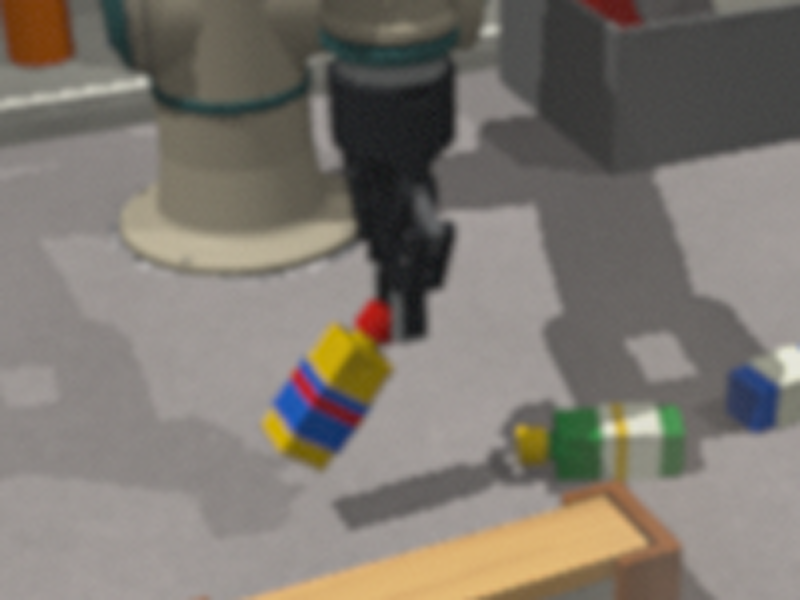

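View pics/side15b.png

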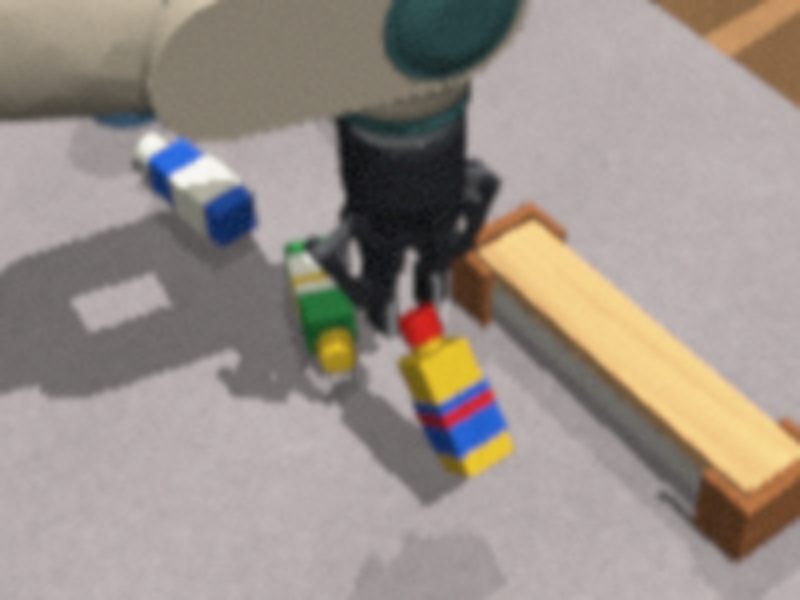

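carry_out(
  translation=[
    [0, 0, 0],
    [0, 0, 0],
  ],
  spin=[0, 0],
  claw=0.394,
)

```text
time: 30.7
tcp_pos: [0.457, -0.0246, 0.1519]
tool_rot: [1.705, 1.571, 0.133]
wrist_force: [-0.1, -0.9, -2.0]
opening: 0.309
```

```bash
python3 - <<'E'
from h import *
plan()
look("scene","scene16",f=3)
E
```

```text
t 30.7 tcp [ 0.457  -0.0246  0.1519] toolx [ 0.  0. -1.] tooly ang -0.001 F [-0.1 -0.9 -2. ] open 0.309 q6 [-0.13 -0.13]
delta cm [0. 0. 0.] rows>= 0 per row [0. 0. 0.]
```

View pics/scene16b.png

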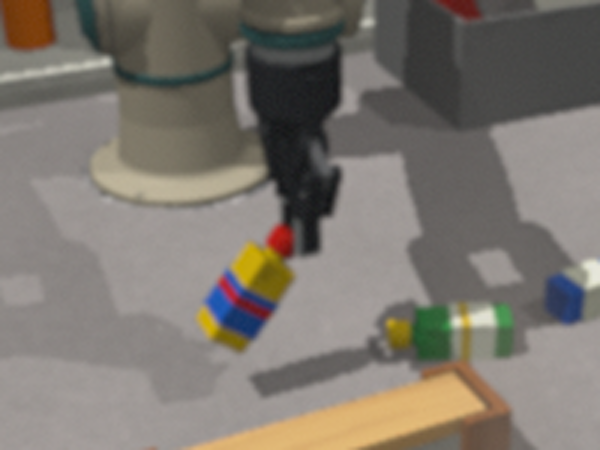

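carry_out(
  translation=[
    [-1, 0, -2],
    [0, 0, -4],
    [0, 0, -4],
    [0, 0, -4],
    [0, 2, -4],
    [0, 4, -2],
    [0, 4, 0],
    [0, 4, 0],
    [0, 1, 0],
    [0, 0, 0],
    [0, 0, 0],
  ],
  spin=[0, 0, 0, 0, 0, 0, 0, 0, 0, 0, 0],
  claw=0.41,
)

```text
time: 32.12
tcp_pos: [0.6065, 0.1754, 0.1621]
tool_rot: [-2.073, 1.571, 2.639]
wrist_force: [-0.5, -0.6, -1.2]
opening: 0.301
```

```bash
python3 - <<'E'
from h import *
plan(.607,.17,.12,0.024)
look("scene","scene17")
look("side","side17")
E
```

```text
t 32.12 tcp [0.6065 0.1754 0.1621] toolx [-0.  0. -1.] tooly ang -0.0007 F [-0.5 -0.6 -1.2] open 0.301 q6 [0.22 0.22]
delta cm [4.21 0.06 0.54] rows>= 1 per row [4.21 0.06 0.54]
spin -0.025 alt 3.117 rows 1
```

View pics/scene17b.png

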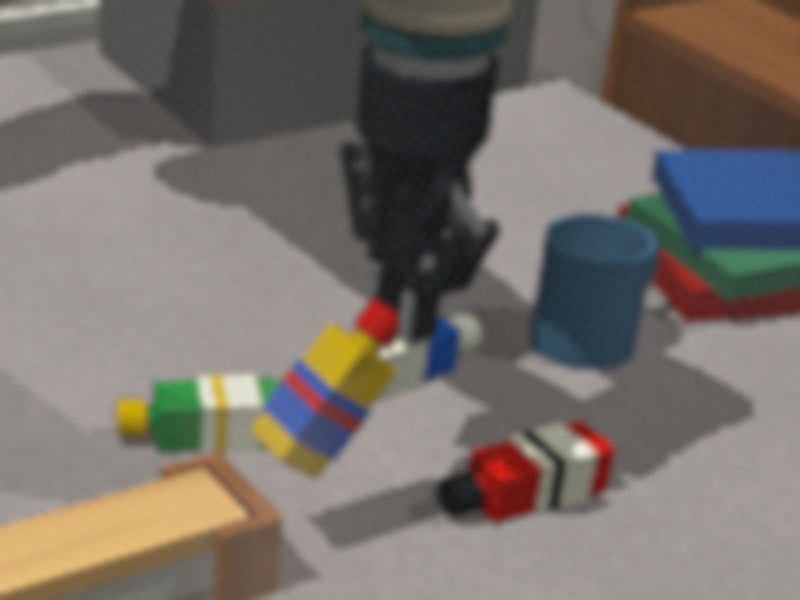

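View pics/side17b.png

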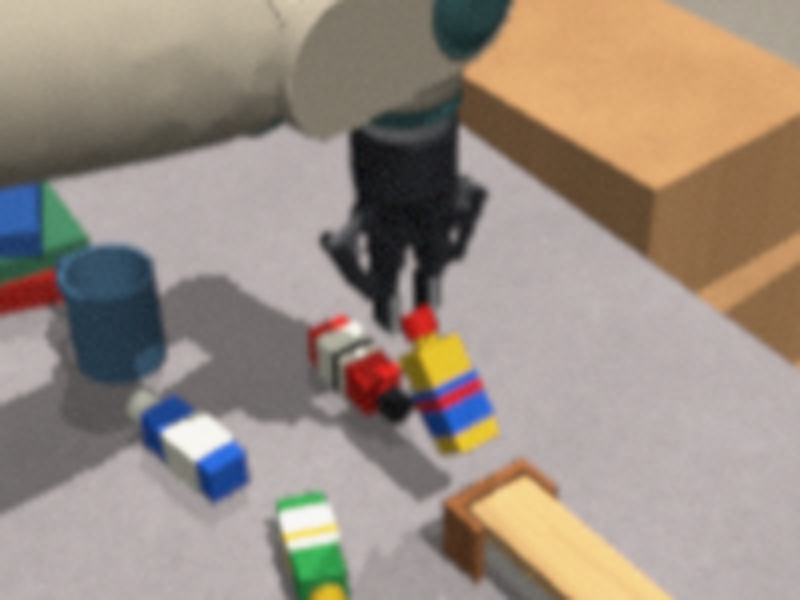

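carry_out(
  translation=[
    [2, 0, 0],
    [2, 0, 0],
    [0, 0, 0.5],
    [0, 0, 0.7],
    [0, 0, 0.7],
    [0, 0, 0.7],
    [0, 0, 0.7],
    [0, 0, 0.7],
    [0, 0, 0],
  ],
  spin=[-0.025, 0, 0, 0, 0, 0, 0, 0, 0],
)

```text
time: 33.35
tcp_pos: [0.6084, 0.1346, 0.1221]
tool_rot: [1.522, 1.57, -0.026]
wrist_force: [0.2, -0.5, -0.8]
opening: 0.293
```

```bash
python3 - <<'E'
from h import *
plan(.607,.1,.12,0.024)
look("scene","scene18")
E
```

```text
t 33.35 tcp [0.6084 0.1346 0.1221] toolx [ 0. -0. -1.] tooly ang 0.0232 F [ 0.2 -0.5 -0.8] open 0.293 q6 [0.16 0.14]
delta cm [ 0.21 -0.22  3.46] rows>= 1 per row [ 0.21 -0.22  3.46]
spin -0.001 alt 3.141 rows 1
```

View pics/scene18b.png

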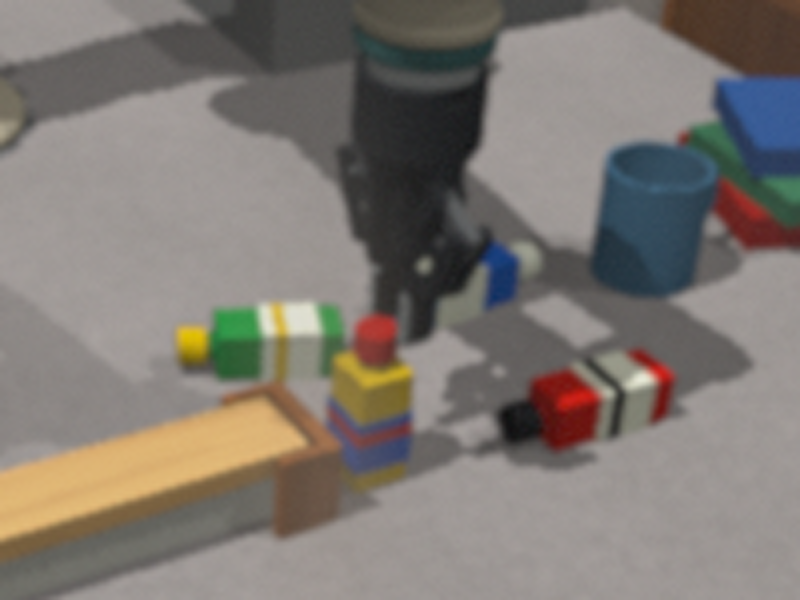

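```bash
python3 - <<'E'
from h import *
look("side","side18")
look("wrist","w18",f=1,w=(560,420))
E
```

```text
(no output)
```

View pics/side18b.png

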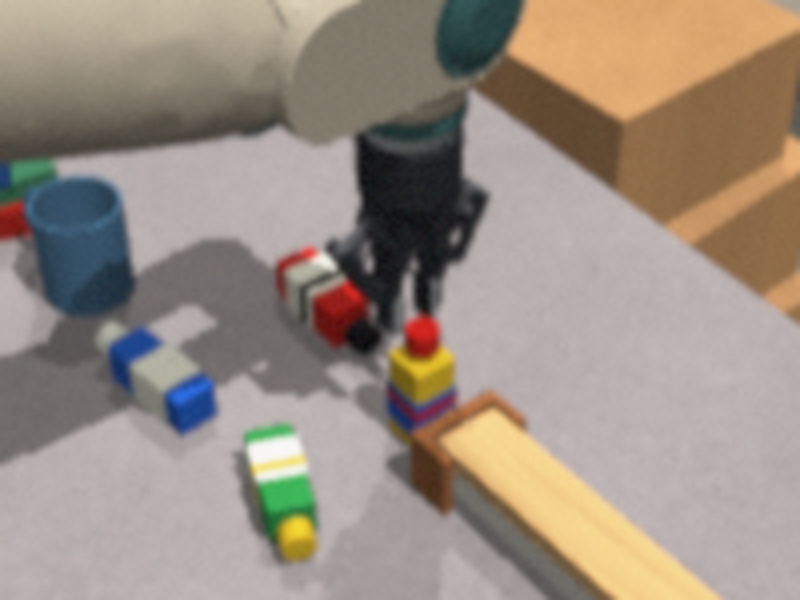

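View pics/w18.png

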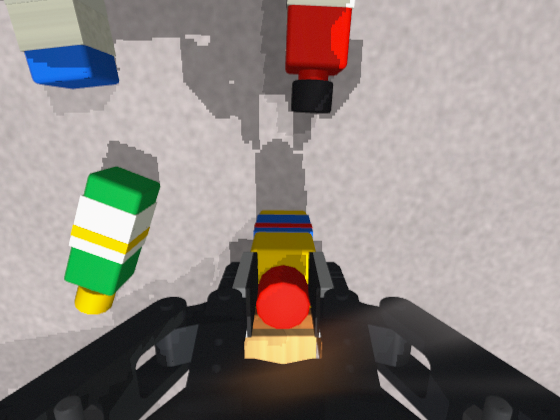

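carry_out(
  translation=[
    [0.3, 0, 0],
    [0.3, 0, 0],
    [0.3, 0, 0],
    [0, 0, 0],
  ],
  spin=[0, 0, 0, 0],
)

```text
time: 34.0
tcp_pos: [0.608, 0.1353, 0.1124]
tool_rot: [-1.61, 1.57, 3.127]
wrist_force: [-0.1, 0.9, -0.4]
opening: 0.296
```

```bash
python3 - <<'E'
from h import *
plan()
look("scene","scene19");look("side","side19")
E
```

```text
t 34.0 tcp [0.608  0.1353 0.1124] toolx [-0.001  0.    -1.   ] tooly ang 0.0241 F [-0.1  0.9 -0.4] open 0.296 q6 [0.16 0.14]
delta cm [0. 0. 0.] rows>= 0 per row [0. 0. 0.]
```

View pics/scene19b.png

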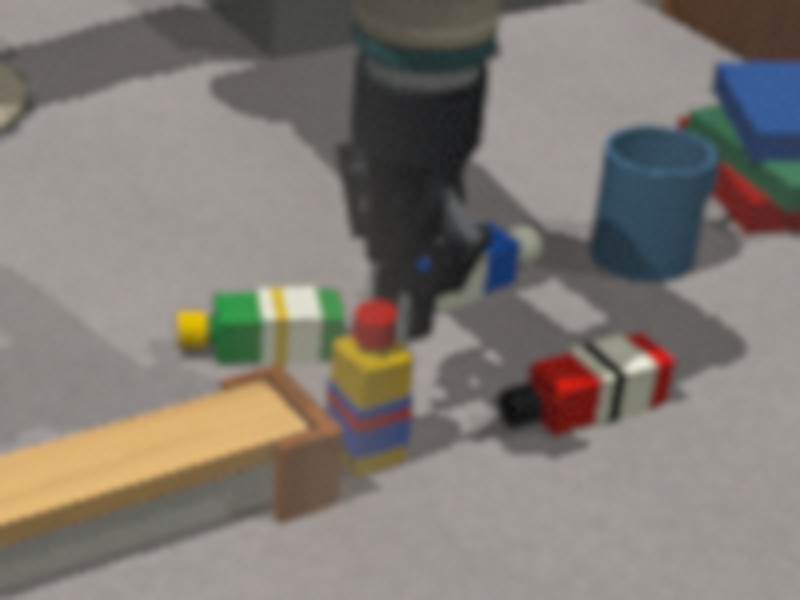

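View pics/side19b.png

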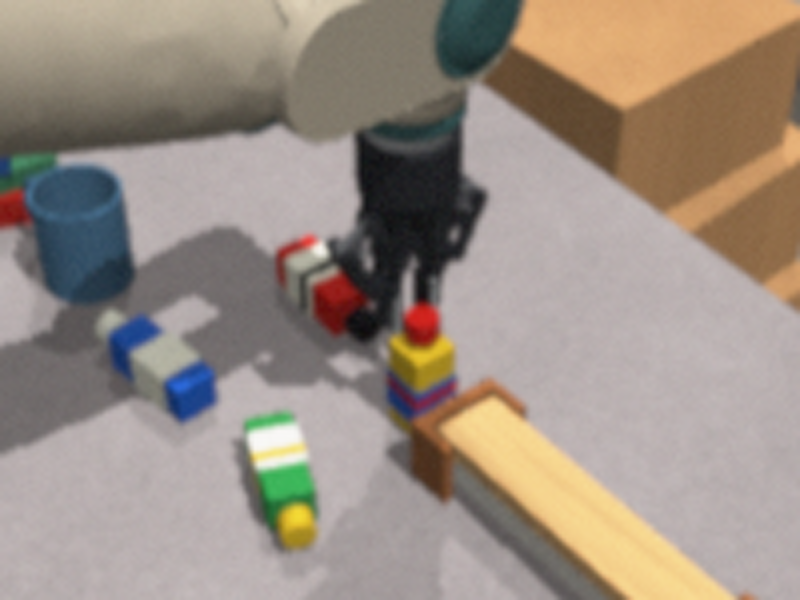

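carry_out(
  translation=[
    [0, 0, 0],
    [0, 0, 0],
    [0, 0, 0],
    [-3, 0, 0],
    [-4, 0, 0],
    [-3, 0, 0],
    [0, 0, 0],
    [0, 0, 0],
  ],
  spin=[0, 0, 0, 0, 0, 0, 0, 0],
  claw=-1,
)

```text
time: 35.1
tcp_pos: [0.6078, 0.1352, 0.2115]
tool_rot: [-1.464, 1.569, -3.01]
wrist_force: [0.3, 0.3, -1.0]
opening: 1.001
```

```bash
python3 - <<'E'
from h import *
plan()
i,im=shot("wrist","w20")
S,a=shot("scene","scene20");D,b=shot("side","side20")
for n,c,x in (("w",i,im),("s",S,a),("d",D,b)):
    hsv=cv2.cvtColor(x,cv2.COLOR_RGB2HSV)
    m=cv2.inRange(hsv,(0,150,90),(6,255,255))|cv2.inRange(hsv,(174,150,90),(180,255,255))
    k,l,st,ce=cv2.connectedComponentsWithStats(m)
    for j in range(1,k):
        if st[j,4]>40: print(n,st[j],ce[j].round(1), onz(c,ce[j],.11).round(3))
E
```

```text
t 35.1 tcp [0.6078 0.1352 0.2115] toolx [-0.002 -0.    -1.   ] tooly ang 0.024 F [ 0.3  0.3 -1. ] open 1.001 q6 [0.16 0.14]
delta cm [0. 0. 0.] rows>= 0 per row [0. 0. 0.]
w [ 286   42   45   50 1965] [307.3  64.8] [0.622 0.241 0.11 ]
w [ 267  217   34   39 1031] [284.1 237. ] [0.61  0.119 0.11 ]
s [279  76  25  32 543] [290.7  89.2] [-0.262  0.471  0.11 ]
s [408 173  16  15 134] [414.4 181.2] [0.593 0.414 0.11 ]
s [443 177  26   9  66] [453.3 181.4] [0.638 0.51  0.11 ]
s [318 207   9   7  53] [321.9 209.7] [0.612 0.115 0.11 ]
s [386 215  10  16  49] [392.  221.7] [0.723 0.237 0.11 ]
s [361 220  17  19 232] [368.8 228.5] [0.723 0.173 0.11 ]
d [ 92   0  21  11 185] [102.2   4.3] [0.633 1.812 0.11 ]
d [148 140  39  14 277] [165.4 146.3] [0.372 0.44  0.11 ]
d [259 160  13  15 122] [264.2 166.7] [0.571 0.17  0.11 ]
d [282 169   8   9  57] [285.1 172.7] [0.606 0.111 0.11 ]
d [  0 199  12  26 175] [  3.7 213.2] [-0.105  0.426  0.11 ]
```

View pics/w20.png

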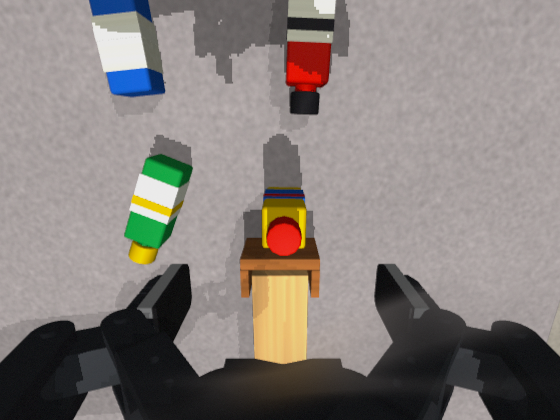

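carry_out(
  translation=[
    [0, 0.2, 1],
    [2, 0, 1],
    [4, 0, 0],
    [3, 0, 0],
    [3, 0, 0],
    [1.5, 0, 0],
    [0.65, 0, 0],
    [0, 0, 0],
  ],
  spin=[0, 0, 0, 0, 0, 0, 0, 0],
)

```text
time: 36.25
tcp_pos: [0.611, 0.1152, 0.0719]
tool_rot: [1.694, 1.57, 0.147]
wrist_force: [0.4, 0.7, 0.2]
opening: 0.997
```

carry_out(
  translation=[
    [0, 0, 0],
    [0, 0, 0],
    [0, 0, 0],
    [0, 0, 0],
    [0, 0, 0],
    [0, 0, 0],
    [-1, 0, 0],
    [-2, 0, 0],
    [-4, 0, 0],
    [-4, 0, 0],
    [-1, 0, 0],
    [0, 0, 0],
  ],
  spin=[0, 0, 0, 0, 0, 0, 0, 0, 0, 0, 0, 0],
  claw=1,
  grip_force=40,
)

```text
time: 37.75
tcp_pos: [0.6108, 0.1153, 0.1915]
tool_rot: [1.754, 1.57, 0.207]
wrist_force: [-0.2, 0.1, -2.4]
opening: 0.438
```

```bash
python3 - <<'E'
from h import *
plan(.6119,-.1759,.19,.023)
i,im=shot("wrist","w21")
look("scene","scene21",f=3)
E
```

```text
t 37.75 tcp [0.6108 0.1153 0.1915] toolx [ 0.001  0.    -1.   ] tooly ang 0.024 F [-0.2  0.1 -2.4] open 0.438 q6 [0.13 0.1 ]
delta cm [ 0.15 -0.58 29.11] rows>= 6 per row [ 0.02 -0.1   4.85]
spin 0.001 alt -3.141 rows 1
```

View pics/w21.png

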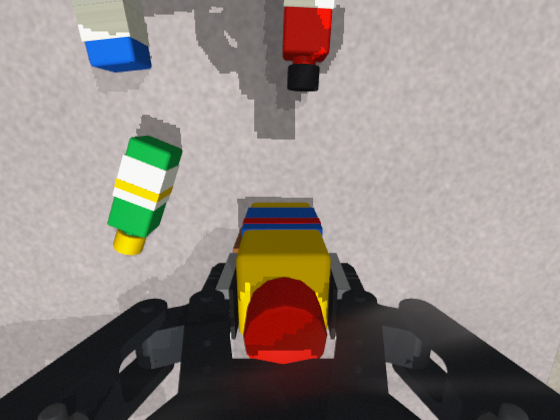

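View pics/scene21b.png

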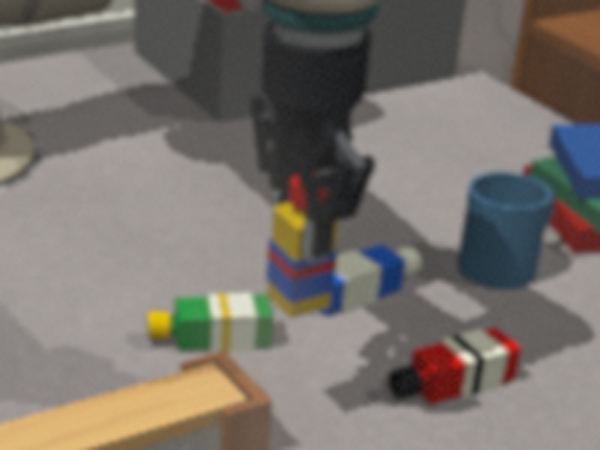

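carry_out(
  translation=[
    [0, -0.1, 4.5],
    [0, -0.1, 4.5],
    [0, -0.1, 4.5],
    [0, -0.1, 4.5],
    [0, -0.1, 4.5],
    [0, -0.08, 4.5],
    [0, 0, 2.1],
    [0, 0, 0],
    [2, 0, 0],
    [2, 0, 0],
    [1, 0, 0],
    [0.7, 0, 0],
    [0, 0, 0],
    [0, 0, 0],
  ],
  spin=[0, 0, 0, 0, 0, 0, 0, 0, 0, 0, 0, 0, 0, 0],
)

```text
time: 39.6
tcp_pos: [0.6122, -0.1759, 0.1352]
tool_rot: [1.278, 1.569, -0.269]
wrist_force: [-0.6, 0.5, -2.2]
opening: 0.439
```

carry_out(
  translation=[
    [0.2, -0.03, 0],
    [0.2, 0, 0],
    [0.1, 0, 0],
    [0.1, 0, 0],
    [0, 0, 0],
    [0, 0, 0],
  ],
  spin=[0, 0, 0, 0, 0, 0],
)

```text
time: 40.35
tcp_pos: [0.6119, -0.1759, 0.1301]
tool_rot: [1.244, 1.569, -0.303]
wrist_force: [-3.8, 0.6, 7.3]
opening: 0.437
```

carry_out(
  translation=[
    [-0.1, 0, 0],
    [0, 0, 0],
    [0, 0, 0],
    [0, 0, 0],
    [-2, 0, 0],
    [-3, 0, 0],
    [-3, 0, 0],
    [-2, 0, 0],
    [0, 0, 0],
  ],
  spin=[0, 0, 0, 0, 0, 0, 0, 0, 0],
  claw=-1,
)

```text
time: 41.48
tcp_pos: [0.6124, -0.176, 0.233]
tool_rot: [1.228, 1.565, -0.319]
wrist_force: [-0.0, 0.2, -0.0]
opening: 1.002
```

```bash
python3 - <<'E'
from h import *
plan(.47,.06,.23,.023)
look("scene","scene22",[.61,-.08,.08],f=3); i,im=shot("side","side22")
E
```

```text
t 41.48 tcp [ 0.6124 -0.176   0.233 ] toolx [ 0.005 -0.002 -1.   ] tooly ang 0.024 F [-0.   0.2 -0. ] open 1.002 q6 [-0.34 -0.36]
delta cm [  0.18 -13.67 -23.94] rows>= 6 per row [ 0.03 -2.28 -3.99]
spin 0.001 alt -3.141 rows 1
```

View pics/scene22b.png

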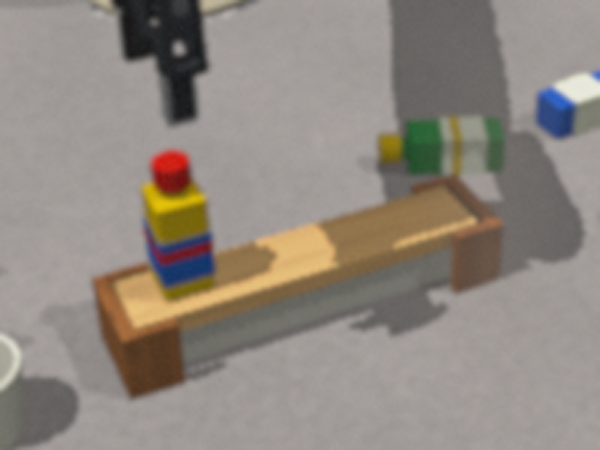

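View pics/side22.png

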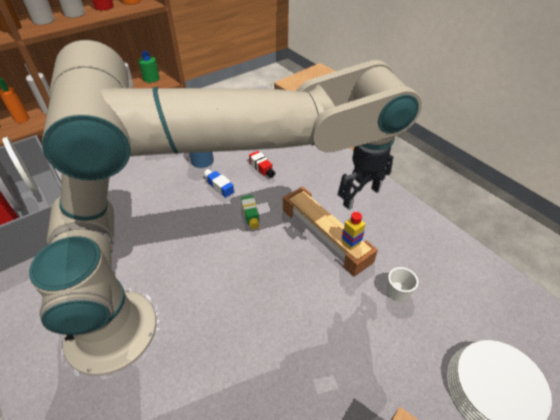

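carry_out(
  translation=[
    [0, -2.2, -3.8],
    [0, -2.2, -3.8],
    [0, -2.2, -3.8],
    [0, -2.2, -3.8],
    [0, -2.2, -3.8],
    [0.5, -2.2, -3.5],
    [0, 0, 0],
    [0, 0, 0],
    [0, 0, 0],
    [0, 0, 0],
  ],
  spin=[0, 0, 0, 0, 0, 0, 0.18, 0.18, 0, 0],
)

```text
time: 42.82
tcp_pos: [0.474, 0.0459, 0.2238]
tool_rot: [-1.301, 1.57, 3.079]
wrist_force: [0.4, 0.7, 0.2]
opening: 1.002
```

```bash
python3 - <<'E'
from h import *
plan()
i,im=shot("wrist","w23")
import pickle; pickle.dump(i,open("w23.pkl","wb"))
E
```

```text
t 42.83 tcp [0.474  0.0459 0.2238] toolx [-0.001  0.    -1.   ] tooly ang -0.3327 F [0.4 0.7 0.2] open 1.002 q6 [0.02 0.35]
delta cm [0. 0. 0.] rows>= 0 per row [0. 0. 0.]
```

View pics/w23.png

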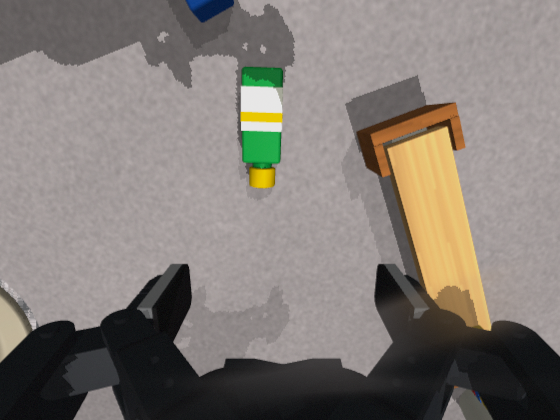

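```bash
python3 - <<'E'
from h import *
import pickle
i=pickle.load(open("w23.pkl","rb"))
for p in [(242,162),(281,162),(243,68),(283,68)]: print(onz(i,p,.038).round(4))
for p in [(262,187)]: print(onz(i,p,.019).round(4),onz(i,p,.028).round(4))
def go(x,y,z): plan(x,y,z)
E
```

```text
[0.4466 0.0873 0.038 ]
[0.4829 0.0748 0.038 ]
[0.4782 0.1664 0.038 ]
[0.5125 0.1546 0.038 ]
[0.454  0.0538 0.019 ] [0.4552 0.0555 0.028 ]
```

```bash
python3 - <<'E'
from h import *
plan(.4518,.0473,.0215,-.3665)
E
```

```text
t 42.88 tcp [0.4741 0.0459 0.2239] toolx [-0.001  0.    -1.   ] tooly ang -0.3334 F [ 0.3 -0.6  0.3] open 1.0 q6 [0.02 0.35]
delta cm [20.24 -2.13  0.59] rows>= 4 per row [ 5.06 -0.53  0.15]
spin 0.033 alt -3.108 rows 1
```

carry_out(
  translation=[
    [0, -2.13, 0.6],
    [4, 0, 0],
    [5, 0, 0],
    [5, 0, 0],
    [3, 0, 0],
    [2, 0, 0],
    [1.2, 0, 0],
    [0, 0, 0],
    [0, 0, 0],
  ],
  spin=[0.033, 0, 0, 0, 0, 0, 0, 0, 0],
)

```text
time: 44.0
tcp_pos: [0.4528, 0.0474, 0.0233]
tool_rot: [2.012, 1.569, 0.073]
wrist_force: [0.0, -0.3, 0.2]
opening: 1.001
```

carry_out(
  translation=[
    [0, 0, 0],
    [0, 0, 0],
    [0, 0, 0],
    [0, 0, 0],
    [0, 0, 0],
    [0, 0, 0],
    [0, 0, 0],
  ],
  spin=[0, 0, 0, 0, 0, 0, 0],
  claw=1,
  grip_force=20,
)

```text
time: 44.88
tcp_pos: [0.452, 0.0473, 0.0223]
tool_rot: [-0.835, 1.571, -2.774]
wrist_force: [-1.5, -1.3, 1.1]
opening: 0.004
```

carry_out(
  translation=[
    [-1, 0, 0],
    [-2, 0, 0],
    [-3, 0, 0],
    [-3, 0, 0],
    [-3, 0, 0],
    [-2, 0, 0],
    [0, 0, 0],
    [0, 0, 0],
  ],
  spin=[0, 0, 0, 0, 0, 0, 0, 0],
)

```text
time: 45.88
tcp_pos: [0.4517, 0.0474, 0.1616]
tool_rot: [-1.351, 1.57, 2.992]
wrist_force: [0.7, -0.4, 0.2]
opening: 0.001
```

```bash
python3 - <<'E'
from h import *
plan(.46,.053,.16,-1.547)
look("scene","scene24"); look("side","side24")
E
```

```text
t 45.88 tcp [0.4517 0.0474 0.1616] toolx [-0.001  0.    -1.   ] tooly ang -0.369 F [ 0.7 -0.4  0.2] open 0.001 q6 [0.02 0.39]
delta cm [ 0.16  0.57 -0.82] rows>= 1 per row [ 0.16  0.57 -0.82]
spin 1.178 alt -1.964 rows 7
```

View pics/scene24b.png

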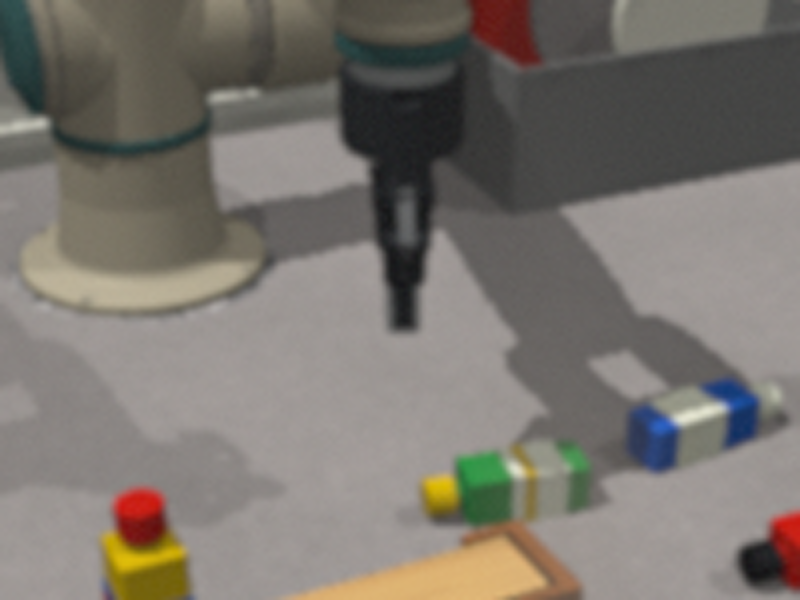

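View pics/side24b.png

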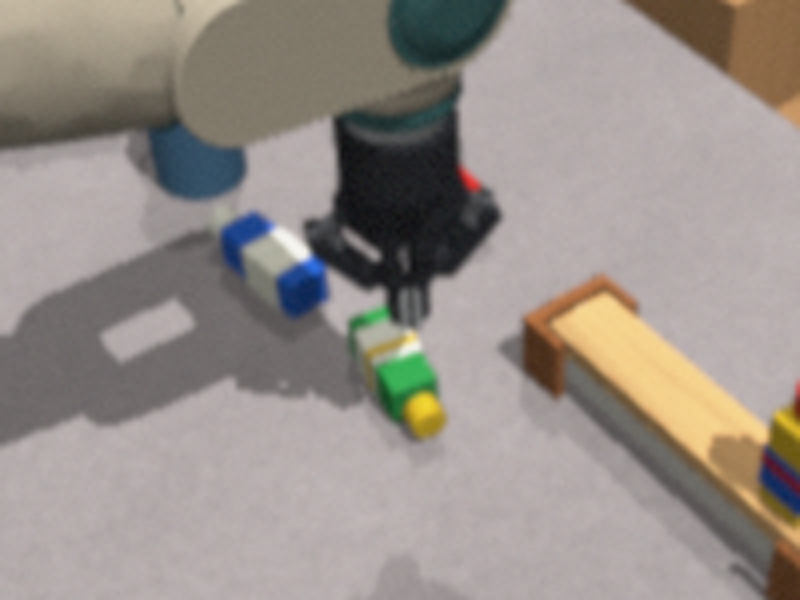

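carry_out(
  translation=[
    [-3, 1, 0.5],
    [-3, 1, 0],
    [0, 0, 0],
    [0, 0, 0],
  ],
  spin=[0, 0, 0, 0],
  claw=-1,
)

```text
time: 46.48
tcp_pos: [0.4684, 0.0356, 0.2209]
tool_rot: [-1.278, 1.568, 3.065]
wrist_force: [0.4, 0.6, 0.2]
opening: 0.845
```

```bash
python3 - <<'E'
from h import *
plan()
i,im=shot("wrist","w25")
import pickle; pickle.dump(i,open("w25.pkl","wb"))
E
```

```text
t 46.48 tcp [0.4684 0.0356 0.2209] toolx [-0.002  0.    -1.   ] tooly ang -0.369 F [0.4 0.6 0.2] open 0.845 q6 [-0.    0.37]
delta cm [0. 0. 0.] rows>= 0 per row [0. 0. 0.]
```

View pics/w25.png

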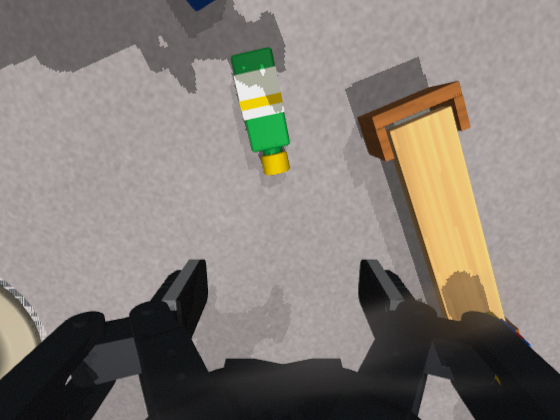

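```bash
cat >> h.py <<'E'
def bottle(i,sh,ft,L):
    s=np.mean([onz(i,p,.038)[:2] for p in sh],0);f=np.mean([onz(i,p,.038)[:2] for p in ft],0)
    d=(s-f)/np.linalg.norm(s-f); print("len",np.linalg.norm(s-f).round(4),"cap ang",np.arctan2(d[1],d[0]).round(3),"tool y",(np.arctan2(d[1],d[0])+np.pi/2).round(3),"shoulder",s.round(4),"captop",(f+L*d).round(4),"foot",f.round(4))
    return f+L*d,d
E
python3 - <<'E'
from h import *
import pickle
i=pickle.load(open("w25.pkl","rb"))
c,d=bottle(i,[(253,152),(289,147)],[(232,54),(271,48)],.114)
print(onz(i,(276,174),.022))
t=c+d*.005; print(t); plan(t[0],t[1],.0215,np.arctan2(d[1],d[0])+np.pi/2)
E
```

```text
len 0.0877 cap ang -1.751 tool y -0.18 shoulder [0.4737 0.0791] captop [0.4689 0.0532] foot [0.4894 0.1654]
[0.46813178 0.05276266 0.022     ]
[0.46802717 0.04830678]
t 46.52 tcp [0.4683 0.0356 0.2207] toolx [-0.003  0.    -1.   ] tooly ang -0.3689 F [ 1.2 -0.1 -0.8] open 0.924 q6 [-0.    0.37]
delta cm [19.92 -0.43 -1.2 ] rows>= 4 per row [ 4.98 -0.11 -0.3 ]
spin -0.189 alt 2.953 rows 2
```

carry_out(
  translation=[
    [0, -0.45, -1.2],
    [4, 0, 0],
    [5, 0, 0],
    [5, 0, 0],
    [3, 0, 0],
    [2, 0, 0],
    [0.9, 0, 0],
    [0, 0, 0],
    [0, 0, 0],
  ],
  spin=[-0.1, -0.089, 0, 0, 0, 0, 0, 0, 0],
)

```text
time: 47.65
tcp_pos: [0.4696, 0.0483, 0.0242]
tool_rot: [1.813, 1.569, 0.062]
wrist_force: [-0.1, -0.3, 0.8]
opening: 0.997
```

carry_out(
  translation=[
    [0, 0, 0],
    [0, 0, 0],
    [0, 0, 0],
    [0, 0, 0],
    [0, 0, 0],
    [0, 0, 0],
    [0, 0, 0],
  ],
  spin=[0, 0, 0, 0, 0, 0, 0],
  claw=1,
  grip_force=20,
)

```text
time: 48.52
tcp_pos: [0.4692, 0.0482, 0.0235]
tool_rot: [1.498, 1.571, -0.253]
wrist_force: [-2.0, 0.1, 4.0]
opening: 0.304
```

carry_out(
  translation=[
    [-1, 0, 0],
    [-2, 0, 0],
    [-3, 0, 0],
    [-3, 0, 0],
    [-3, 0, 0],
    [-2, 0, 0],
    [0, 0, 0],
    [0, 0, 0],
  ],
  spin=[0, 0, 0, 0, 0, 0, 0, 0],
)

```text
time: 49.52
tcp_pos: [0.4687, 0.0483, 0.1624]
tool_rot: [-1.472, 1.57, 3.06]
wrist_force: [0.6, -0.5, -0.6]
opening: -0.002
```

```bash
python3 - <<'E'
from h import *
plan(.46,.053,.16,-1.547)
look("scene","scene26"); look("side","side26")
E
```

```text
t 49.52 tcp [0.4687 0.0483 0.1624] toolx [-0.001  0.    -1.   ] tooly ang -0.18 F [ 0.6 -0.5 -0.6] open -0.002 q6 [0.02 0.2 ]
delta cm [ 0.25 -0.94 -0.31] rows>= 1 per row [ 0.25 -0.94 -0.31]
spin 1.367 alt -1.775 rows 8
```

View pics/scene26b.png

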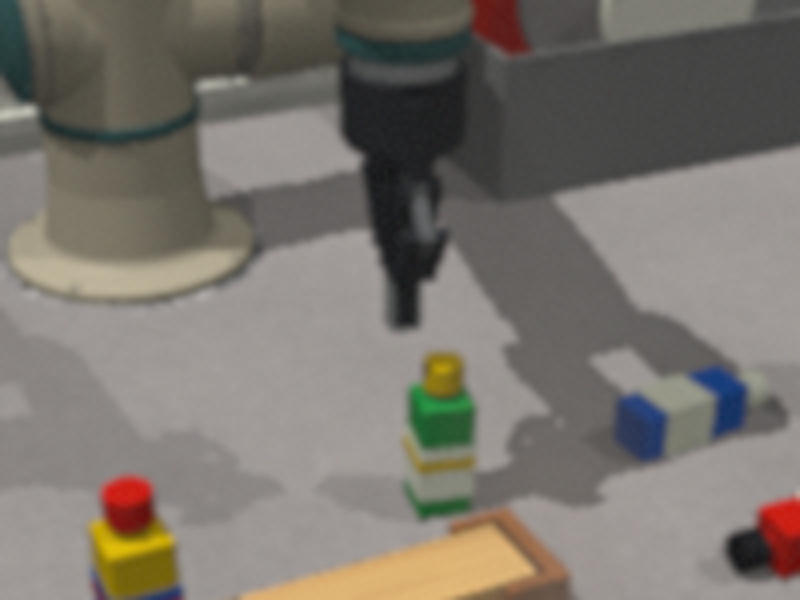

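View pics/side26b.png

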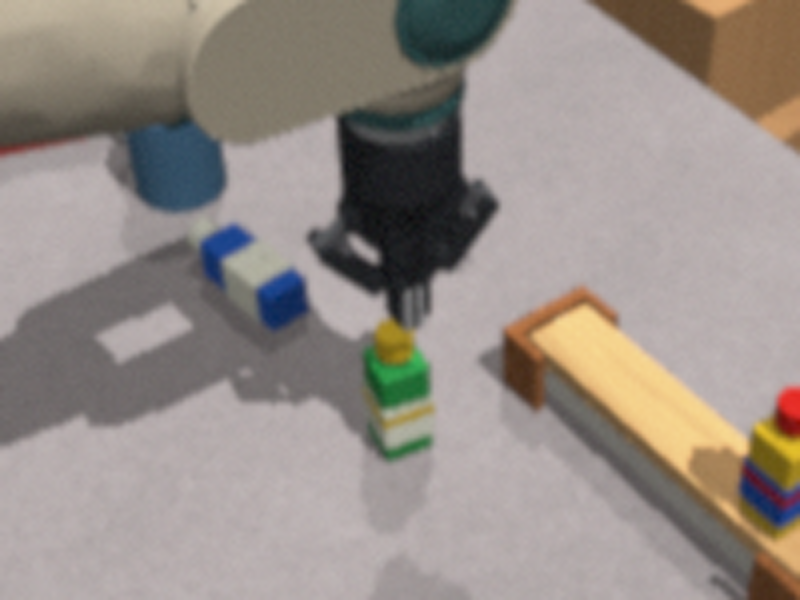

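carry_out(
  translation=[
    [-4, 0, 0],
    [-3, 0, 0],
    [0, 0, 0],
    [0, 0, 0],
  ],
  spin=[0, 0, 0, 0],
  claw=-1,
)

```text
time: 50.12
tcp_pos: [0.4686, 0.0483, 0.2319]
tool_rot: [-1.401, 1.569, 3.132]
wrist_force: [-0.3, -0.3, -0.3]
opening: 0.848
```

```bash
cat >> h.py <<'E'
def cap(n,name,lo,hi,z,amin=40):
    i,im=shot(n,name); hsv=cv2.cvtColor(im,cv2.COLOR_RGB2HSV)
    m=cv2.inRange(hsv,lo,hi); k,l,st,ce=cv2.connectedComponentsWithStats(m)
    for j in range(1,k):
        if st[j,4]>amin: print(n,st[j],ce[j].round(1),onz(i,ce[j],z).round(4))
    return i,im
E
python3 - <<'E'
from h import *
plan()
for n in ["wrist","scene","side"]: cap(n,"c27"+n,(22,150,90),(32,255,255),.106)
E
```

```text
t 50.12 tcp [0.4686 0.0483 0.2319] toolx [-0.002  0.    -1.   ] tooly ang -0.18 F [-0.3 -0.3 -0.3] open 0.848 q6 [0.02 0.2 ]
delta cm [0. 0. 0.] rows>= 0 per row [0. 0. 0.]
wrist [263 161  35  37 985] [280.1 179.4] [0.4714 0.0723 0.106 ]
wrist [447 387  28  33 312] [459.7 405. ] [ 0.6093 -0.1891  0.106 ]
scene [130   0  15  34 325] [137.   17.5] [-2.3827  0.1919  0.106 ]
scene [504  24  21  35 428] [513.7  41.1] [-0.6084  2.2599  0.106 ]
scene [554 157   6  20  75] [557.3 168.2] [0.6995 0.852  0.106 ]
scene [276 183   9  11  85] [280.2 188.2] [0.4716 0.0714 0.106 ]
scene [194 226  21  18 283] [204.  234.4] [ 0.5846 -0.1688  0.106 ]
scene [200 257  17   7  55] [208.3 260.1] [ 0.6727 -0.1866  0.106 ]
side [ 89  67  17  13 157] [96.8 74. ] [0.3534 1.0574 0.106 ]
side [251 195   9  11  86] [255.  199.8] [0.4719 0.0723 0.106 ]
side [345 220  20  17 192] [353.7 227.9] [ 0.6225 -0.1656  0.106 ]
```

View pics/c27wrist.png

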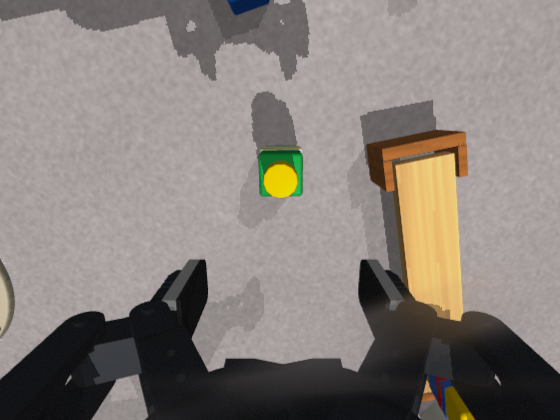

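```bash
python3 - <<'E'
from h import *
plan(.4716,.0721,.075,-.18)
o=ctrl.get_obs();R=Ro.from_euler("xyz",[0,np.pi/2,0]).as_matrix()
a=-.18; y=np.array([np.cos(a),np.sin(a)]);z=np.array([np.sin(a),-np.cos(a)])
d=np.array([.6104,-.1119])-[.4716,.0721]; print("then y,z",d@y*100,d@z*100)
E
```

```text
t 50.27 tcp [0.4686 0.0483 0.2319] toolx [-0.003  0.    -1.   ] tooly ang -0.18 F [-0.5  0.1  0.9] open 1.001 q6 [0.02 0.2 ]
delta cm [15.69 -0.09 -2.41] rows>= 3 per row [ 5.23 -0.03 -0.8 ]
spin -0.0 alt 3.142 rows 1
then y,z 16.949894606934297 15.617793468150994
```

carry_out(
  translation=[
    [0, -0.1, -1.2],
    [0, 0, -1.2],
    [5, 0, 0],
    [5, 0, 0],
    [3, 0, 0],
    [1.7, 0, 0],
    [1, 0, 0],
    [0, 0, 0],
    [0, 0, 0],
  ],
  spin=[0, 0, 0, 0, 0, 0, 0, 0, 0],
)

```text
time: 51.4
tcp_pos: [0.4732, 0.0722, 0.0776]
tool_rot: [1.867, 1.569, 0.116]
wrist_force: [-0.2, -0.4, 0.0]
opening: 0.999
```

carry_out(
  translation=[
    [0, 0, 0],
    [0, 0, 0],
    [0, 0, 0],
    [0, 0, 0],
    [0, 0, 0],
    [0, 0, 0],
    [-1, 0, 0],
    [-3, 0, 0],
    [-4, 0, 0],
    [-4, 0, 0],
    [-1, 0, 0],
    [0, 0, 0],
  ],
  spin=[0, 0, 0, 0, 0, 0, 0, 0, 0, 0, 0, 0],
  claw=1,
  grip_force=40,
)

```text
time: 52.9
tcp_pos: [0.4723, 0.072, 0.2058]
tool_rot: [-1.793, 1.571, 2.739]
wrist_force: [-0.1, -0.5, -2.3]
opening: 0.441
```

```bash
python3 - <<'E'
from h import *
plan(.6104,-.1119,.205,.023)
i,im=shot("wrist","w28")
E
```

```text
t 52.9 tcp [0.4723 0.072  0.2058] toolx [-0.  0. -1.] tooly ang -0.18 F [-0.1 -0.5 -2.3] open 0.441 q6 [0.07 0.25]
delta cm [ 0.08 16.88 15.63] rows>= 5 per row [0.02 3.38 3.13]
spin -0.203 alt 2.939 rows 2
```

View pics/w28.png

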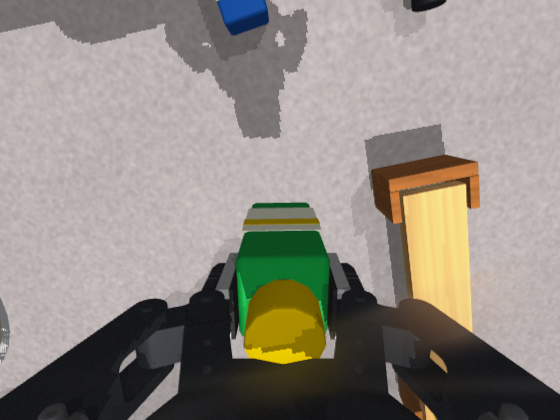

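carry_out(
  translation=[
    [0, 3.4, 3.1],
    [0, 3.4, 3.1],
    [0, 3.4, 3.1],
    [0, 3.4, 3.1],
    [0, 3.28, 3.23],
    [0, 0, 0],
    [0, 0, 0],
    [2, 0, 0],
    [3, 0, 0],
    [1.3, 0, 0],
    [0, 0, 0],
    [0, 0, 0],
  ],
  spin=[0, 0, 0, 0, 0, -0.1, -0.103, 0, 0, 0, 0, 0],
)

```text
time: 54.45
tcp_pos: [0.6109, -0.112, 0.1444]
tool_rot: [1.356, 1.569, -0.192]
wrist_force: [0.2, 0.5, -0.6]
opening: 0.434
```

carry_out(
  translation=[
    [0.2, 0, 0],
    [0.2, 0, 0],
    [0.1, 0, 0],
    [0.1, 0, 0],
    [0, 0, 0],
  ],
  spin=[0, 0, 0, 0, 0],
)

```text
time: 55.08
tcp_pos: [0.6104, -0.1119, 0.1373]
tool_rot: [-2.239, 1.571, 2.496]
wrist_force: [0.1, -0.4, -2.6]
opening: 0.442
```

carry_out(
  translation=[
    [0.1, 0, 0],
    [0.1, 0, 0],
    [0.1, 0, 0],
    [0.1, 0, 0],
    [0, 0, 0],
    [0, 0, 0],
  ],
  spin=[0, 0, 0, 0, 0, 0],
)

```text
time: 55.82
tcp_pos: [0.6106, -0.112, 0.1348]
tool_rot: [1.271, 1.57, -0.277]
wrist_force: [-4.2, 0.3, 5.3]
opening: 0.435
```

carry_out(
  translation=[
    [-0.1, 0, 0],
    [0, 0, 0],
    [0, 0, 0],
    [0, 0, 0],
    [-2, 0, 0],
    [-3, 0, 0],
    [-4, 0, 0],
    [-1, 0, 0],
    [0, 0, 0],
  ],
  spin=[0, 0, 0, 0, 0, 0, 0, 0, 0],
  claw=-1,
)

```text
time: 56.95
tcp_pos: [0.6107, -0.1119, 0.2355]
tool_rot: [1.363, 1.569, -0.185]
wrist_force: [-0.0, 0.1, -0.4]
opening: 0.999
```

```bash
python3 - <<'E'
from h import *
plan(.43,.24,.24,.166)
look("scene","scene29",[.61,-.08,.08],f=3); look("side","side29",[.61,-.08,.08],f=3)
E
```

```text
t 56.95 tcp [ 0.6107 -0.1119  0.2355] toolx [ 0.002 -0.    -1.   ] tooly ang 0.023 F [-0.   0.1 -0.4] open 0.999 q6 [-0.24 -0.26]
delta cm [ -0.5  -17.26 -35.6 ] rows>= 8 per row [-0.06 -2.16 -4.45]
spin -0.143 alt 2.999 rows 1
```

View pics/scene29b.png

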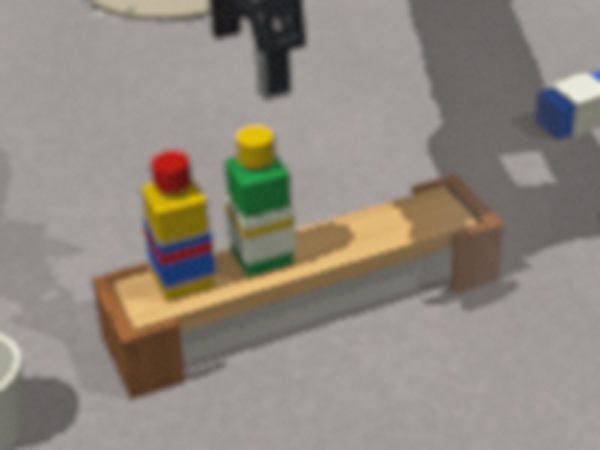

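View pics/side29b.png

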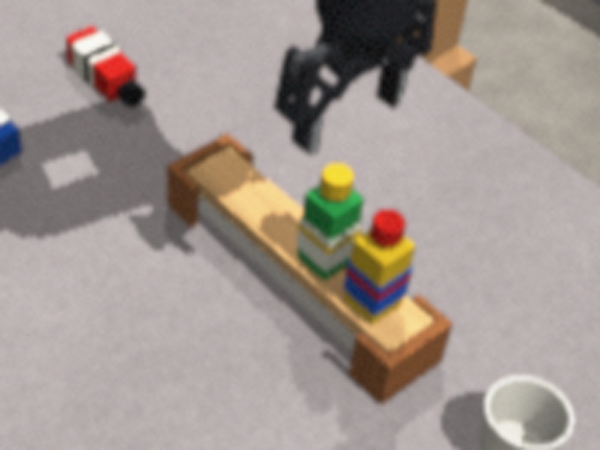

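Both stand well. On to the blue bottle.

carry_out(
  translation=[
    [0, -2.1, -4.4],
    [0, -2.1, -4.4],
    [0, -2.1, -4.4],
    [0, -2.1, -4.4],
    [0, -2.2, -4.4],
    [0, -2.2, -4.5],
    [0, -2.2, -4.5],
    [0, -2.2, -4.6],
    [0, 0, 0],
    [0, 0, 0],
  ],
  spin=[0, 0, 0, 0, 0, 0, 0, -0.143, 0, 0],
)

```text
time: 58.3
tcp_pos: [0.4302, 0.2396, 0.2333]
tool_rot: [-1.09, 1.569, -2.495]
wrist_force: [0.0, -0.6, 0.3]
opening: 0.999
```

```bash
python3 - <<'E'
from h import *
plan()
i,im=shot("wrist","w30")
import pickle; pickle.dump(i,open("w30.pkl","wb"))
E
```

```text
t 58.3 tcp [0.4302 0.2396 0.2333] toolx [-0.001 -0.001 -1.   ] tooly ang 0.1653 F [ 0.  -0.6  0.3] open 0.999 q6 [0.43 0.27]
delta cm [0. 0. 0.] rows>= 0 per row [0. 0. 0.]
```

View pics/w30.png

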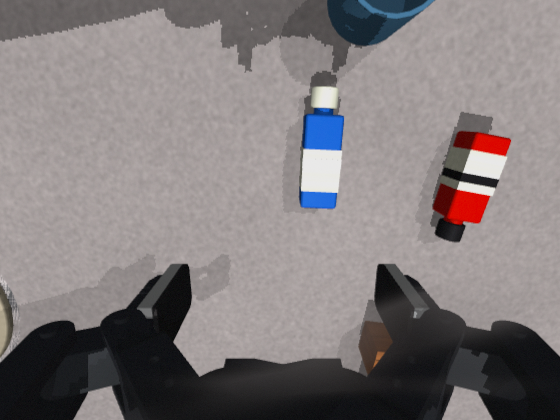

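```bash
python3 - <<'E'
from h import *
import pickle
i=pickle.load(open("w30.pkl","rb"))
c,d=bottle(i,[(304,115),(344,116)],[(301,207),(338,208)],.122)
print("cap meas",onz(i,(324,88),.033))
print("red",[onz(i,p,.038)[:2].round(3) for p in [(433,216),(479,222)]],onz(i,(450,238),.02).round(3))
b=c-d*.061; print("mid",b); plan(b[0],b[1],.0215,np.arctan2(d[1],d[0])-np.pi/2)
E
```

```text
len 0.0932 cap ang 1.723 tool y 3.294 shoulder [0.4578 0.319 ] captop [0.4534 0.3474] foot [0.472  0.2268]
cap meas [0.45327138 0.34402014 0.033     ]
red [array([0.593, 0.238]), array([0.644, 0.239])] [0.63  0.211 0.02 ]
mid [0.46270888 0.28711654]
t 58.35 tcp [0.4305 0.2392 0.2335] toolx [-0.001 -0.001 -1.   ] tooly ang 0.1644 F [ 0.  -0.1  1.3] open 1.001 q6 [0.43 0.27]
delta cm [21.19  3.99 -4.21] rows>= 4 per row [ 5.3   1.   -1.05]
spin 0.012 alt -3.13 rows 1
```

carry_out(
  translation=[
    [0, 2, -2.1],
    [0, 2, -2.1],
    [4, 0, 0],
    [5, 0, 0],
    [5, 0, 0],
    [4, 0, 0],
    [2, 0, 0],
    [1.1, 0, 0],
    [0, 0, 0],
    [0, 0, 0],
  ],
  spin=[0.012, 0, 0, 0, 0, 0, 0, 0, 0, 0],
)

```text
time: 59.6
tcp_pos: [0.464, 0.288, 0.0246]
tool_rot: [1.929, 1.569, 0.512]
wrist_force: [-0.1, -1.1, 0.8]
opening: 1.003
```

carry_out(
  translation=[
    [0, 0, 0],
    [0, 0, 0],
    [0, 0, 0],
    [0, 0, 0],
    [0, 0, 0],
    [0, 0, 0],
    [-2, 0, 0],
    [-1, 0, 1],
    [0, 0, 3],
    [0, 0, 4],
    [0, 0, 4],
    [0, 0, 1],
    [1.5, 0, 0],
    [1.4, 0, 0],
    [0, 0, 0],
    [0, 0, 0],
  ],
  spin=[0, 0, 0, 0, 0, 0, 0, 0, 0, 0, 0, 0, 0, 0, 0, 0],
  claw=1,
  grip_force=40,
)

```text
time: 61.6
tcp_pos: [0.4824, 0.16, 0.0234]
tool_rot: [-1.599, 1.569, -3.015]
wrist_force: [0.1, -0.4, -3.4]
opening: 0.442
```

```bash
python3 - <<'E'
from h import *
plan()
look("scene","scene31",f=3)
E
```

```text
t 61.6 tcp [0.4824 0.16   0.0234] toolx [-0.001 -0.    -1.   ] tooly ang 0.1552 F [ 0.1 -0.4 -3.4] open 0.442 q6 [0.25 0.09]
delta cm [0. 0. 0.] rows>= 0 per row [0. 0. 0.]
```

View pics/scene31b.png

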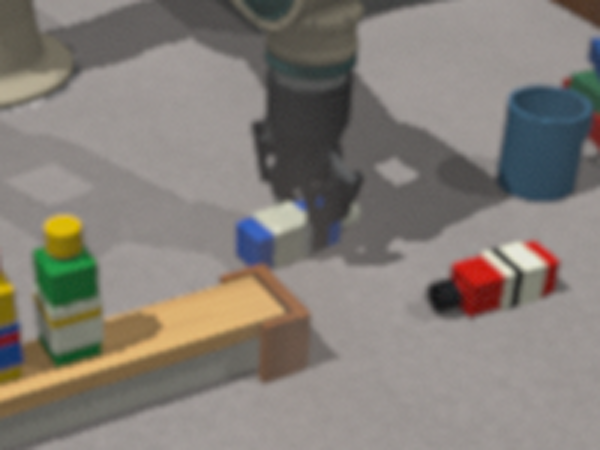

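carry_out(
  translation=[
    [0.15, 0, 0],
    [0.1, 0, 0],
    [0, 0, 0],
  ],
  spin=[0, 0, 0],
)

```text
time: 62.02
tcp_pos: [0.483, 0.1597, 0.0226]
tool_rot: [-2.659, 1.57, 2.207]
wrist_force: [-4.3, 0.1, 4.9]
opening: 0.443
```

carry_out(
  translation=[
    [0, 0, 0],
    [0, 0, 0],
    [0, 0, 0],
    [-4, 0, 0],
    [-5, 0, 1.5],
    [-5, 0, 1.5],
    [-4, 0, 1],
    [0, 0, 0],
    [0, 0, 0],
  ],
  spin=[0, 0, 0, 0, 0, 0, 0, 0, 0],
  claw=-1,
)

```text
time: 63.15
tcp_pos: [0.4889, 0.1199, 0.201]
tool_rot: [-1.684, 1.57, -3.101]
wrist_force: [-0.0, -0.4, 0.1]
opening: 0.998
```

```bash
python3 - <<'E'
from h import *
plan()
i,im=shot("wrist","w32")
import pickle; pickle.dump(i,open("w32.pkl","wb"))
E
```

```text
t 63.15 tcp [0.4889 0.1199 0.201 ] toolx [-0.001 -0.    -1.   ] tooly ang 0.1539 F [-0.  -0.4  0.1] open 0.998 q6 [0.17 0.01]
delta cm [0. 0. 0.] rows>= 0 per row [0. 0. 0.]
```

View pics/w32.png

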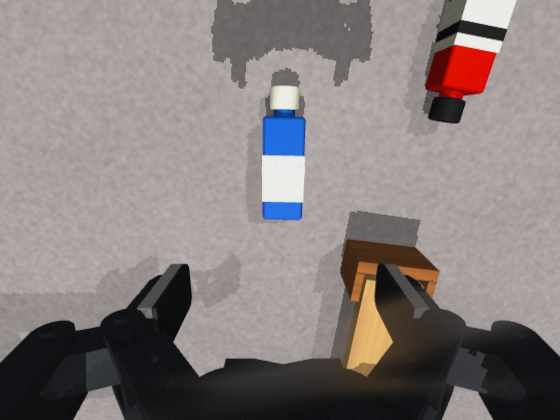

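```bash
python3 - <<'E'
from h import *
import pickle
i=pickle.load(open("w32.pkl","rb"))
c,d=bottle(i,[(263,118),(306,118)],[(263,218),(302,219)],.122)
m=onz(i,(285,86),.033);print("cap meas",m)
t=c+d*.0055; print(t); plan(t[0],t[1],.0215,np.arctan2(d[1],d[0])-np.pi/2)
E
```

```text
len 0.0927 cap ang 1.706 tool y 3.277 shoulder [0.4797 0.1909] captop [0.4758 0.2199] foot [0.4923 0.099 ]
cap meas [0.47604028 0.21726487 0.033     ]
[0.47503551 0.22532748]
t 63.2 tcp [0.4886 0.1199 0.2004] toolx [-0.002 -0.    -1.   ] tooly ang 0.1541 F [-0.2 -0.   0.5] open 1.004 q6 [0.17 0.01]
delta cm [ 17.89   0.32 -10.62] rows>= 4 per row [ 4.47  0.08 -2.66]
spin 0.019 alt -3.123 rows 1
```

carry_out(
  translation=[
    [0, 0.2, -3.5],
    [0, 0, -3.5],
    [0, 0, -3.45],
    [5, 0, 0],
    [5, 0, 0],
    [4, 0, 0],
    [2.5, 0, 0],
    [1.3, 0, 0],
    [0, 0, 0],
    [0, 0, 0],
  ],
  spin=[0.015, 0, 0, 0, 0, 0, 0, 0, 0, 0],
)

```text
time: 64.45
tcp_pos: [0.4768, 0.2239, 0.0249]
tool_rot: [1.835, 1.569, 0.403]
wrist_force: [0.2, 0.6, 0.3]
opening: 0.997
```

carry_out(
  translation=[
    [0, 0, 0],
    [0, 0, 0],
    [0, 0, 0],
    [0, 0, 0],
    [0, 0, 0],
    [0, 0, 0],
    [0, 0, 0],
  ],
  spin=[0, 0, 0, 0, 0, 0, 0],
  claw=1,
  grip_force=20,
)

```text
time: 65.32
tcp_pos: [0.4763, 0.2237, 0.0241]
tool_rot: [2.282, 1.57, 0.85]
wrist_force: [-1.7, -0.2, 4.7]
opening: 0.312
```

carry_out(
  translation=[
    [-1, 0, 0],
    [-2, 0, 0],
    [-3, 0, 0],
    [-3, 0, 0],
    [0, 0, 0],
    [0, 0, 0],
  ],
  spin=[0, 0, 0, 0, 0, 0],
)

```text
time: 66.08
tcp_pos: [0.4779, 0.2262, 0.1178]
tool_rot: [2.198, 1.561, 0.767]
wrist_force: [-2.0, 7.8, 17.8]
opening: 0.313
```

```bash
python3 - <<'E'
from h import *
plan()
look("scene","scene33"); look("side","side33",f=3)
E
```

```text
t 66.08 tcp [0.4779 0.2262 0.1178] toolx [ 0.007  0.007 -1.   ] tooly ang 0.1398 F [-2.   7.8 17.8] open 0.313 q6 [0.37 0.23]
delta cm [0. 0. 0.] rows>= 0 per row [0. 0. 0.]
```

View pics/scene33b.png

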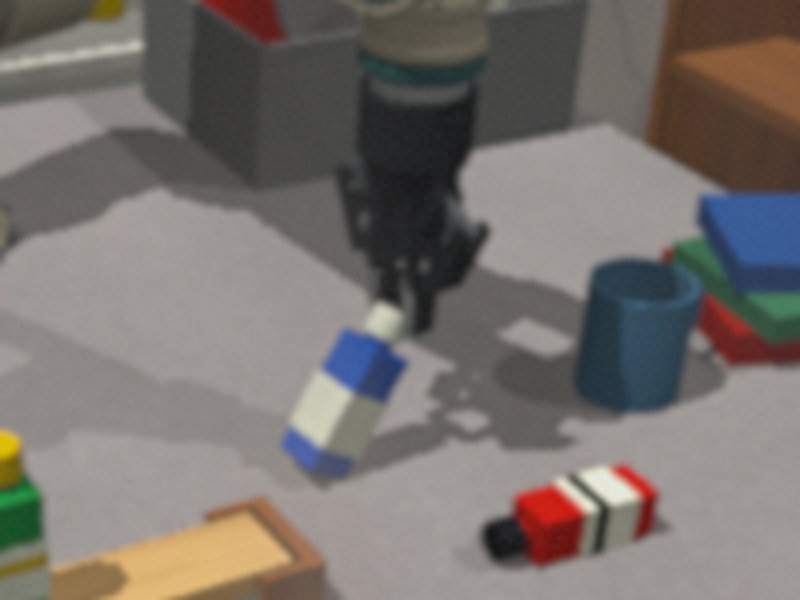

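View pics/side33b.png

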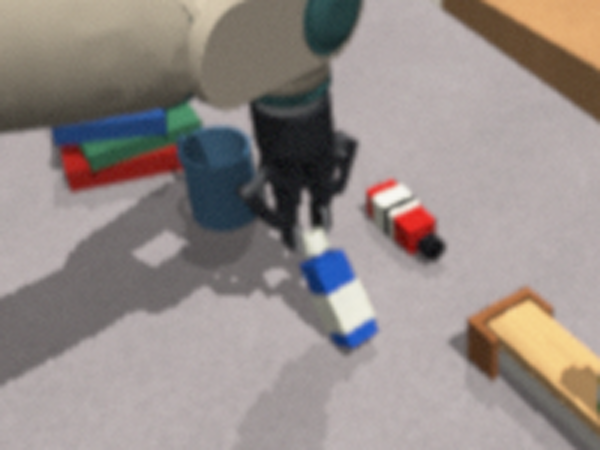

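carry_out(
  translation=[
    [-0.5, 0, 0],
    [-0.5, 0, 0],
    [0, 0, 0],
    [0, 0, 0],
  ],
  spin=[0, 0, 0, 0],
)

```text
time: 66.68
tcp_pos: [0.4759, 0.2233, 0.123]
tool_rot: [-1.327, 1.569, -2.759]
wrist_force: [0.3, 0.7, -2.6]
opening: 0.311
```

```bash
python3 - <<'E'
from h import *
plan()
look("scene","scene34"); look("side","side34",f=3)
E
```

```text
t 66.67 tcp [0.4759 0.2233 0.123 ] toolx [-0.001 -0.001 -1.   ] tooly ang 0.1387 F [ 0.3  0.7 -2.6] open 0.311 q6 [0.37 0.23]
delta cm [0. 0. 0.] rows>= 0 per row [0. 0. 0.]
```

View pics/scene34b.png

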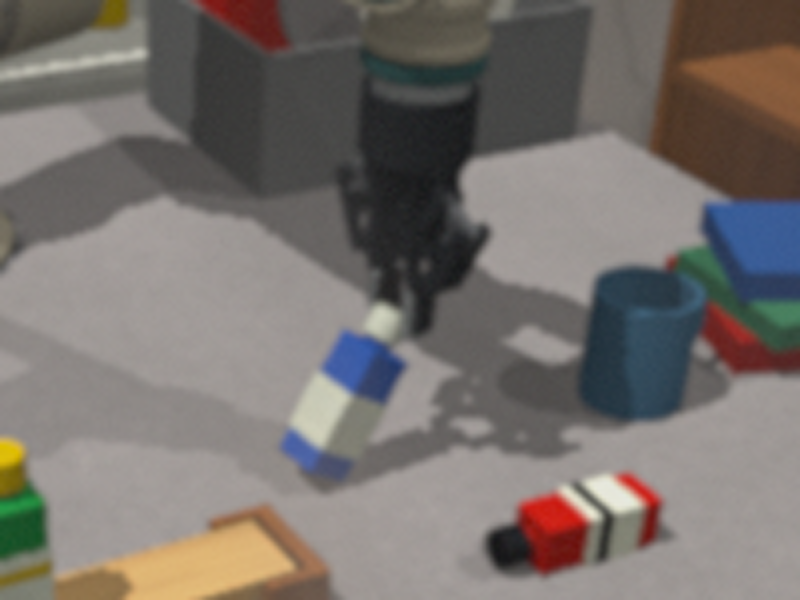

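carry_out(
  translation=[
    [-0.5, 0, 0],
    [0, 4, -0.7],
    [0, 4, 0],
    [0, 4, 0],
    [0, 1.2, 1],
    [0, 0, 1],
    [0, 0, 0.5],
    [0, 0, 0],
  ],
  spin=[0, 0, 0, 0, 0.06, 0.055, 0, 0],
)

```text
time: 67.78
tcp_pos: [0.6082, 0.2238, 0.1291]
tool_rot: [2.405, 1.571, 0.859]
wrist_force: [0.1, 0.2, -2.4]
opening: 0.313
```

```bash
python3 - <<'E'
from h import *
plan(.607,.14,.128,.024)
look("scene","scene35"); look("side","side35",f=3)
E
```

```text
t 67.78 tcp [0.6082 0.2238 0.1291] toolx [ 0.  0. -1.] tooly ang 0.0246 F [ 0.1  0.2 -2.4] open 0.313 q6 [0.3  0.27]
delta cm [ 0.11 -0.33  8.37] rows>= 2 per row [ 0.05 -0.16  4.19]
spin 0.001 alt -3.141 rows 1
```

View pics/scene35b.png

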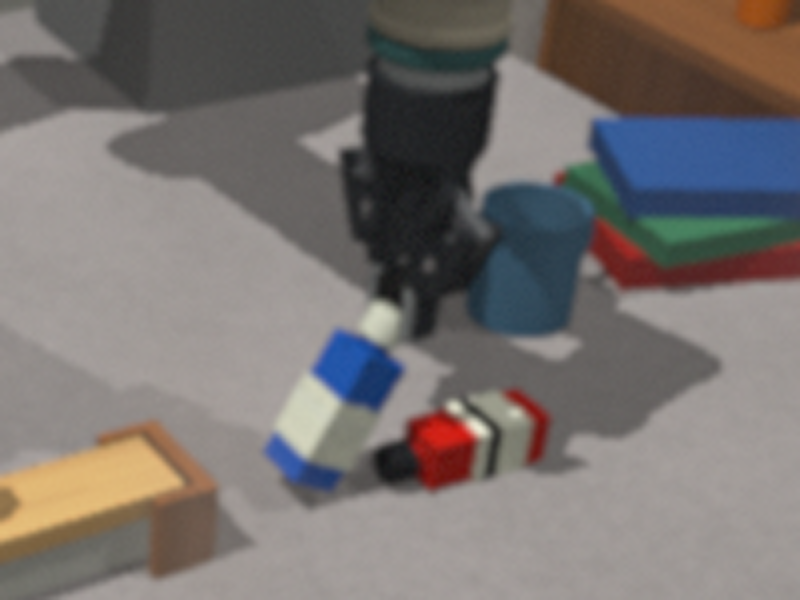

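carry_out(
  translation=[
    [0, -0.1, 2],
    [0, -0.1, 2],
    [0, 0, 1.5],
    [0, 0, 0.7],
    [0, 0, 0.7],
    [0, 0, 0.7],
    [0, 0, 0.7],
    [0, 0, 0.7],
    [0, 0, 0],
  ],
  spin=[0, 0, 0, 0, 0, 0, 0, 0, 0],
)

```text
time: 69.0
tcp_pos: [0.6084, 0.1335, 0.1288]
tool_rot: [-0.725, 1.571, -2.273]
wrist_force: [-0.6, 0.2, -2.6]
opening: 0.316
```

```bash
python3 - <<'E'
from h import *
plan(.607,.14,.128,.024)
look("scene","scene36"); look("side","side36",f=3)
E
```

```text
t 69.0 tcp [0.6084 0.1335 0.1288] toolx [-0. -0. -1.] tooly ang 0.0235 F [-0.6  0.2 -2.6] open 0.316 q6 [0.16 0.13]
delta cm [ 0.08 -0.13 -0.65] rows>= 1 per row [ 0.08 -0.13 -0.65]
spin -0.001 alt 3.141 rows 1
```

View pics/scene36b.png

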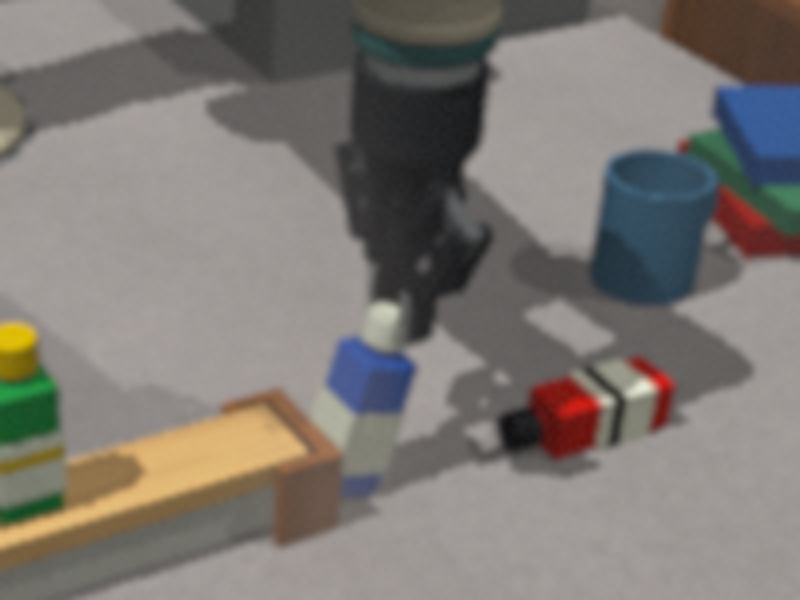

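View pics/side36b.png

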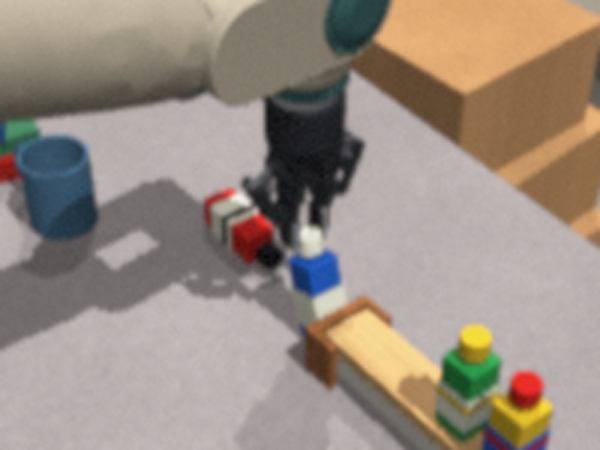

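carry_out(
  translation=[
    [0, 0, 0.6],
    [0, 0, 0.6],
    [0, 0, 0.6],
    [0, 0, 0.4],
    [0, 0, 0],
    [0, 0, 0],
  ],
  spin=[0, 0, 0, 0, 0, 0],
)

```text
time: 69.85
tcp_pos: [0.609, 0.1119, 0.129]
tool_rot: [1.483, 1.57, -0.064]
wrist_force: [-0.6, 0.8, -0.8]
opening: 0.311
```

```bash
python3 - <<'E'
from h import *
plan(.607,.14,.128,.024)
look("scene","scene37"); look("side","side37",f=3)
E
```

```text
t 69.85 tcp [0.609  0.1119 0.129 ] toolx [ 0. -0. -1.] tooly ang 0.0239 F [-0.6  0.8 -0.8] open 0.311 q6 [0.12 0.1 ]
delta cm [ 0.1  -0.14 -2.82] rows>= 1 per row [ 0.1  -0.14 -2.82]
spin -0.0 alt 3.142 rows 1
```

View pics/scene37b.png

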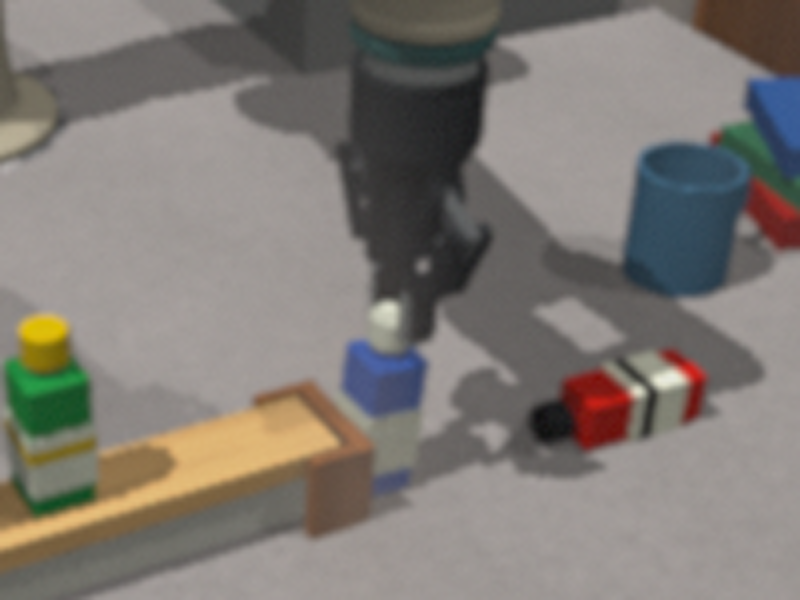

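View pics/side37b.png

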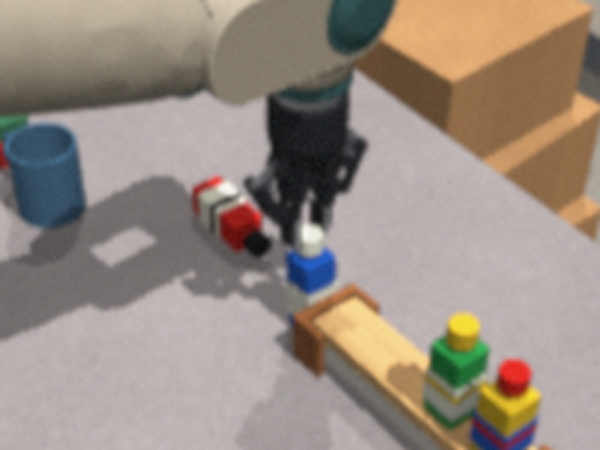

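carry_out(
  translation=[
    [0, 0, 0.3],
    [0.4, 0, 0],
    [0.3, 0, 0],
    [0.2, 0, 0],
    [0, 0, 0],
  ],
  spin=[0, 0, 0, 0, 0],
)

```text
time: 70.58
tcp_pos: [0.612, 0.1086, 0.1273]
tool_rot: [1.563, 1.559, 0.016]
wrist_force: [-4.4, -1.6, 26.6]
opening: 0.313
```

carry_out(
  translation=[
    [-0.6, 0, 0],
    [0, 0, 0],
    [0, 0, 0],
  ],
  spin=[0, 0, 0],
)

```text
time: 70.95
tcp_pos: [0.6098, 0.1088, 0.1276]
tool_rot: [1.536, 1.568, -0.011]
wrist_force: [-0.6, 0.2, 10.3]
opening: 0.316
```

carry_out(
  translation=[
    [0, 0, 0],
    [0, 0, 0],
    [0, 0, 0],
    [-2, 0, -0.5],
    [-4, 0, 0],
    [-3, 0, 0],
    [0, 0, 0],
    [0, 0, 0],
  ],
  spin=[0, 0, 0, 0, 0, 0, 0, 0],
  claw=-1,
)

```text
time: 71.95
tcp_pos: [0.6087, 0.1141, 0.2157]
tool_rot: [-1.648, 1.57, 3.089]
wrist_force: [-0.2, -0.9, -1.1]
opening: 0.998
```

```bash
python3 - <<'E'
from h import *
plan()
for n in ["wrist","scene","side"]: cap(n,"c38"+n,(100,120,60),(130,255,255),.09)
E
```

```text
t 71.95 tcp [0.6087 0.1141 0.2157] toolx [-0.  0. -1.] tooly ang 0.0241 F [-0.2 -0.9 -1.1] open 0.998 q6 [0.13 0.1 ]
delta cm [0. 0. 0.] rows>= 0 per row [0. 0. 0.]
wrist [265 186  32   3  49] [279.7 187.1] [0.6063 0.1319 0.09  ]
wrist [ 257  200   47   52 1275] [280.4 216.7] [0.6075 0.1066 0.09  ]
scene [462  13  20  33 418] [470.9  29.2] [-1.0928  2.3979  0.09  ]
scene [143  68   7  13  65] [146.3  73.6] [-0.8165 -0.0333  0.09  ]
scene [ 65  97  24  32 516] [ 77.1 113.1] [-0.3761 -0.371   0.09  ]
scene [   0  131   79   70 3099] [ 40.7 172.6] [ 0.0878 -0.4954  0.09  ]
scene [ 408  147   70   24 1313] [438.8 157.7] [0.4809 0.6111 0.09  ]
scene [305 214  18   8  68] [312.9 217.7] [0.6072 0.0944 0.09  ]
scene [197 249  20  10 107] [207.3 253.3] [ 0.6313 -0.1773  0.09  ]
side [142  51   8  10  53] [145.5  55.5] [0.5911 1.1322 0.09  ]
side [144 116  38  23 644] [163.7 128. ] [0.4199 0.5671 0.09  ]
side [187 135  25  31 433] [199.2 148.8] [0.4639 0.3896 0.09  ]
side [282 177  15  15 157] [288.9 183.7] [0.5992 0.0828 0.09  ]
side [343 235  19  11  64] [350.6 240.6] [ 0.597  -0.1838  0.09  ]
```

View pics/c38wrist.png

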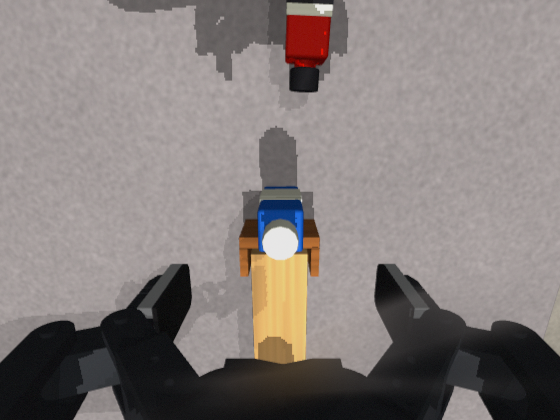

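View pics/c38scene.png

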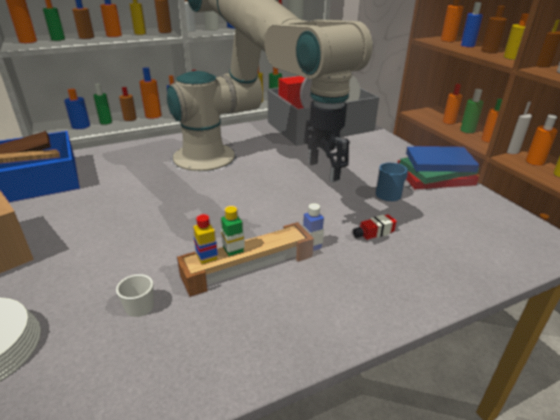

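```bash
python3 - <<'E'
from h import *
i=ctrl.camera_info("wrist"); c=onz(i,(280.5,240),.122);print(c)
plan(c[0],c[1],.080,.024)
plan(.6090,-.0479,.22,.023)
E
```

```text
[0.60752226 0.09882568 0.122     ]
t 72.1 tcp [0.6084 0.1139 0.2145] toolx [-0.002 -0.    -1.   ] tooly ang 0.024 F [-0.6 -0.3 -0.4] open 1.005 q6 [0.13 0.1 ]
delta cm [13.45 -0.09  1.51] rows>= 3 per row [ 4.48 -0.03  0.5 ]
spin 0.0 alt -3.142 rows 1
t 72.1 tcp [0.6084 0.1139 0.2145] toolx [-0.002 -0.    -1.   ] tooly ang 0.024 F [-0.6 -0.3 -0.4] open 1.005 q6 [0.13 0.1 ]
delta cm [-0.55 -0.33 16.18] rows>= 3 per row [-0.18 -0.11  5.39]
spin 0.001 alt -3.141 rows 1
```

carry_out(
  translation=[
    [0, -0.05, 1.5],
    [4, 0, 0],
    [4, 0, 0],
    [3, 0, 0],
    [1.7, 0, 0],
    [0.7, 0, 0],
    [0, 0, 0],
    [0, 0, 0],
  ],
  spin=[0, 0, 0, 0, 0, 0, 0, 0],
)

```text
time: 73.1
tcp_pos: [0.6095, 0.099, 0.0833]
tool_rot: [1.668, 1.568, 0.122]
wrist_force: [-0.0, -0.5, 0.3]
opening: 1.005
```

carry_out(
  translation=[
    [0, 0, 0],
    [0, 0, 0],
    [0, 0, 0],
    [0, 0, 0],
    [0, 0, 0],
    [0, 0, 0],
    [-1, 0, 0],
    [-3, 0, 0],
    [-4, 0, 0],
    [-4, 0, 0],
    [-1, 0, 0],
    [0, 0, 0],
  ],
  spin=[0, 0, 0, 0, 0, 0, 0, 0, 0, 0, 0, 0],
  claw=1,
  grip_force=40,
)

```text
time: 74.6
tcp_pos: [0.6087, 0.0989, 0.2111]
tool_rot: [-1.658, 1.57, 3.078]
wrist_force: [-0.0, 0.1, -2.9]
opening: 0.434
```

```bash
python3 - <<'E'
from h import *
plan(.6090,-.0479,.21,.023)
i,im=shot("wrist","w39")
look("scene","scene39",f=3)
E
```

```text
t 74.6 tcp [0.6087 0.0989 0.2111] toolx [-0.  0. -1.] tooly ang 0.024 F [-0.   0.1 -2.9] open 0.434 q6 [0.1  0.08]
delta cm [ 0.11 -0.32 14.68] rows>= 3 per row [ 0.04 -0.11  4.89]
spin 0.001 alt -3.141 rows 1
```

View pics/scene39b.png

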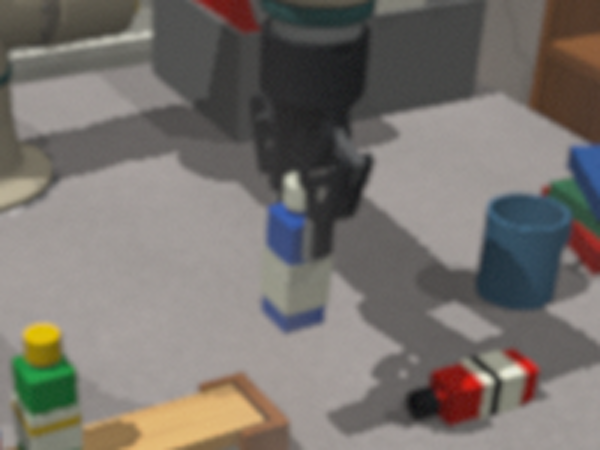

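View pics/w39.png

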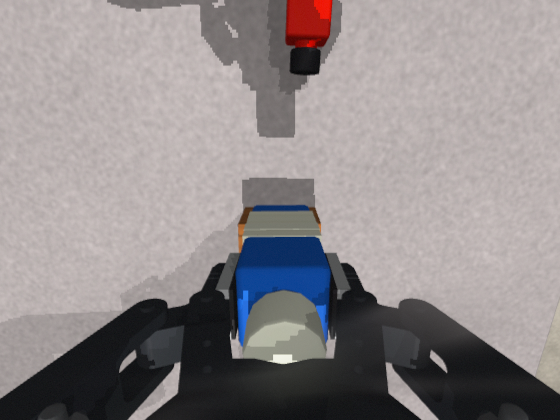

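carry_out(
  translation=[
    [0, -0.1, 4.5],
    [0, -0.1, 4.5],
    [0, -0.1, 4],
    [0, 0, 1.7],
    [0, 0, 0],
    [2, 0, 0],
    [3, 0, 0],
    [1.4, 0, 0],
    [0.3, 0, 0],
    [0, 0, 0],
    [0, 0, 0],
  ],
  spin=[0, 0, 0, 0, 0, 0, 0, 0, 0, 0, 0],
)

```text
time: 76.08
tcp_pos: [0.6099, -0.0481, 0.1462]
tool_rot: [1.467, 1.569, -0.08]
wrist_force: [-0.3, 0.5, -2.8]
opening: 0.439
```

carry_out(
  translation=[
    [0.1, 0, 0],
    [0.1, 0, 0],
    [0.1, 0, 0],
    [0.1, 0, 0],
    [0, 0, 0],
    [0, 0, 0],
  ],
  spin=[0, 0, 0, 0, 0, 0],
)

```text
time: 76.82
tcp_pos: [0.6093, -0.0481, 0.1409]
tool_rot: [2.161, 1.571, 0.615]
wrist_force: [-0.2, 0.5, -2.3]
opening: 0.438
```

carry_out(
  translation=[
    [0.1, 0, 0],
    [0.1, 0, 0],
    [0.1, 0, 0],
    [0, 0, 0],
    [0, 0, 0],
  ],
  spin=[0, 0, 0, 0, 0],
)

```text
time: 77.45
tcp_pos: [0.6095, -0.0481, 0.1402]
tool_rot: [1.403, 1.569, -0.144]
wrist_force: [-5.7, 0.2, 8.8]
opening: 0.441
```

carry_out(
  translation=[
    [-0.1, 0, 0],
    [0, 0, 0],
    [0, 0, 0],
    [0, 0, 0],
    [-2, 0, 0],
    [-3, 0, 0],
    [-4, 0, 0],
    [-1, 0, -3],
    [0, 0.4, -5],
    [0, 0.4, -5],
    [0, 0.6, -5],
    [0, 0.6, -5],
    [0, 0, 0],
    [0, 0, 0],
  ],
  spin=[0, 0, 0, 0, 0, 0, 0, 0, 0, 0, 0, 0, 0, 0],
  claw=-1,
)

```text
time: 79.2
tcp_pos: [0.6239, 0.1821, 0.2399]
tool_rot: [1.536, 1.57, -0.01]
wrist_force: [0.9, -0.2, -0.3]
opening: 0.998
```

```bash
python3 - <<'E'
from h import *
plan()
i,im=shot("wrist","w40")
import pickle; pickle.dump(i,open("w40.pkl","wb"))
look("scene","scene40",[.61,-.04,.1],f=4)
E
```

```text
t 79.2 tcp [0.6239 0.1821 0.2399] toolx [ 0.001 -0.    -1.   ] tooly ang 0.0241 F [ 0.9 -0.2 -0.3] open 0.998 q6 [0.23 0.2 ]
delta cm [0. 0. 0.] rows>= 0 per row [0. 0. 0.]
```

View pics/w40.png

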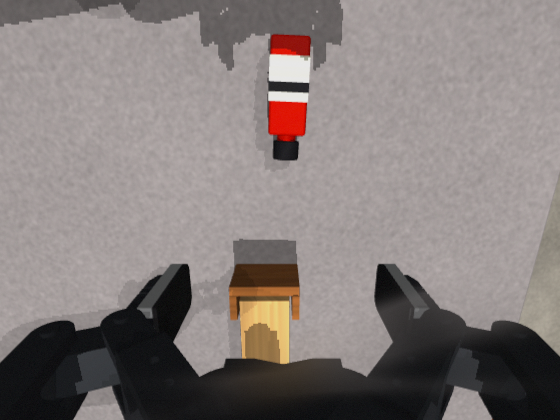

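View pics/scene40b.png

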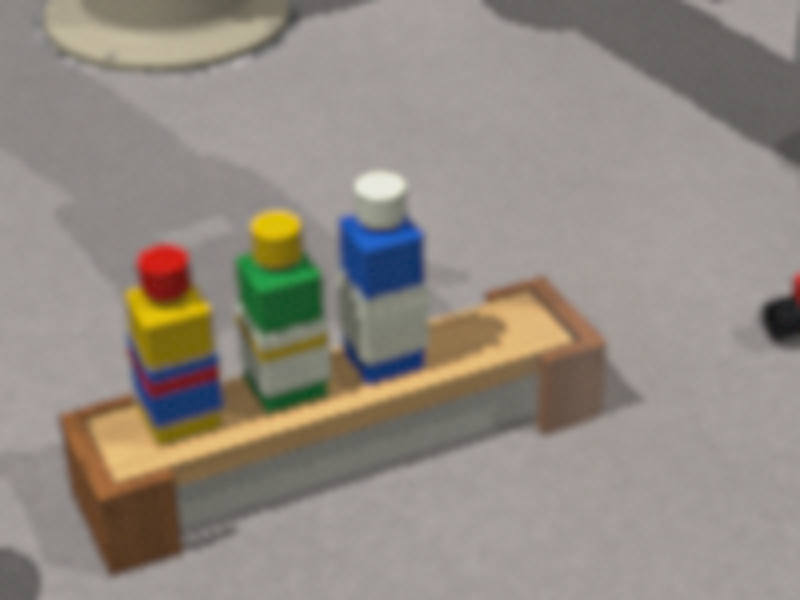

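```bash
python3 - <<'E'
from h import *
import pickle
i=pickle.load(open("w40.pkl","rb"))
c,d=bottle(i,[(268,133),(306,135)],[(271,35),(311,36)],.118)
m=onz(i,(285,159),.022);print("cap meas",m)
t=c+d*.0055; print(t); plan(t[0],t[1],.0215,np.arctan2(d[1],d[0])+np.pi/2)
E
```

```text
len 0.0891 cap ang -1.584 tool y -0.013 shoulder [0.6277 0.2382] captop [0.6273 0.2094] foot [0.6288 0.3274]
cap meas [0.62650665 0.211073   0.022     ]
[0.62724057 0.2038872 ]
t 79.3 tcp [0.624  0.1812 0.2397] toolx [ 0.001  0.    -1.   ] tooly ang 0.0226 F [-0.2  0.7  0.3] open 0.998 q6 [0.23 0.2 ]
delta cm [21.82  0.36 -2.26] rows>= 4 per row [ 5.46  0.09 -0.57]
spin 0.036 alt -3.106 rows 1
```

carry_out(
  translation=[
    [0, 0.3, -2.35],
    [5, 0, 0],
    [5, 0, 0],
    [5, 0, 0],
    [4, 0, 0],
    [2, 0, 0],
    [0.8, 0, 0],
    [0, 0, 0],
    [0, 0, 0],
  ],
  spin=[0.036, 0, 0, 0, 0, 0, 0, 0, 0],
)

```text
time: 80.42
tcp_pos: [0.6273, 0.2061, 0.023]
tool_rot: [1.866, 1.568, 0.283]
wrist_force: [-0.0, -0.3, 0.8]
opening: 0.998
```

carry_out(
  translation=[
    [0, 0, 0],
    [0, 0, 0],
    [0, 0, 0],
    [0, 0, 0],
    [0, 0, 0],
    [0, 0, 0],
    [0, 0, 0],
  ],
  spin=[0, 0, 0, 0, 0, 0, 0],
  claw=1,
  grip_force=20,
)

```text
time: 81.3
tcp_pos: [0.6262, 0.2059, 0.0211]
tool_rot: [2.153, 1.571, 0.57]
wrist_force: [-1.7, -0.2, 2.0]
opening: 0.312
```

carry_out(
  translation=[
    [-1, 0, 0],
    [-2, 0, 0],
    [-3, 0, 0],
    [-3, 0, 0],
    [-1, 0, 0],
    [0, 0, 0],
    [0, 0, 0],
  ],
  spin=[0, 0, 0, 0, 0, 0, 0],
)

```text
time: 82.18
tcp_pos: [0.6255, 0.2057, 0.1192]
tool_rot: [-1.308, 1.568, -2.891]
wrist_force: [0.8, 0.1, -2.6]
opening: 0.309
```

```bash
python3 - <<'E'
from h import *
plan()
look("scene","scene41"); look("side","side41",f=3)
E
```

```text
t 82.17 tcp [0.6255 0.2057 0.1192] toolx [-0.003 -0.001 -1.   ] tooly ang -0.012 F [ 0.8  0.1 -2.6] open 0.309 q6 [0.26 0.27]
delta cm [0. 0. 0.] rows>= 0 per row [0. 0. 0.]
```

View pics/scene41b.png

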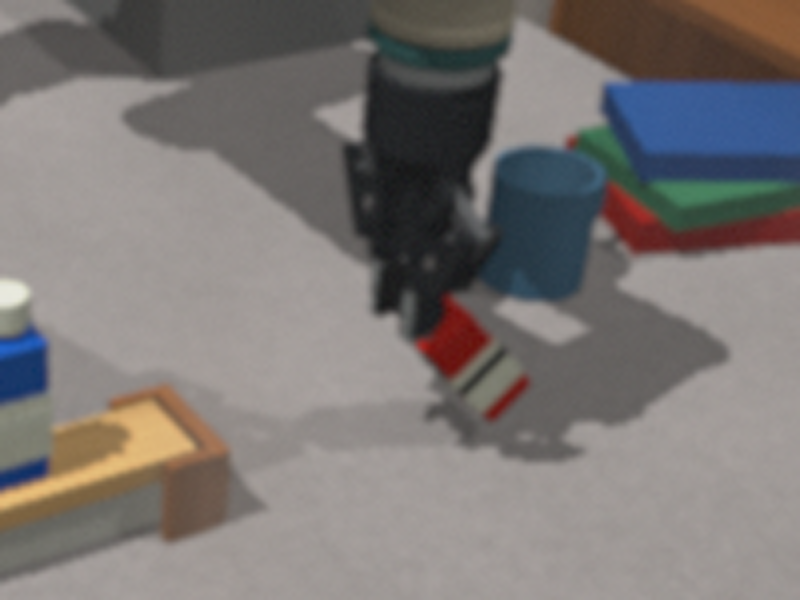

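View pics/side41b.png

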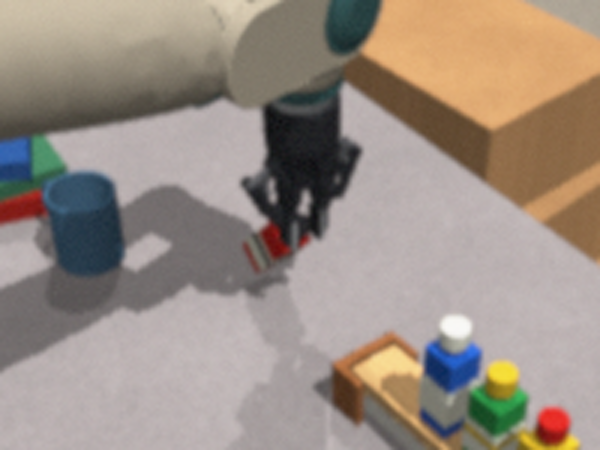

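carry_out(
  translation=[
    [-4, 0, 0],
    [0, 0, 0],
    [3, 0, 0],
    [-3, 0, 0],
    [0, 0, 0],
  ],
  spin=[0, 0, 0, 0, 0],
  claw=0.4,
)

```text
time: 82.9
tcp_pos: [0.627, 0.2062, 0.1621]
tool_rot: [1.912, 1.567, 0.33]
wrist_force: [0.3, 0.7, -1.5]
opening: 0.312
```

```bash
python3 - <<'E'
from h import *
plan(.46,.054,.16,-1.547)
look("scene","scene42"); look("side","side42",f=3)
E
```

```text
t 82.9 tcp [0.627  0.2062 0.1621] toolx [ 0.003  0.001 -1.   ] tooly ang -0.012 F [ 0.3  0.7 -1.5] open 0.312 q6 [0.26 0.27]
delta cm [  0.14 -16.52  15.42] rows>= 5 per row [ 0.03 -3.3   3.08]
spin 1.535 alt -1.607 rows 9
```

View pics/scene42b.png

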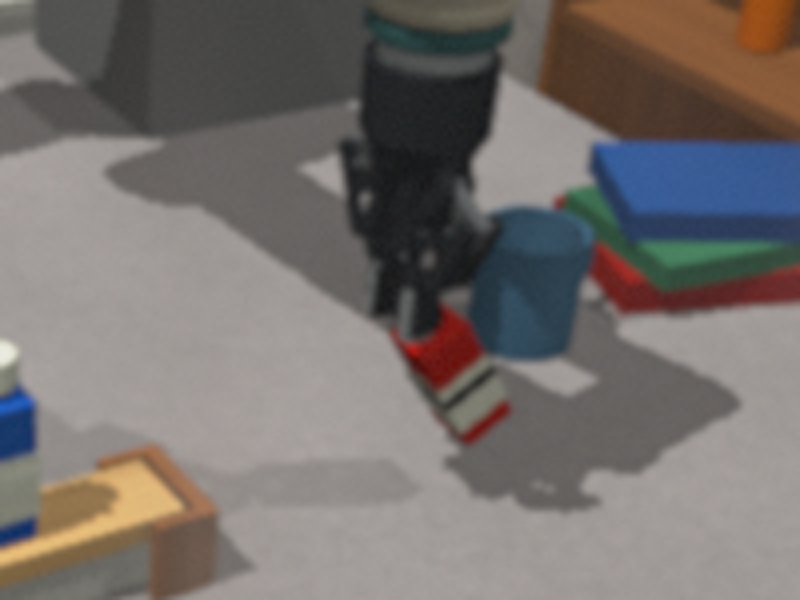

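View pics/side42b.png

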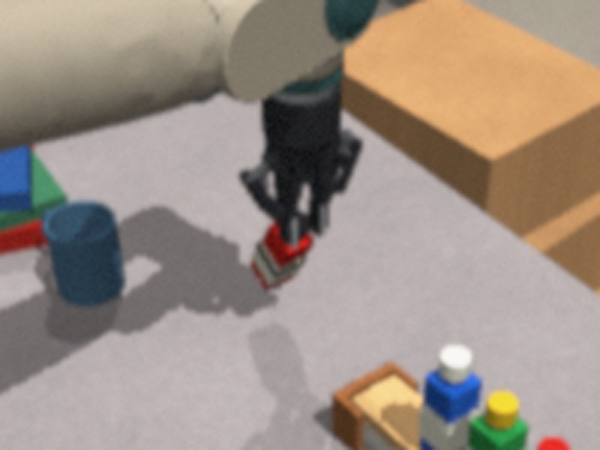

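carry_out(
  translation=[
    [3, 0, 0],
    [-3, 0, 0],
    [3, 0, 0],
    [-3, 0, 0],
    [3, 0, 0],
    [-3, 0, 0],
    [0, 0, 0],
  ],
  spin=[0, 0, 0, 0, 0, 0, 0],
)

```text
time: 83.88
tcp_pos: [0.627, 0.2062, 0.1623]
tool_rot: [1.885, 1.567, 0.302]
wrist_force: [0.7, 0.6, -0.1]
opening: 0.31
```

```bash
python3 - <<'E'
from h import *
plan(.46,.054,.16,-1.547)
look("scene","scene43"); look("side","side43",f=3)
E
```

```text
t 83.88 tcp [0.627  0.2062 0.1623] toolx [ 0.004  0.001 -1.   ] tooly ang -0.0119 F [ 0.7  0.6 -0.1] open 0.31 q6 [0.26 0.27]
delta cm [  0.15 -16.52  15.41] rows>= 5 per row [ 0.03 -3.3   3.08]
spin 1.535 alt -1.607 rows 9
```

View pics/scene43b.png

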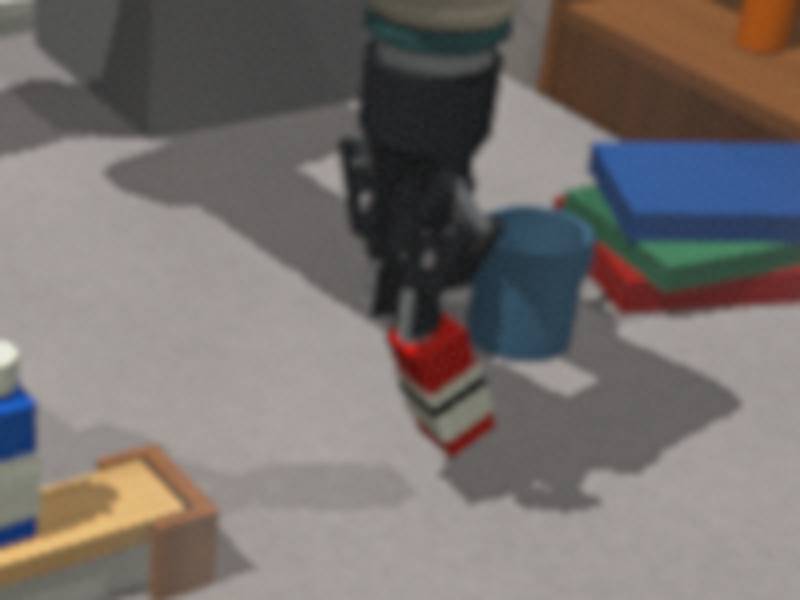

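View pics/side43b.png

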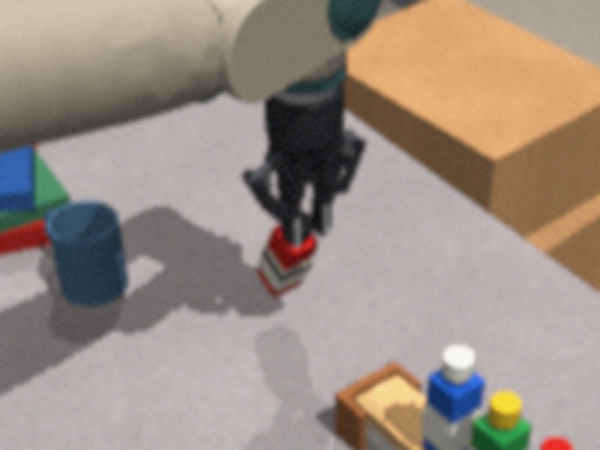

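carry_out(
  translation=[
    [4, 0, 0],
    [-4, 0, 0],
    [4, 0, 0],
    [-4, 0, 0],
    [4, 0, 0],
    [-4, 0, 0],
    [4, 0, 0],
    [-4, 0, 0],
    [4, 0, 0],
    [-4, 0, 0],
    [0, 0, 0],
    [0, 0, 0],
  ],
  spin=[0, 0, 0, 0, 0, 0, 0, 0, 0, 0, 0, 0],
)

```text
time: 85.48
tcp_pos: [0.626, 0.2058, 0.1597]
tool_rot: [-1.407, 1.57, -2.99]
wrist_force: [-0.1, 0.6, -2.7]
opening: 0.311
```

```bash
python3 - <<'E'
from h import *
plan()
look("scene","scene44"); look("side","side44",f=3)
E
```

```text
t 85.47 tcp [0.626  0.2058 0.1597] toolx [-0.001 -0.    -1.   ] tooly ang -0.012 F [-0.1  0.6 -2.7] open 0.311 q6 [0.26 0.27]
delta cm [0. 0. 0.] rows>= 0 per row [0. 0. 0.]
```

View pics/scene44b.png

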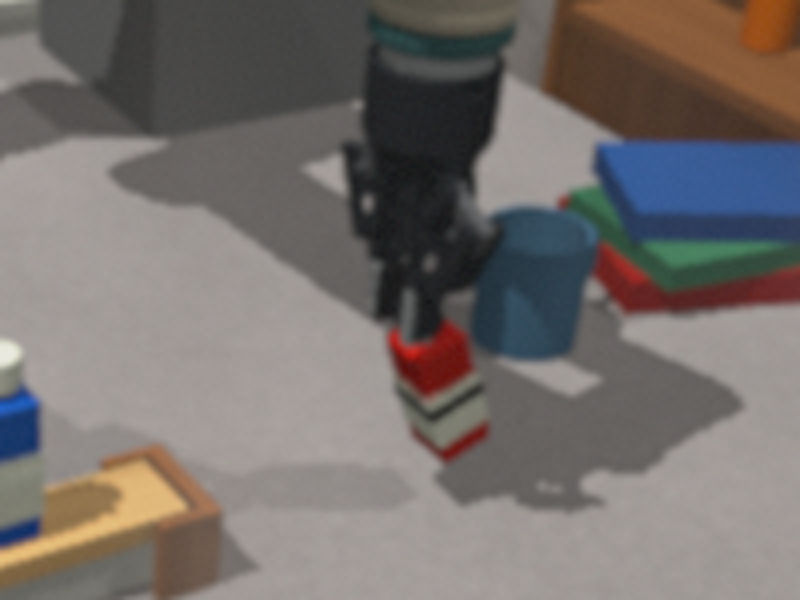

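View pics/side44b.png

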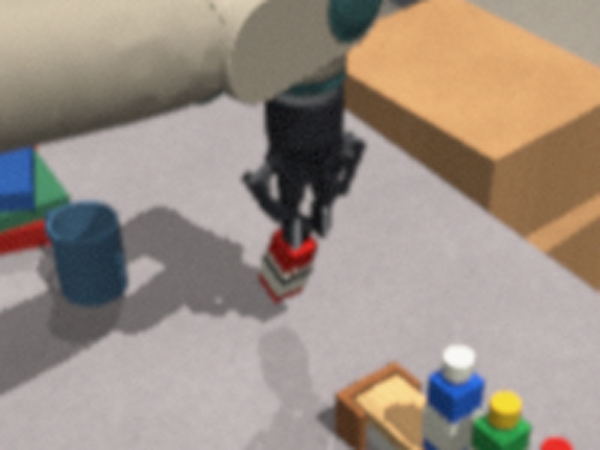

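carry_out(
  translation=[
    [2, 0, 0],
    [1.5, 0, 0],
    [0.5, 0, 0],
    [0.3, 0, 0],
    [0, 0, 0],
  ],
  spin=[0, 0, 0, 0, 0],
)

```text
time: 86.2
tcp_pos: [0.6264, 0.2058, 0.1193]
tool_rot: [1.823, 1.57, 0.24]
wrist_force: [-2.6, -1.5, 5.4]
opening: 0.31
```

carry_out(
  translation=[
    [0.1, 0, 0],
    [0.1, 0, 0],
    [0, 0, 0],
  ],
  spin=[0, 0, 0],
)

```text
time: 86.58
tcp_pos: [0.6272, 0.2057, 0.1189]
tool_rot: [1.734, 1.567, 0.151]
wrist_force: [-2.2, -2.4, 11.1]
opening: 0.311
```

carry_out(
  translation=[
    [0, 0, -0.5],
    [0, 0, -0.5],
    [0, 0, -0.5],
    [0, 0, -0.5],
    [0, 0, -0.5],
    [0, 0, 0],
  ],
  spin=[0, 0, 0, 0, 0, 0],
)

```text
time: 87.32
tcp_pos: [0.6273, 0.2317, 0.118]
tool_rot: [2.008, 1.567, 0.425]
wrist_force: [-0.4, -0.1, 6.8]
opening: 0.303
```

```bash
python3 - <<'E'
from h import *
plan()
look("scene","scene45"); look("side","side45",f=3)
E
```

```text
t 87.33 tcp [0.6273 0.2317 0.118 ] toolx [ 0.004  0.002 -1.   ] tooly ang -0.0115 F [-0.4 -0.1  6.8] open 0.303 q6 [0.3  0.31]
delta cm [0. 0. 0.] rows>= 0 per row [0. 0. 0.]
```

View pics/scene45b.png

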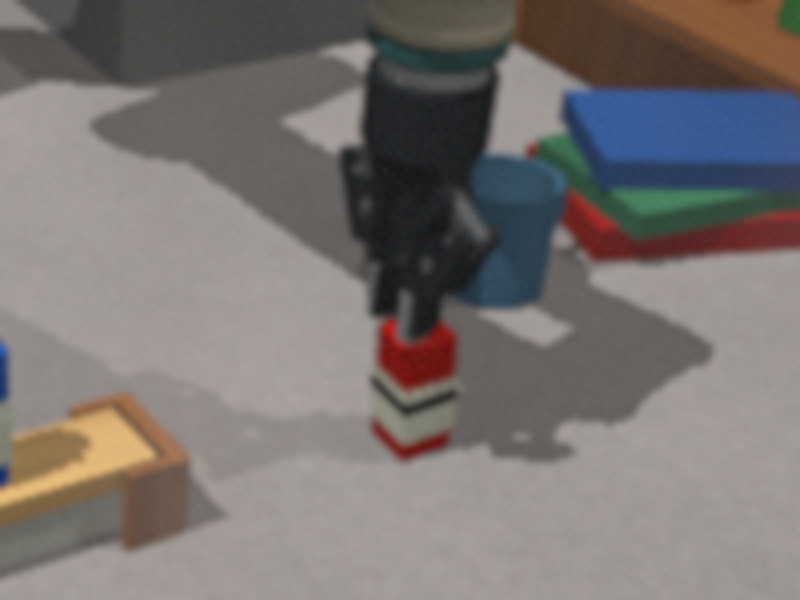

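View pics/side45b.png

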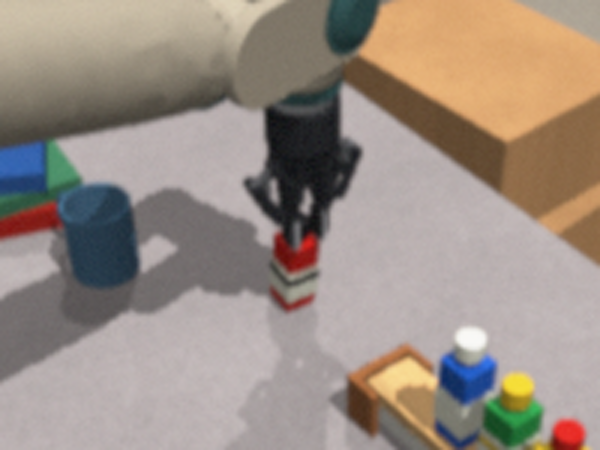

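carry_out(
  translation=[
    [-0.1, 0, 0],
    [0, 0, 0],
  ],
  spin=[0, 0],
)

```text
time: 87.68
tcp_pos: [0.627, 0.2311, 0.118]
tool_rot: [1.985, 1.569, 0.403]
wrist_force: [-0.7, 1.0, 6.2]
opening: 0.302
```

carry_out(
  translation=[
    [0, 0, 0],
    [0, 0, 0],
    [0, 0, 0],
    [-2, 0, 0],
    [-4, 0, 0],
    [-4, 0, 0],
    [0, 0, 2],
    [0, 0, 0],
    [0, 0, 0],
  ],
  spin=[0, 0, 0, 0, 0, 0, 0, 0, 0],
  claw=-1,
)

```text
time: 88.8
tcp_pos: [0.6258, 0.2108, 0.2155]
tool_rot: [-1.415, 1.568, -2.998]
wrist_force: [-0.1, 0.6, 0.4]
opening: 1.004
```

```bash
python3 - <<'E'
from h import *
plan()
i,im=shot("wrist","w46")
import pickle; pickle.dump(i,open("w46.pkl","wb"))
E
```

```text
t 88.8 tcp [0.6258 0.2108 0.2155] toolx [-0.002 -0.    -1.   ] tooly ang -0.0124 F [-0.1  0.6  0.4] open 1.004 q6 [0.27 0.28]
delta cm [0. 0. 0.] rows>= 0 per row [0. 0. 0.]
```

View pics/w46.png

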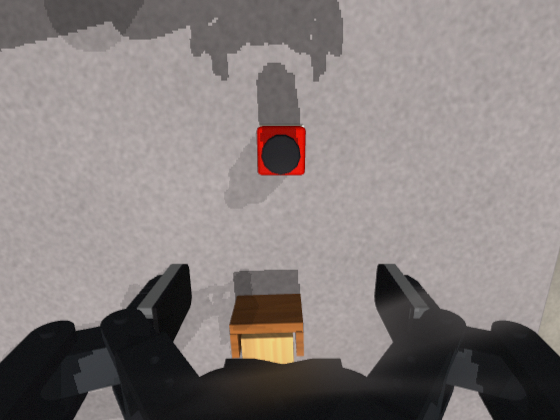

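```bash
python3 - <<'E'
from h import *
i=ctrl.camera_info("wrist"); c=onz(i,(281,154),.118);print(c)
plan(c[0],c[1],.077)
a=-.0124; y=np.array([np.cos(a),np.sin(a)]);z=np.array([np.sin(a),-np.cos(a)])
d=np.array([.6075,.0161])-c[:2]; print("then y,z",d@y*100,d@z*100)
E
```

```text
[0.62552891 0.25842484 0.118     ]
t 88.85 tcp [0.6258 0.211  0.2155] toolx [-0.002 -0.    -1.   ] tooly ang -0.012 F [ 0.5 -0.  -0.4] open 0.998 q6 [0.27 0.28]
delta cm [13.84 -0.05 -4.75] rows>= 3 per row [ 4.61 -0.02 -1.58]
then y,z -1.502277027293288 24.25297631950169
```

carry_out(
  translation=[
    [0, 0, -2.4],
    [0, 0, -2.35],
    [4, 0, 0],
    [4, 0, 0],
    [3, 0, 0],
    [2, 0, 0],
    [0.8, 0, 0],
    [0, 0, 0],
    [0, 0, 0],
  ],
  spin=[0, 0, 0, 0, 0, 0, 0, 0, 0],
)

```text
time: 89.98
tcp_pos: [0.6276, 0.2587, 0.0806]
tool_rot: [1.948, 1.568, 0.365]
wrist_force: [-0.4, 0.1, -1.1]
opening: 1.001
```

carry_out(
  translation=[
    [0, 0, 0],
    [0, 0, 0],
    [0, 0, 0],
    [0, 0, 0],
    [0, 0, 0],
    [0, 0, 0],
    [-1, 0, 0],
    [-3, 0, 0],
    [-4, 0, 0],
    [-4, 0, 0],
    [-1, 0, 0],
    [0, 0, 0],
  ],
  spin=[0, 0, 0, 0, 0, 0, 0, 0, 0, 0, 0, 0],
  claw=1,
  grip_force=40,
)

```text
time: 91.48
tcp_pos: [0.6268, 0.2583, 0.2082]
tool_rot: [-1.284, 1.571, -2.867]
wrist_force: [-1.4, 0.6, -2.6]
opening: 0.438
```

```bash
python3 - <<'E'
from h import *
plan(.6075,.0161,.21,.023)
i,im=shot("wrist","w47")
look("scene","scene47",f=3)
E
```

```text
t 91.47 tcp [0.6268 0.2583 0.2082] toolx [-0. -0. -1.] tooly ang -0.0121 F [-1.4  0.6 -2.6] open 0.438 q6 [0.34 0.35]
delta cm [-0.18 -1.64 24.24] rows>= 5 per row [-0.04 -0.33  4.85]
spin -0.035 alt 3.106 rows 1
```

View pics/w47.png

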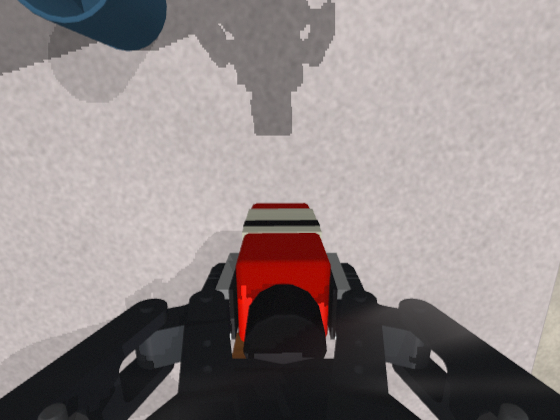

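View pics/scene47b.png

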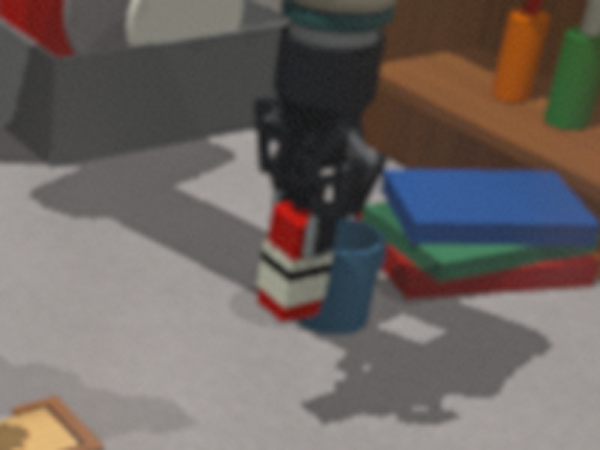

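carry_out(
  translation=[
    [0, -0.35, 4.85],
    [0, -0.35, 4.85],
    [0, -0.35, 4.85],
    [0, -0.35, 4.85],
    [0, -0.25, 4.84],
    [0, 0, 0],
    [0, 0, 0],
    [2, 0, 0],
    [3, 0, 0],
    [1.2, 0, 0],
    [0.2, 0, 0],
    [0, 0, 0],
    [0, 0, 0],
  ],
  spin=[0, 0, 0, 0, 0, -0.035, 0, 0, 0, 0, 0, 0, 0],
)

```text
time: 93.2
tcp_pos: [0.608, 0.0163, 0.1462]
tool_rot: [1.551, 1.569, 0.004]
wrist_force: [0.1, 0.3, -1.6]
opening: 0.441
```

```bash
python3 - <<'E'
from h import *
plan(.6075,.0161,.138,.023)
look("scene","scene48",[.61,-.02,.1],f=3)
E
```

```text
t 93.2 tcp [0.608  0.0163 0.1462] toolx [ 0.002  0.    -1.   ] tooly ang 0.0231 F [ 0.1  0.3 -1.6] open 0.441 q6 [-0.03 -0.06]
delta cm [ 0.82 -0.05  0.02] rows>= 1 per row [ 0.82 -0.05  0.02]
spin 0.0 alt -3.142 rows 1
```

View pics/scene48b.png

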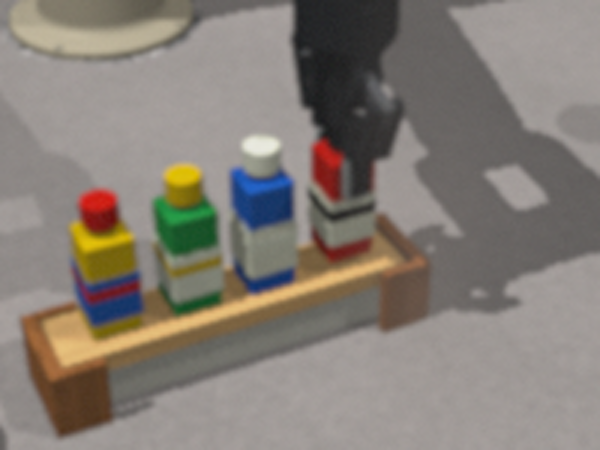

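carry_out(
  translation=[
    [0.2, 0, 0],
    [0.2, 0, 0],
    [0.1, 0, 0],
    [0.1, 0, 0],
    [0.1, 0, 0],
    [0, 0, 0],
    [0, 0, 0],
  ],
  spin=[0, 0, 0, 0, 0, 0, 0],
)

```text
time: 94.12
tcp_pos: [0.6074, 0.0162, 0.1379]
tool_rot: [2.199, 1.571, 0.651]
wrist_force: [-0.2, -0.8, -1.4]
opening: 0.44
```

carry_out(
  translation=[
    [0.1, 0, 0],
    [0.1, 0, 0],
    [0.05, 0, 0],
    [0, 0, 0],
    [0, 0, 0],
  ],
  spin=[0, 0, 0, 0, 0],
)

```text
time: 94.75
tcp_pos: [0.6076, 0.0162, 0.1373]
tool_rot: [1.512, 1.57, -0.036]
wrist_force: [-4.5, -0.1, 7.9]
opening: 0.442
```

carry_out(
  translation=[
    [-0.1, 0, 0],
    [0, 0, 0],
    [0, 0, 0],
    [0, 0, 0],
    [-2, 0, 0],
    [-3, 0, 0],
    [-4, 0, 0],
    [-4, -3, 0],
    [0, -5, -3],
    [0, 0, 0],
    [0, 0, 0],
  ],
  spin=[0, 0, 0, 0, 0, 0, 0, 0, 0, 0, 0],
  claw=-1,
)

```text
time: 96.12
tcp_pos: [0.5272, 0.0443, 0.2679]
tool_rot: [1.503, 1.568, -0.044]
wrist_force: [0.5, -0.8, 0.0]
opening: 1.003
```

```bash
python3 - <<'E'
from h import *
plan()
S,a=shot("scene","scene49"); D,b=shot("side","side49"); W,w=shot("wrist","w49")
for n,c in (("scene",S),("side",D)):
    im=cv2.imread(f"pics/{n}49.png"); p=proj(c,[.61,-.08,.1]).astype(int)
    cv2.imwrite(f"pics/{n}49b.png",cv2.resize(im[p[1]-70:p[1]+80,p[0]-100:p[0]+100],None,fx=4,fy=4,interpolation=cv2.INTER_CUBIC))
    print(n,"origin",p-[100,70])
E
```

```text
t 96.12 tcp [0.5272 0.0443 0.2679] toolx [ 0.003 -0.    -1.   ] tooly ang 0.0233 F [ 0.5 -0.8  0. ] open 1.003 q6 [ 0.01 -0.01]
delta cm [0. 0. 0.] rows>= 0 per row [0. 0. 0.]
scene origin [145 162]
side origin [228 142]
```

View pics/scene49b.png

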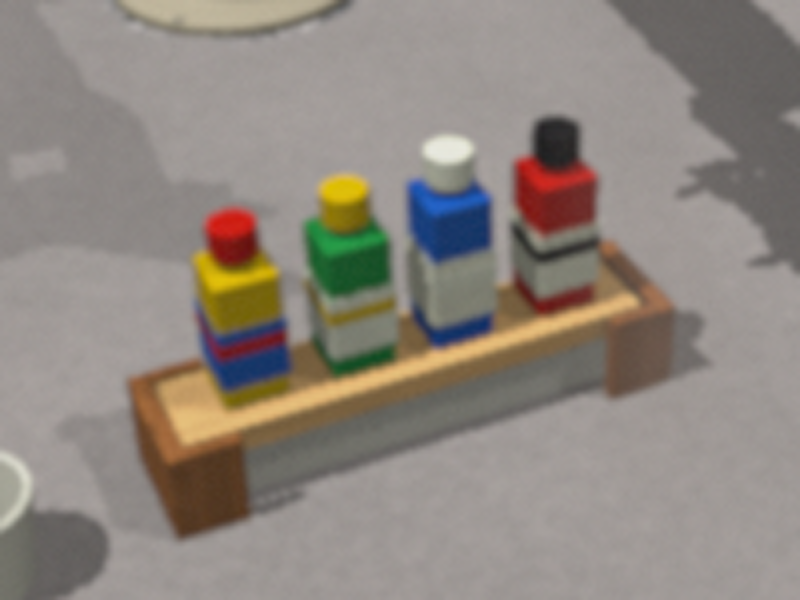

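View pics/side49b.png

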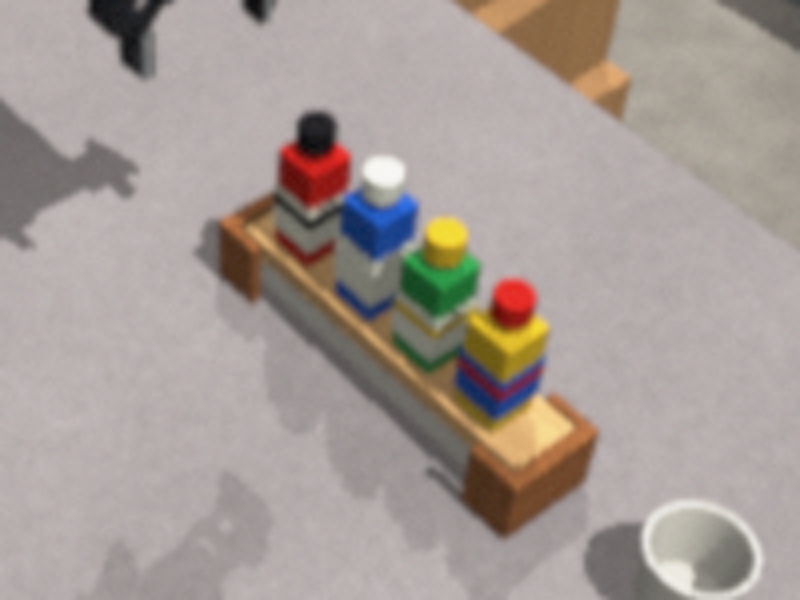

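View pics/scene49.png

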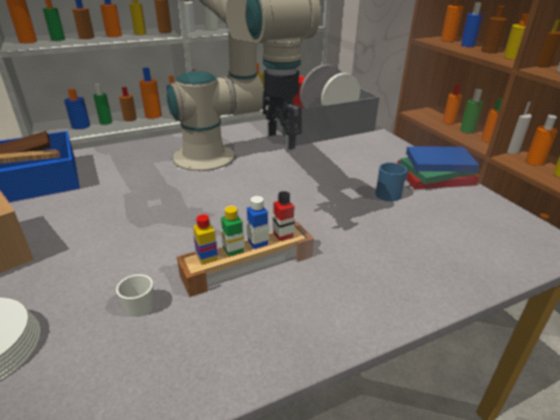

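```bash
python3 - <<'E'
from h import *
S=ctrl.camera_info("scene");D=ctrl.camera_info("side")
sc=lambda u,v:(145+u/4-.4,162+v/4-.4); sd=lambda u,v:(228+u/4-.4,142+v/4-.4)
C={"yel":((231,222),(514,293),.168),"grn":((345,186),(447,230),.172),"blu":((448,149),(383,169),.18),"red":((557,128),(317,124),.176)}
th=.023; c0=np.array([.6097,-.0799])
for k,(a,b,z) in C.items():
    p,e=tri(S,sc(*a),D,sd(*b)); d=p[:2]-c0
    print(k,p.round(4),round(e,4),"exp z",z,"board xy mm",(1000*np.array([d@[np.cos(th),np.sin(th)],d@[-np.sin(th),np.cos(th)]])).round(1))
print(ctrl.get_obs()["time"])
E
```

```text
yel [ 0.6108 -0.174   0.1702] 0.001 exp z 0.168 board xy mm [ -1.  -94.1]
grn [ 0.6108 -0.1117  0.1753] 0.0001 exp z 0.172 board xy mm [  0.4 -31.9]
blu [ 0.6092 -0.0511  0.1827] 0.0019 exp z 0.18 board xy mm [ 0.2 28.8]
red [0.6068 0.0149 0.1774] 0.0001 exp z 0.176 board xy mm [-0.7 94.9]
96.275
```

All four sit within 1 mm of the centre line, at the expected heights within the camera calibration error. I'm handing in.

```bash
python3 - <<'E'
from station import ctrl
print(ctrl.hand_in())
E
```

```text
the job is handed in; nothing more can be done
None
```

The board is seated on the riser and all four bottles stand upright on it, caps up; I handed the job in at about 96 s. The hand-in reports no verdict.

**Board:** I lowered it between the cheeks and pushed it down until it stopped, then pressed each end with the closed fingertips. Both ends read about 58 mm at the top, which is flush with the cheeks.

**Bottles:** I lifted each one by the tip of its cap so the foot swung down. I finished it upright against the riser's end cheek (yellow, blue) or by easing its foot along the table (red); green landed standing when it slipped out. I then gripped each body and set it on the board, 64 mm apart.

**Mishaps, all mended:**
- Yellow dropped flat once during a first loosening attempt.
- Green slipped the grip twice; the first time I regripped it, and the second time it landed upright.
- Blue had moved about 3.5 cm sideways while the arm was elsewhere, so I measured it again before gripping.

**Last checks:** From the two fixed cameras, the cap tops lie within 1 mm of the board's centre line, at riser y of about -94, -32, +29 and +95 mm. Their heights read 1 to 3 mm above what I expected, slightly more than the 2 mm calibration allows. The mug and teacup look unmoved in the pictures, though I did not measure them again. The gripper was open and clear of everything.

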